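# Load the tumbling machine and dose it, then switch it back on

## Task

Get the tumbling machine ready for its next run: first flip the isolator toggle off; then, in whatever order you like, seat the orange canister fully home and upright on the two pegs of the grey dosing base and push every ball-topped casting down through the yellow sprung flap into the machine, so that the flap snaps shut behind it. When all that is done, flip the isolator back on last. Leave the loose ring, the brush and the oil bottle where they are.

Things in the scene. Friction and masses are not known exactly. Their poses are not given: they have to be found in the camera images.
- machine: Teal bench tumbling machine, fixed, 240 (x) x 260 (y) x 230 mm high, hollow, 6 mm walls, clear window in its +x side. Origin: centre of its underside, on the table; z up. Its flat top has a feed opening in the middle, 80 mm (machine's x) by 130 mm (machine's y), closed by the yellow flap; fingers fit beside a casting's ball. Dark motor box, 60 mm deep, 140 mm high, on its +y side.
- flap_centre (a point): Centre of the feed opening, at the level of the machine's top (230 mm above the table); axes as the machine's.
- feed_flap (a joint): Yellow sprung flap, 76 x 124 mm, just below the machine's top, hinged along the opening's -x edge, swings down: 0 = shut, 1.5 rad = hanging open. Strongest when shut (a casting set on it stays there; pushing one through takes about 10 N), weak when open. A casting pushed upright until its foot is 75 mm below the machine's top falls in when let go; the flap then shuts itself, also behind withdrawing fingers.
- dosing_base: Grey fixed block 90 (x) x 140 (y) x 30 mm high with two upright steel pegs, 10 mm diameter, tapered at the top, 20 mm tall, at y = -45 and +45 mm from its middle. Origin: centre of its underside, on the table; z up. It may change places with the switch box.
- canister_centre (a point): Centre (50 mm above its underside) of the orange canister, 350 g. Black foot 70 (x) x 120 (y) x 14 mm, two through holes 14 mm square at y = -45, +45 mm; body 64 mm diameter up to 59 mm; on top a black grip bar 14 mm thick (x), 50 mm long (y), from 59 to 99 mm above the underside. Same either way round. Fully home, this point is 80 mm straight above the base's origin, y axes parallel.
- switch_box: Grey fixed box 90 (x) x 75 (y) x 45 mm high with the isolator toggle in the middle of its top. Origin: centre of its underside, on the table. Green dot near its +x edge (the on side), red dot near its -x edge (the off side).
- isolator (a joint): Toggle lever, rad: 0 = on (leaning to the box's +x side), 0.9 = off (leaning to its -x side), 0.45 = upright; it turns about the box's y axis, 46 mm above the table. An over-centre spring snaps it to one end or the other; pushing it over needs about 3 N at the ball. It is on at the start.
- isolator_tip (a point): Centre of the red ball (24 mm diameter) at the end of the toggle lever, 55 mm from its pivot: about 96 mm above the table and 24 mm to the on or off side of the box's middle.
- casting1_centre (a point): Centre (33.5 mm above its underside) of a grey post-cap casting, 67 mm tall, 0.2 to 0.3 kg: square foot 50 x 50 x 20 mm (sides along x and y), neck 20 mm diameter, on top a ball of 34 mm diameter centred 16.5 mm above this point along z: take it by the ball. It starts upright on a cardboard sheet 4 mm thick. Three to five castings are present; the others read None.
- casting2_centre (a point): Centre (33.5 mm above its underside) of a grey post-cap casting, 67 mm tall, 0.2 to 0.3 kg: square foot 50 x 50 x 20 mm (sides along x and y), neck 20 mm diameter, on top a ball of 34 mm diameter centred 16.5 mm above this point along z: take it by the ball. It starts upright on a cardboard sheet 4 mm thick. Three to five castings are present; the others read None.
- casting3_centre (a point): Centre (33.5 mm above its underside) of a grey post-cap casting, 67 mm tall, 0.2 to 0.3 kg: square foot 50 x 50 x 20 mm (sides along x and y), neck 20 mm diameter, on top a ball of 34 mm diameter centred 16.5 mm above this point along z: take it by the ball. It starts upright on a cardboard sheet 4 mm thick. Three to five castings are present; the others read None.
- casting4_centre (a point): Centre (33.5 mm above its underside) of a grey post-cap casting, 67 mm tall, 0.2 to 0.3 kg: square foot 50 x 50 x 20 mm (sides along x and y), neck 20 mm diameter, on top a ball of 34 mm diameter centred 16.5 mm above this point along z: take it by the ball. It starts upright on a cardboard sheet 4 mm thick. Three to five castings are present; the others read None.
- casting5_centre (a point): Centre (33.5 mm above its underside) of a grey post-cap casting, 67 mm tall, 0.2 to 0.3 kg: square foot 50 x 50 x 20 mm (sides along x and y), neck 20 mm diameter, on top a ball of 34 mm diameter centred 16.5 mm above this point along z: take it by the ball. It starts upright on a cardboard sheet 4 mm thick. Three to five castings are present; the others read None.
- ring_casting: Bystander: loose grey ring, 80 mm diameter, 16 mm high, lying flat; leave it.
- brush: Bystander: loose hand brush lying on the bench; leave it.
- oiler: Bystander: green oil bottle, 60 mm diameter, 130 mm tall, standing; leave it.
Mind the look-alikes: they are no part of the job. What is shaped like the dosing_base but blue, brown or purple is not meant.

How it is judged (in metres and radians):
On the way, in this order (a step that is already met when the one before it is completed fails the run):
1. the isolator is off, with no casting in the machine and the canister not yet on its base (value of joint isolator above 0.78 rad and not (distance between canister_centre and dosing_base below 0.1 m) and not (x of casting1_centre in the frame of machine between -0.12 and 0.12 m and y of casting1_centre in the frame of machine between -0.13 and 0.13 m and z of casting1_centre in the frame of machine between 0 and 0.165 m) and not (x of casting2_centre in the frame of machine between -0.12 and 0.12 m and y of casting2_centre in the frame of machine between -0.13 and 0.13 m and z of casting2_centre in the frame of machine between 0 and 0.165 m) and not (x of casting3_centre in the frame of machine between -0.12 and 0.12 m and y of casting3_centre in the frame of machine between -0.13 and 0.13 m and z of casting3_centre in the frame of machine between 0 and 0.165 m) and not (x of casting4_centre in the frame of machine between -0.12 and 0.12 m and y of casting4_centre in the frame of machine between -0.13 and 0.13 m and z of casting4_centre in the frame of machine between 0 and 0.165 m) and not (x of casting5_centre in the frame of machine between -0.12 and 0.12 m and y of casting5_centre in the frame of machine between -0.13 and 0.13 m and z of casting5_centre in the frame of machine between 0 and 0.165 m)), for 0.2 s.
2. every casting is inside the machine, the flap is shut, the canister sits on its pegs, and the isolator is still off (x of casting1_centre in the frame of machine between -0.12 and 0.12 m and y of casting1_centre in the frame of machine between -0.13 and 0.13 m and z of casting1_centre in the frame of machine between 0 and 0.165 m and x of casting2_centre in the frame of machine between -0.12 and 0.12 m and y of casting2_centre in the frame of machine between -0.13 and 0.13 m and z of casting2_centre in the frame of machine between 0 and 0.165 m and x of casting3_centre in the frame of machine between -0.12 and 0.12 m and y of casting3_centre in the frame of machine between -0.13 and 0.13 m and z of casting3_centre in the frame of machine between 0 and 0.165 m and x of casting4_centre in the frame of machine between -0.12 and 0.12 m and y of casting4_centre in the frame of machine between -0.13 and 0.13 m and z of casting4_centre in the frame of machine between 0 and 0.165 m and x of casting5_centre in the frame of machine between -0.12 and 0.12 m and y of casting5_centre in the frame of machine between -0.13 and 0.13 m and z of casting5_centre in the frame of machine between 0 and 0.165 m and x of canister_centre in the frame of dosing_base between -0.005 and 0.005 m and y of canister_centre in the frame of dosing_base between -0.005 and 0.005 m and z of canister_centre in the frame of dosing_base between 0.076 and 0.084 m and angle between the z axis of canister_centre and the z axis of dosing_base, either way round below 0.08 rad and angle between the y axis of canister_centre and the y axis of dosing_base, either way round below 0.1 rad and value of joint isolator above 0.78 rad and value of joint feed_flap below 0.08 rad), for 0.2 s.
3. the isolator is back on (value of joint isolator below 0.12 rad), for 0.2 s.
At the end, for the whole second after the job is handed in: Every casting is inside the machine (centre under 165 mm above its underside), the flap shut (within 0.08 rad), the canister home on its pegs (within 5 mm sideways, 4 mm in height, 0.08 rad of upright, 0.1 rad in turn, either way round) and the isolator on (under 0.12 rad) (x of casting1_centre in the frame of machine between -0.12 and 0.12 m and y of casting1_centre in the frame of machine between -0.13 and 0.13 m and z of casting1_centre in the frame of machine between 0 and 0.165 m and x of casting2_centre in the frame of machine between -0.12 and 0.12 m and y of casting2_centre in the frame of machine between -0.13 and 0.13 m and z of casting2_centre in the frame of machine between 0 and 0.165 m and x of casting3_centre in the frame of machine between -0.12 and 0.12 m and y of casting3_centre in the frame of machine between -0.13 and 0.13 m and z of casting3_centre in the frame of machine between 0 and 0.165 m and x of casting4_centre in the frame of machine between -0.12 and 0.12 m and y of casting4_centre in the frame of machine between -0.13 and 0.13 m and z of casting4_centre in the frame of machine between 0 and 0.165 m and x of casting5_centre in the frame of machine between -0.12 and 0.12 m and y of casting5_centre in the frame of machine between -0.13 and 0.13 m and z of casting5_centre in the frame of machine between 0 and 0.165 m and x of canister_centre in the frame of dosing_base between -0.005 and 0.005 m and y of canister_centre in the frame of dosing_base between -0.005 and 0.005 m and z of canister_centre in the frame of dosing_base between 0.076 and 0.084 m and angle between the z axis of canister_centre and the z axis of dosing_base, either way round below 0.08 rad and angle between the y axis of canister_centre and the y axis of dosing_base, either way round below 0.1 rad and value of joint isolator below 0.12 rad and value of joint feed_flap below 0.08 rad); the robot touches nothing.
It fails at once if the loose ring is shifted by more than 30 mm (distance of ring_casting from where it was at the start of the episode above 0.03 m).
It fails at once if the brush is shifted by more than 30 mm (distance of brush from where it was at the start of the episode above 0.03 m).
It fails at once if the oil bottle is shifted by more than 30 mm (distance of oiler from where it was at the start of the episode above 0.03 m).
Of casting1, casting2, casting3, casting4, casting5 only 3 to 5 are there at a start; the rules pass over those that are not, and their reading is None.
At some moment in a run one of casting1, casting2, casting3, casting4, casting5 may be knocked a few centimetres aside while the robot is not near it.
Once in a run the grip may slacken for a moment while it holds something.
It also fails if it takes over 210 s, if anything falls off the work surface, if the arm or the gripper's body presses on something with over 40 N, if the wrist force passes 120 N, or if a joint passes its speed limit or range.

## Robot

A 6-joint arm with a two-finger parallel gripper is mounted at the origin on the work surface. World frame = base frame: x ahead of the robot, y to its left, z up, the work surface at z = 0. Lengths are in mm, angles in degrees, forces in N, time in s.
With the tool pointing down it reaches from about 350 to 850 mm from the base axis. Payload 8.1 kg.
Tool frame: the origin (TCP) lies midway between the tips of the shut fingers; the grasp point (between the pads) lies 19 mm behind it; z points along the fingers, y is the direction in which the jaws open and shut (so a half turn about z gives the same grasp; the last joint's range is limited). The gripper opens to 85 mm and grips with 20 to 120 N. Pads are 22 mm wide; open, the fingers measure 114 mm over their backs; the gripper's body (76 mm by 85 mm) begins 54 mm behind the grasp point. The pads swing forward as they close: fully open they stand 13 mm farther back than shut.
Start: joints at [-69.465, 7.471, 85.268, -0, 87.261, -4.893], TCP at [257.644, -541.871, 231.292] pointing down, gripper open.
Joint ranges: [-169.43, 169.43], [-51.17, 129.36], [1.28, 143.12], [-76.62, 256.62], [0, 156.53], [-152.29, 152.29]. Speed limits (degrees/s): [136.94, 136.94, 159.86, 180, 180, 180].

## Interface

Orientations are given as [roll, pitch, yaw] about the fixed x, y, z axes, in that order (R = Rz(yaw) Ry(pitch) Rx(roll)).
In Python, from bench import r gives the robot as it stands.
- The arm moves only by the tool carry_out, never from a script. Its argument "increments" is a list of rows, each a list of 3 entries, a list of its own where there are three numbers: the shift along the tool's x, y, z in m, then the turn, a rotation vector about the tool's x, y, z in rad, then the closure, from 0 (fully open) to 1 (shut). A call has 1 to 12 rows; each row shifts and turns the pose as measured when the row begins, along the tool's axes as they then stand; what a row does not reach is not made up. A row lasts 1/10 s, in which the tool goes at most 50 mm and 8.59 degrees, less where a joint would pass 70% of its speed; a pose out of reach is approached as far as the arm can. A call with a gripper value outside its range is refused whole. The fingers move at their own pace and stop on an object; "newtons" is the grip in N (left out, the last holds). Time passes only in rows, so rows that do not move let the fingers close. It gives the time, the measured TCP pose, the force and the opening at its end, in the units of the state.
- r.sense(): the state, without advancing time (a new reading comes with each control period).
- r.snapshot(name): name is "scene" or "top"; returns a dict with "image" (384x512x3 uint8, blue, green, red), "vertical_fov" (degrees; the focal length in pixels is half the picture's height over the tangent of half this angle, whatever the lens; pixels are square), "cx", "cy" (the principal point, pixels), "k1" (the pictures are not rectified: a ray, as slopes to the right and down, at radius r is drawn at 1 + k1 r^2 times it, then the intrinsics apply), "rvec" (rotation vector, rad) and "tvec" (3), from world to camera coordinates, as OpenCV has them. Camera axes: x right, y down, z forward; pixel columns grow to the right and rows downward; lengths in mm; the calibration is good to about 2 mm. A picture is of the moment at which its call begins. There is no depth.
- r.hand_in(): hands the job in, once; it reports no verdict.
The state is a dict: "time": time; "joint_pos": joint angles; "qd": joint speeds; "joint_efforts": joint torques, N m; "tool_pos": TCP position; "tcp_rot": TCP orientation; "ft_force": force on the tool from outside, world axes, zero at the start; "wrist_torque": the same for the moment, N m; "finger_gap": finger opening in mm.
Only numpy, scipy, OpenCV 4.12 (cv2) and the standard library are available. Lean on these libraries where they do the work, as an engineer would, in place of code of your own. Each camera call takes 0.05 s, during which the arm holds its last target.

## Working session

There is one attempt and no reset: what is moved stays moved. The work goes in short steps, Python scripts to look and compute and a tool call to move; the robot and the scene stay as the last step left them, time stands still between calls to the robot, and variables do not carry over. Pictures are saved under pics/ and viewed, and the job is handed in when it is done.

Besides the shell and the picture viewer there is one more tool, called after "Emit:" in YAML: its name, and indented under it one key for each argument. carry_out: Moves the arm, as the interface text tells. Its arguments: {"type":"object","properties":{"increments":{"type":"array"},"newtons":{"type":"number"}},"required":["increments"]}

```bash
mkdir -p pics; ls; cat > h.py <<'E'
import numpy as np, cv2
from bench import r
def snap(n):
    s=r.snapshot(n); s['image']=np.array(s['image'],dtype=np.uint8); return s
def K(s):
    f=s['image'].shape[0]/2/np.tan(np.radians(s['vertical_fov'])/2)
    return np.array([[f,0,s['cx']],[0,f,s['cy']],[0,0,1.]]), np.array([s['k1'],0,0,0,0.])
def ray(s,uv):
    k,d=K(s); p=cv2.undistortPoints(np.array(uv,float).reshape(-1,1,2),k,d,None,None).reshape(-1,2)
    R=cv2.Rodrigues(np.array(s['rvec'],float))[0]; t=np.array(s['tvec'],float).ravel()
    c=-R.T@t; D=np.c_[p,np.ones(len(p))]@R; return c,D
def onz(s,uv,z):
    c,D=ray(s,uv); return c+D*((z-c[2])/D[:,2])[:,None]
def proj(s,P):
    k,d=K(s); return cv2.projectPoints(np.array(P,float).reshape(-1,3),np.array(s['rvec'],float),np.array(s['tvec'],float),k,d)[0].reshape(-1,2)
def tri(ss,uvs):
    A=np.zeros((3,3));b=np.zeros(3)
    for s,uv in zip(ss,uvs):
        c,D=ray(s,uv);d=D[0]/np.linalg.norm(D[0]);M=np.eye(3)-np.outer(d,d);A+=M;b+=M@c
    return np.linalg.solve(A,b)
def save(s,n,box=None,f=1):
    im=s['image']
    if box: im=im[box[1]:box[3],box[0]:box[2]]
    if f!=1: im=cv2.resize(im,None,fx=f,fy=f,interpolation=cv2.INTER_CUBIC)
    cv2.imwrite('pics/'+n+'.png',im)
E
python3 - <<'E'
from h import *
for n in('scene','top'):
    s=snap(n); save(s,n+'0',f=1.5); print({k:v for k,v in s.items() if k!='image'}, ray(s,[[256,192]]))
print(r.sense())
E
```

```text
pics
{'vertical_fov': 45.99071017369552, 'cx': 254.4006345158021, 'cy': 191.28527096439595, 'k1': 0.029847077032701196, 'rvec': array([ 2.07770177,  1.155958  , -0.5326594 ]), 'tvec': array([-156.95248256, -227.69185405, 1787.42536674])} (array([1348.03265969, -610.23288026, 1040.09176715]), array([[-0.63310266,  0.37235636, -0.67863595]]))
{'vertical_fov': 47.93822340846564, 'cx': 260.6570530593685, 'cy': 186.52705411489165, 'k1': 0.05550592380095587, 'rvec': array([ 2.18569876, -2.1544426 ,  0.11252279]), 'tvec': array([-135.36047574,  545.33742577, 1552.61877855])} (array([ 386.7898378 , -125.58888934, 1600.30043745]), array([[ 0.08875012,  0.00939477, -0.9961486 ]]))
{'time': 0.1, 'joint_pos': array([-6.94650837e+01,  7.51113734e+00,  8.53227938e+01, -5.34494065e-04,
        8.72617948e+01, -4.89477373e+00]), 'qd': array([ 0.03790556, -0.07458618, -0.09295648,  0.06041488,  0.04633465,
        0.03888376]), 'joint_efforts': array([ 4.03551476e-04, -5.70952785e+01, -5.01940084e+01, -2.00681425e-04,
        8.13406426e-03, -1.32162736e-04]), 'tool_pos': array([ 257.46905942, -541.40351868,  230.34797494]), 'tcp_rot': array([-1.79904578e+02, -7.63602050e-03,  2.54297097e+01]), 'ft_force': array([ 0.26688631, -0.1794981 ,  0.33917828]), 'wrist_torque': array([-0.02033183, -0.00051762,  0.01870121]), 'finger_gap': 85.88879631498065}
```

View pics/scene0.png

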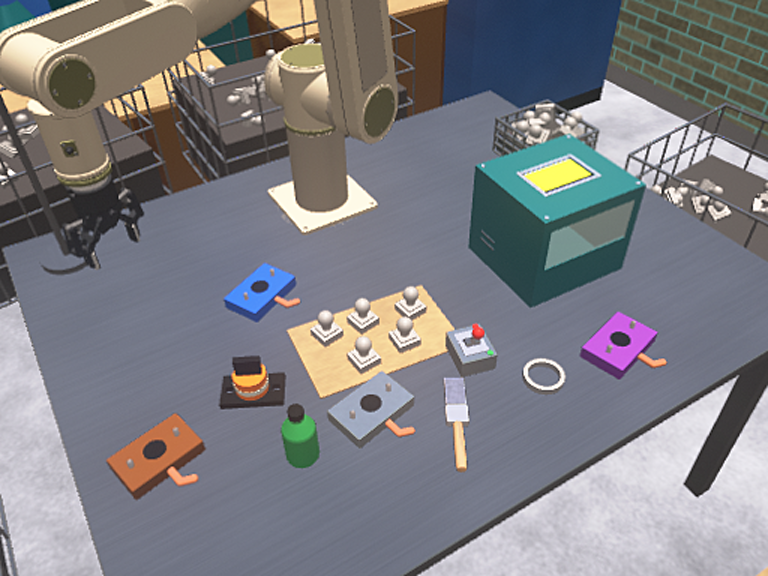

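View pics/top0.png

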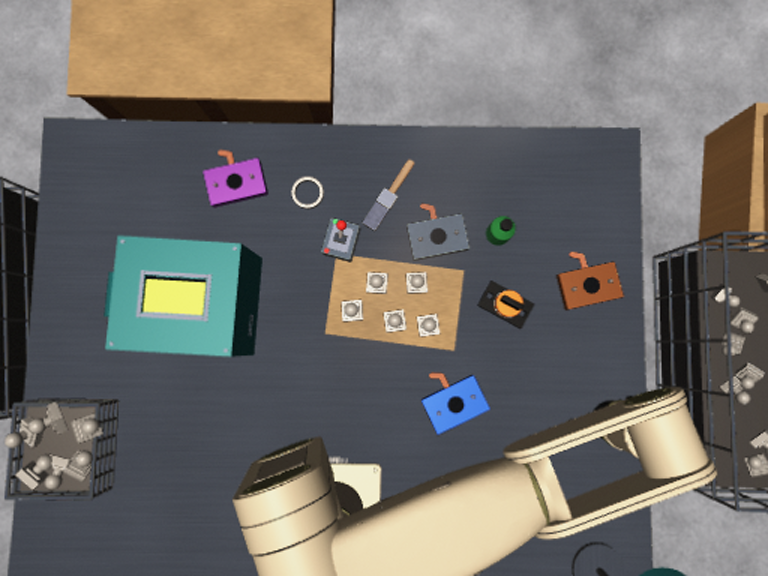

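The top view (pixels in the ×1.5 picture) shows five castings on the cardboard. Four items are shaped like the dosing base: grey (438,236), blue (455,404), brown (590,285) and purple (235,182). Only the grey one fits the description. The canister is at (508,303), the switch box at (341,238) and the yellow flap at (174,297). Next I'll enlarge these and measure.

```bash
python3 - <<'E'
from h import *
t=snap('top'); s=snap('scene')
save(t,'tc1',(210,130,360,245),5); save(s,'sc1',(140,180,340,320),4)
save(t,'tc2',(60,145,185,245),6)
E
```

```text
(no output)
```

View pics/tc1.png

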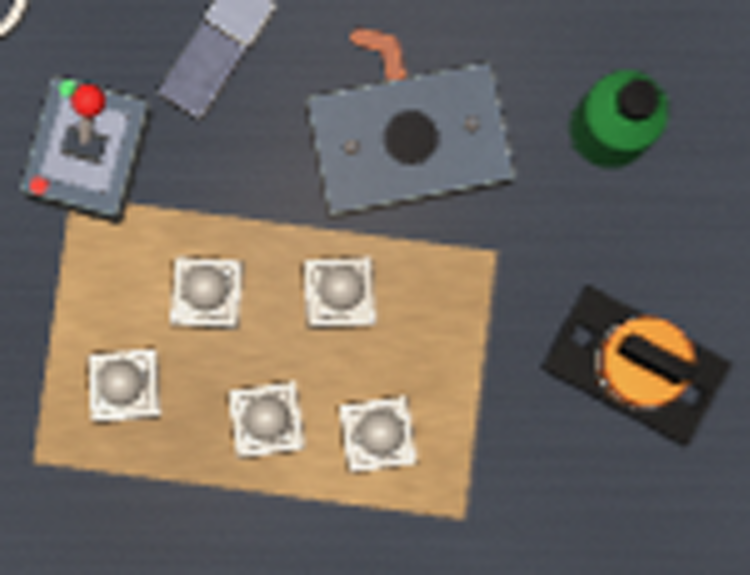

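View pics/sc1.png

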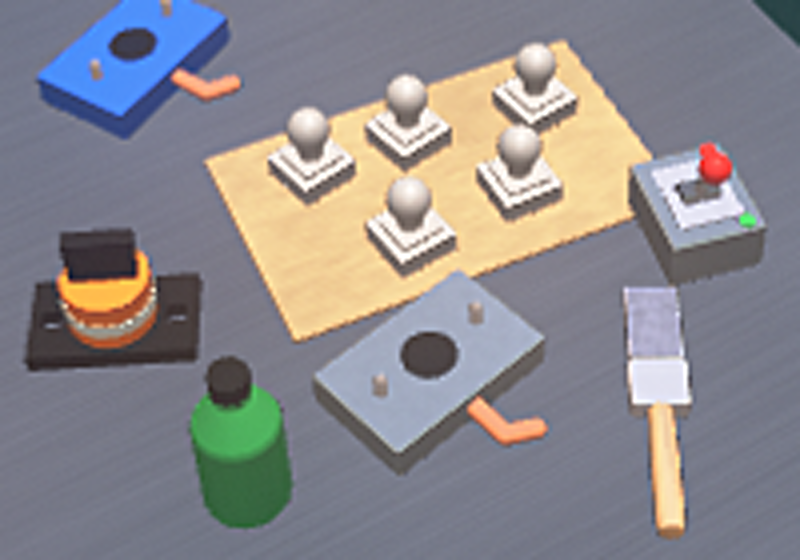

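View pics/tc2.png

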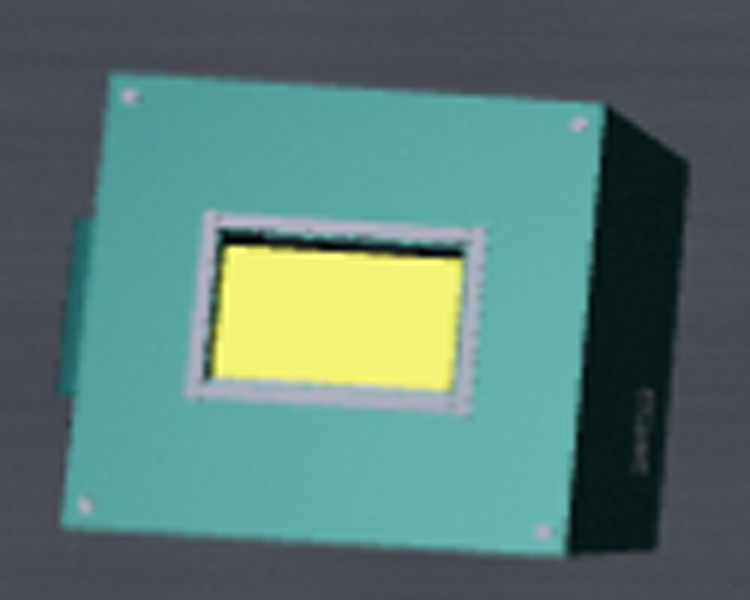

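```bash
cat > m.py <<'E'
from h import *
def blob(im,lo,hi,roi,amin=5):
    hsv=cv2.cvtColor(im,cv2.COLOR_BGR2HSV); m=cv2.inRange(hsv,lo,hi); z=np.zeros_like(m);x0,y0,x1,y1=roi;z[y0:y1,x0:x1]=m[y0:y1,x0:x1]
    n,l,st,c=cv2.connectedComponentsWithStats(z); return [(c[i],st[i,4]) for i in np.argsort(-st[1:,4])+1 if st[i,4]>=amin]
def castpos(t,zc=54,roi=(210,165,312,240)):
    # ball: not orange cardboard, greyish; use hough
    pass
E
python3 - <<'E'
from m import *
np.set_printoptions(precision=1,suppress=True)
t=snap('top'); s=snap('scene')
o=lambda P,f,x,y:(np.array(P,float)+.5)/f-.5+[x,y]
A=lambda P:o(P,5,210,130); S=lambda P:o(P,4,140,180)
mc=onz(t,o([(108,72),(606,103),(568,556),(62,528)],6,60,145),230)
print('machine',mc,mc.mean(0),[np.linalg.norm(mc[i]-mc[i-1]) for i in range(4)])
fr=onz(t,o([(203,210),(487,228),(470,414),(186,398)],6,60,145),230); print('frame c',fr.mean(0))
e=mc[0]-mc[3]+mc[1]-mc[2]; print('x yaw',np.degrees(np.arctan2(e[1],e[0])))
e=mc[0]-mc[1]+mc[3]-mc[2]; print('y yaw-90',np.degrees(np.arctan2(e[1],e[0]))-90)
b=onz(t,A([(307,97),(490,63),(516,180),(332,214)]),30); print('base',b,b.mean(0),[np.linalg.norm(b[i]-b[i-1]) for i in range(4)])
e=b[0]-b[1]+b[3]-b[2]; print('y yaw-90',np.degrees(np.arctan2(e[1],e[0]))-90)
p1=tri([t,s],[A([(351,146)]),S([(380,377)])]); p2=tri([t,s],[A([(472,124)]),S([(475,304)])]); print('pegs',p1,p2,(p1+p2)/2,np.linalg.norm(p1-p2),np.degrees(np.arctan2(*(p1-p2)[[1,0]]))-90)
w=onz(t,A([(60,78),(148,103),(120,218),(22,190)]),45);print('sw',w,w.mean(0))
R1=blob(t['image'],(0,150,120),(6,255,255),(210,140,245,175)); R2=blob(s['image'],(0,180,120),(5,255,255),(300,205,335,240)); print(R1,R2)
print('ball',tri([t,s],[R1[0][0],R2[0][0]]),onz(t,R1[0][0],96))
c=onz(t,A([(204,287),(341,287),(119,383),(267,418),(379,431)]),54); print('cast top',c)
for a,b_ in zip([(204,287),(341,287),(119,383),(267,418),(379,431)],[(519,149),(410,201),(535,67),(407,99),(308,132)]): print(tri([t,s],[A([a]),S([b_])]))
f=onz(t,A([(587,284),(732,364),(687,447),(542,367)]),14); print('can foot',f,f.mean(0),[np.linalg.norm(f[i]-f[i-1]) for i in range(4)])
e=f[0]-f[1]+f[3]-f[2]; print('yaw-90',np.degrees(np.arctan2(e[1],e[0]))-90)
g=onz(t,A([(629,335),(693,369),(684,384),(618,350)]),99); print('bar',g,g.mean(0)); e=g[0]-g[1]+g[3]-g[2]; print(np.degrees(np.arctan2(e[1],e[0]))-90)
ho=onz(t,A([(582,336),(691,396)]),14); print('holes',ho,ho.mean(0),np.linalg.norm(ho[0]-ho[1]))
print('oil',onz(t,A([(639,99)]),130),'brush',onz(t,A([(270,0),(165,97),(200,117)]),10),'ring',onz(t,[(307/1.5,192/1.5)],10))
E
```

```text
machine [[613.8 455.6 230. ]
 [601.6 193.7 230. ]
 [361.8 204.2 230. ]
 [373.7 465.2 230. ]] [487.7 329.7 230. ] [np.float64(240.26255193817315), np.float64(262.1573033827956), np.float64(239.95124736246615), np.float64(261.19788777651667)]
frame c [487.9 330.1 230. ]
x yaw -2.3994386171386903
y yaw-90 -2.6337268873344897
base [[ 686.6 -163.6   30. ]
 [ 713.9 -298.4   30. ]
 [ 627.  -317.8   30. ]
 [ 599.9 -183.    30. ]] [ 656.9 -240.7   30. ] [np.float64(88.84313928716345), np.float64(137.46715299310733), np.float64(89.07285351702302), np.float64(137.47216967260903)]
y yaw-90 11.420219033324898
pegs [ 642.8 -231.5  -11.4] [ 672.  -249.1  103. ] [ 657.4 -240.3   45.8] 119.43606092116732 59.076186727558394
sw [[695.1  17.3  45. ]
 [677.6 -47.3  45. ]
 [592.7 -28.6  45. ]
 [612.1  43.   45. ]] [644.4  -3.9  45. ]
[(array([227.2, 149.7]), np.int32(32)), (array([217. , 166.7]), np.int32(7))] [(array([318.1, 220.7]), np.int32(40))]
ball [668.6  -7.8  99.1] [[669.1  -7.7  96. ]]
cast top [[ 542.3  -90.6   54. ]
 [ 543.8 -189.2   54. ]
 [ 472.4  -30.9   54. ]
 [ 448.8 -137.2   54. ]
 [ 440.7 -217.4   54. ]]
[542.4 -90.9  51. ]
[ 544.2 -188.8   51.6]
[472.4 -31.   50.5]
[ 449.2 -136.6   51.2]
[ 440.5 -218.1   51.5]
can foot [[ 552.7 -372.2   14. ]
 [ 495.2 -478.3   14. ]
 [ 433.9 -444.9   14. ]
 [ 490.9 -339.1   14. ]] [ 493.2 -408.6   14. ] [np.float64(70.12436448900627), np.float64(120.62996664368977), np.float64(69.77241533796771), np.float64(120.181948037951)]
yaw-90 -28.38368658657687
bar [[ 508.5 -388.1   99. ]
 [ 485.5 -432.4   99. ]
 [ 475.  -426.1   99. ]
 [ 497.9 -380.5   99. ]] [ 491.7 -406.7   99. ]
-27.11259451478282
holes [[ 514.2 -368.5   14. ]
 [ 471.2 -448.1   14. ]] [ 492.7 -408.3   14. ] 90.46781723791251
oil [[ 669.3 -390.   130. ]] brush [[ 763.7 -135.5   10. ]
 [ 688.9  -58.1   10. ]
 [ 674.1  -84.5   10. ]] ring [[766.3  85.3  10. ]]
```

```bash
cat >> h.py <<'E'
from scipy.spatial.transform import Rotation as Ro
def plan(x,y,z,yaw,step=45,astep=8.0):
    q=r.sense(); p=np.array(q['tool_pos']); R0=Ro.from_euler('xyz',q['tcp_rot'],degrees=True)
    cy=q['tcp_rot'][2]; Rt=Ro.from_euler('xyz',[180,0,yaw],degrees=True)
    rv=(R0.inv()*Rt).as_rotvec()
    d=np.array([x,y,z])-p
    na=int(np.ceil(np.degrees(np.linalg.norm(rv))/astep)); n=int(np.ceil(np.linalg.norm(d)/step))
    f=lambda a,k:[round(float(v),k) for v in a]
    print('pos',f(p,1),'rot',f(q['tcp_rot'],2),'gap',round(q['finger_gap'],1),'F',f(q['ft_force'],1),'t',round(q['time'],1),'j6',round(float(q['joint_pos'][5]),1))
    print(' turn rows',na,f(rv/max(na,1),4),'| then shift total(m) tool',f(Rt.inv().apply(d)/1000,4),'rows',n,f(Rt.inv().apply(d)/1000/max(n,1),4))
    print(' shift in present tool axes',f(R0.inv().apply(d)/1000,4))
E
python3 -c "
from h import *
plan(711,-22,230,-15)"
```

```text
pos [257.6, -541.7, 230.9] rot [-179.96, -0.0, 25.43] gap 85.6 F [-0.2, 0.2, -0.5] t 0.3 j6 -4.9
 turn rows 6 [-0.0001, 0.0, 0.1176] | then shift total(m) tool [0.3034, -0.6193, 0.0009] rows 16 [0.019, -0.0387, 0.0001]
 shift in present tool axes [0.6326, -0.2747, 0.0011]
```

Emit:
carry_out:
  increments:
    - [[0, 0, 0], [0, 0, 0.118], 1]
    - [[0, 0, 0], [0, 0, 0.118], 1]
    - [[0, 0, 0], [0, 0, 0.118], 1]
    - [[0, 0, 0], [0, 0, 0.118], 1]
    - [[0, 0, 0], [0, 0, 0.118], 1]
    - [[0, 0, 0], [0, 0, 0.118], 1]
    - [[0.019, -0.039, 0], [0, 0, 0], 1]
    - [[0.019, -0.039, 0], [0, 0, 0], 1]
    - [[0.019, -0.039, 0], [0, 0, 0], 1]
    - [[0.019, -0.039, 0], [0, 0, 0], 1]
    - [[0.019, -0.039, 0], [0, 0, 0], 1]
    - [[0.019, -0.039, 0], [0, 0, 0], 1]
  newtons: 60

```text
time: 1.5
tool_pos: [435.9, -348.7, 229.5]
tcp_rot: [180.0, 0.1, -17.5]
ft_force: [1.3, -0.6, -0.2]
finger_gap: 0.2
```

```bash
python3 -c "
from h import *
plan(711,-22,230,-15)"
```

```text
pos [435.9, -348.7, 229.5] rot [180.0, 0.09, -17.48] gap 0.2 F [1.3, -0.6, -0.2] t 1.5 j6 63.6
 turn rows 1 [0.0, 0.0016, -0.0433] | then shift total(m) tool [0.1812, -0.3868, -0.0005] rows 10 [0.0181, -0.0387, -0.0]
 shift in present tool axes [0.1643, -0.3942, -0.0008]
```

Emit:
carry_out:
  increments:
    - [[0.017, -0.039, 0], [0, 0, -0.043], 1]
    - [[0.018, -0.039, 0], [0, 0, 0], 1]
    - [[0.018, -0.039, 0], [0, 0, 0], 1]
    - [[0.018, -0.039, 0], [0, 0, 0], 1]
    - [[0.018, -0.039, 0], [0, 0, 0], 1]
    - [[0.018, -0.039, 0], [0, 0, 0], 1]
    - [[0.018, -0.039, 0], [0, 0, 0], 1]
    - [[0.018, -0.039, 0], [0, 0, 0], 1]
    - [[0.018, -0.038, 0], [0, 0, 0], 1]
    - [[0.018, -0.035, 0], [0, 0, 0], 1]
    - [[0, 0, 0], [0, 0, 0], 1]

```text
time: 2.6
tool_pos: [720.7, -2.7, 227.5]
tcp_rot: [-180.0, 0.1, -14.6]
ft_force: [-0.2, -0.6, -0.1]
finger_gap: 0.1
```

```bash
python3 -c "
from h import *
plan(711,-22,86,-15)"
```

```text
pos [720.7, -2.7, 227.5] rot [-179.97, 0.08, -14.62] gap 0.1 F [-0.2, -0.6, -0.1] t 2.6 j6 100.3
 turn rows 1 [-0.0004, 0.0014, 0.0067] | then shift total(m) tool [-0.0044, 0.0211, 0.1415] rows 4 [-0.0011, 0.0053, 0.0354]
 shift in present tool axes [-0.0043, 0.0211, 0.1415]
```

Emit:
carry_out:
  increments:
    - [[-0.004, 0.021, 0.03], [0, 0, 0.007], 1]
    - [[0, 0, 0.036], [0, 0, 0], 1]
    - [[0, 0, 0.036], [0, 0, 0], 1]
    - [[0, 0, 0.036], [0, 0, 0], 1]
    - [[0, 0, 0], [0, 0, 0], 1]
    - [[0, 0, 0], [0, 0, 0], 1]

```text
time: 3.2
tool_pos: [712.5, -22.5, 87.4]
tcp_rot: [180.0, -0.1, -14.9]
ft_force: [0.3, -0.3, 1.6]
finger_gap: -0.2
```

```bash
python3 -c "
from h import *
plan(645,-4,86,-15)
s=snap('scene');save(s,'s1',(240,140,400,280),5)"
```

```text
pos [712.5, -22.5, 87.4] rot [179.99, -0.11, -14.88] gap -0.2 F [0.3, -0.3, 1.6] t 3.2 j6 99.0
 turn rows 1 [0.0001, -0.002, 0.0021] | then shift total(m) tool [-0.07, -0.0004, 0.0014] rows 2 [-0.035, -0.0002, 0.0007]
 shift in present tool axes [-0.07, -0.0006, 0.0012]
```

View pics/s1.png

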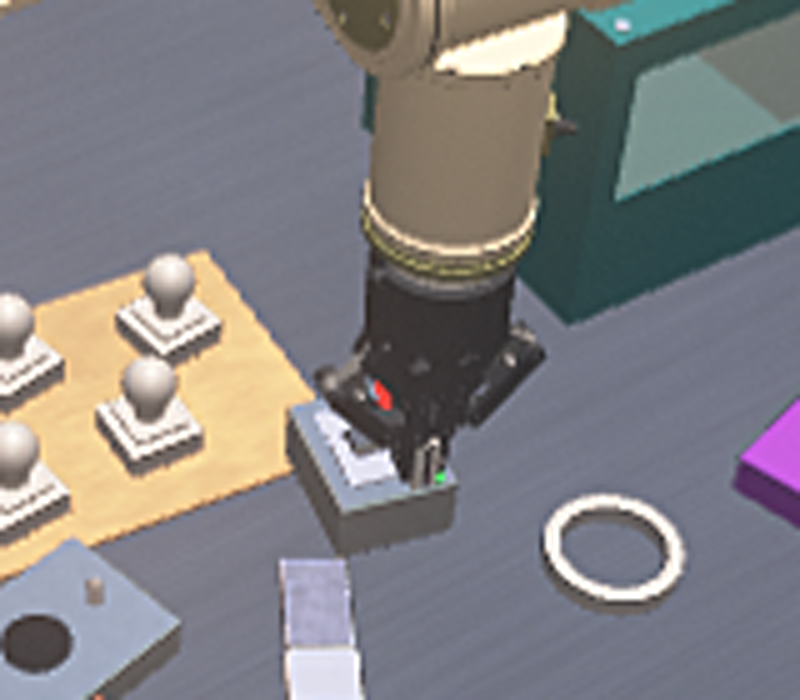

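The fingers stand on the green (on) side and the red ball is just behind them at (380,392). I'll push toward -x.

Emit:
carry_out:
  increments:
    - [[-0.015, 0, 0], [0, 0, 0], 1]
    - [[-0.014, 0, 0], [0, 0, 0], 1]
    - [[-0.014, 0, 0], [0, 0, 0], 1]
    - [[-0.014, 0, 0], [0, 0, 0], 1]
    - [[-0.01, 0, 0], [0, 0, 0], 1]
    - [[0, 0, 0], [0, 0, 0], 1]

```text
time: 3.85
tool_pos: [657.4, -7.2, 106.9]
tcp_rot: [-179.8, -1.8, -14.9]
ft_force: [-0.1, -0.2, 0.1]
finger_gap: 0.0
```

```bash
python3 -c "
from h import *
plan(645,-4,86,-15)
s=snap('scene');save(s,'s2',(240,140,400,280),5)"
```

```text
pos [657.4, -7.2, 106.9] rot [-179.76, -1.8, -14.95] gap 0.0 F [-0.1, -0.2, 0.1] t 3.9 j6 99.9
 turn rows 1 [-0.0043, -0.0314, 0.001] | then shift total(m) tool [-0.0128, 0.0002, 0.0209] rows 1 [-0.0128, 0.0002, 0.0209]
 shift in present tool axes [-0.0135, 0.0002, 0.0205]
```

View pics/s2.png

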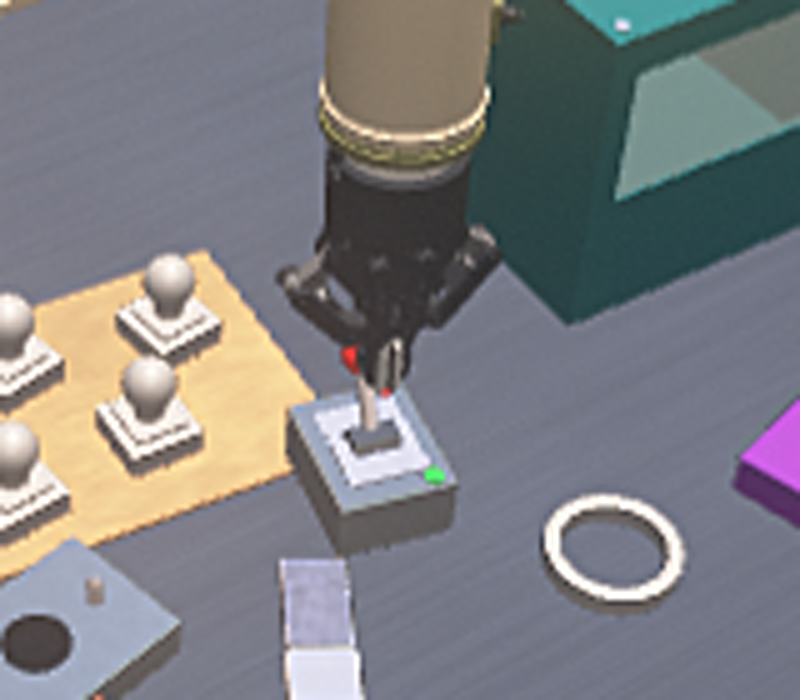

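Emit:
carry_out:
  increments:
    - [[-0.008, 0, 0.006], [0, -0.015, 0], 1]
    - [[-0.01, 0, 0.006], [0, -0.015, 0], 1]
    - [[-0.008, 0, 0.003], [0, 0, 0], 1]
    - [[0, 0, 0], [0, 0, 0], 1]

```text
time: 4.3
tool_pos: [645.2, -3.7, 99.2]
tcp_rot: [-179.6, -1.7, -15.0]
ft_force: [-1.1, -0.9, -0.7]
finger_gap: 0.4
```

```bash
python3 -c "
from h import *
plan(645,-4,86,-15)
s=snap('scene');save(s,'s3',(240,140,400,280),5)"
```

```text
pos [645.2, -3.7, 99.2] rot [-179.58, -1.66, -15.04] gap 0.4 F [-1.1, -0.9, -0.7] t 4.3 j6 100.1
 turn rows 1 [-0.0073, -0.029, -0.0007] | then shift total(m) tool [-0.0001, 0.0004, 0.0132] rows 1 [-0.0001, 0.0004, 0.0132]
 shift in present tool axes [-0.0005, 0.0005, 0.0132]
```

View pics/s3.png

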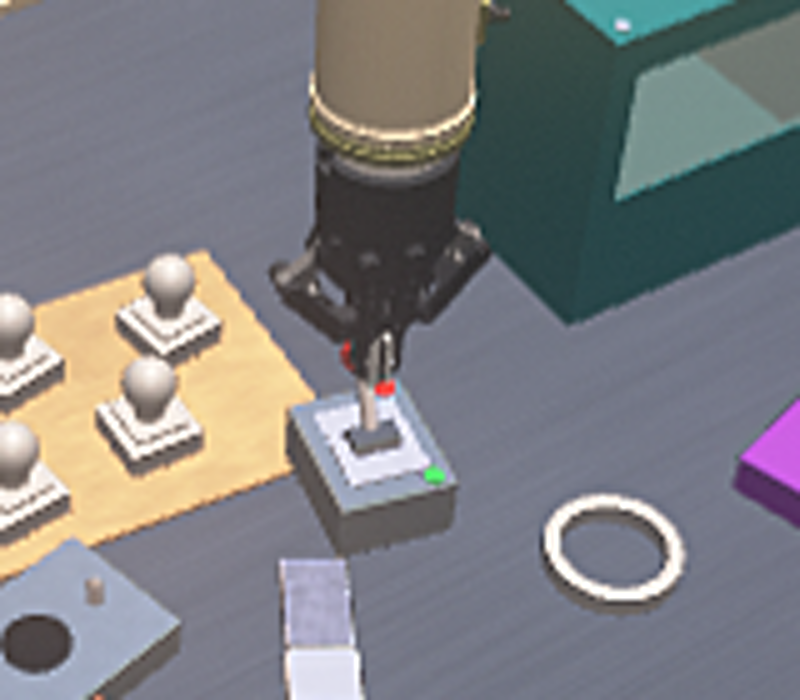

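Emit:
carry_out:
  increments:
    - [[0.015, 0, -0.01], [0, -0.01, 0], 1]
    - [[0.02, 0, -0.03], [0, -0.01, 0], 1]
    - [[0, 0, -0.045], [0, 0, 0], 0.5]
    - [[0, 0, -0.045], [0, 0, 0], 0]
    - [[0, 0, -0.03], [0, 0, 0], 0]
    - [[0, 0.05, 0], [0, 0, 0], 0]
    - [[0, 0.05, 0], [0, 0, 0], 0]
    - [[0, 0.05, 0], [0, 0, 0], 0]
    - [[0, 0, 0], [0, 0, 0], 0]

```text
time: 5.25
tool_pos: [630.4, -159.0, 250.7]
tcp_rot: [-179.7, 1.5, -14.7]
ft_force: [0.7, 0.2, -0.3]
finger_gap: 85.0
```

```bash
python3 -c "
from m import *
plan(491.5,-407.5,240,61.7)
s=snap('scene');save(s,'s4',(100,140,400,320),2.5)
R=blob(s['image'],(0,180,120),(5,255,255),(290,195,345,245));print(R)
for d,z in((-24,96),(24,96),(0,101)): print(d,proj(s,[644.5+d*.966,-4-d*.259,z]))
"
```

```text
pos [630.4, -159.0, 250.7] rot [-179.73, 1.5, -14.69] gap 85.0 F [0.7, 0.2, -0.3] t 5.2 j6 85.9
 turn rows 10 [-0.0021, 0.0019, -0.1333] | then shift total(m) tool [-0.2846, -0.0045, 0.0107] rows 7 [-0.0407, -0.0006, 0.0015]
 shift in present tool axes [-0.071, 0.2756, 0.0112]
[(array([311.83333333, 209.83333333]), np.int32(30))]
-24 [[310.83750298 210.25714207]]
24 [[317.04348959 221.61099068]]
0 [[314.01700424 214.65036668]]
```

View pics/s4.png

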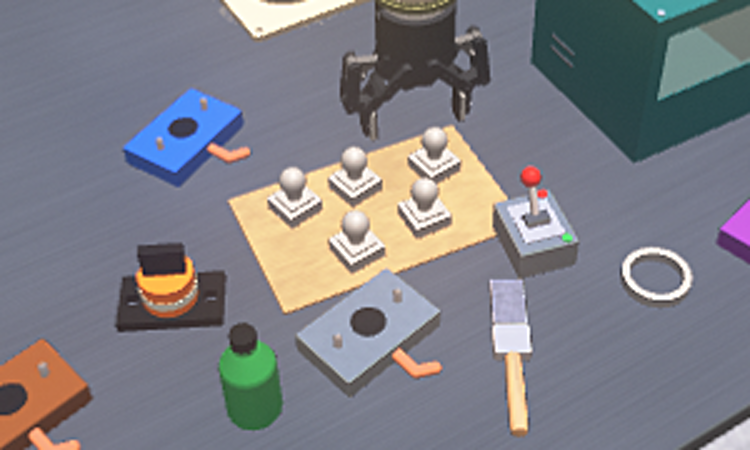

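The isolator is off: the ball is seen at (311.8,209.8) and the predicted off position is (310.8,210.3). Next is the canister.

Emit:
carry_out:
  increments:
    - [[0, 0, 0], [0, 0, -0.134], 0]
    - [[0, 0, 0], [0, 0, -0.134], 0]
    - [[0, 0, 0], [0, 0, -0.134], 0]
    - [[0, 0, 0], [0, 0, -0.134], 0]
    - [[0, 0, 0], [0, 0, -0.134], 0]
    - [[0, 0, 0], [0, 0, -0.134], 0]
    - [[0, 0, 0], [0, 0, -0.134], 0]
    - [[0, 0, 0], [0, 0, -0.134], 0]
    - [[0, 0, 0], [0, 0, -0.134], 0]
    - [[0, 0, 0], [0, 0, -0.1], 0]
    - [[0, 0, 0], [0, 0, 0], 0]

```text
time: 6.4
tool_pos: [626.7, -140.7, 236.1]
tcp_rot: [-176.5, -0.1, 63.8]
ft_force: [1.4, 0.3, 0.3]
finger_gap: 85.2
```

```bash
python3 -c "
from m import *
plan(491.8,-407.5,240,61.7)
"
```

```text
pos [626.7, -140.7, 236.1] rot [-176.54, -0.15, 63.75] gap 85.2 F [1.4, 0.3, 0.3] t 6.4 j6 8.6
 turn rows 1 [-0.0604, -0.0015, 0.0359] | then shift total(m) tool [-0.2989, 0.0077, -0.0039] rows 7 [-0.0427, 0.0011, -0.0006]
 shift in present tool axes [-0.2989, -0.0032, -0.0045]
```

Emit:
carry_out:
  increments:
    - [[0, 0, 0], [-0.06, 0, 0.036], 0]
    - [[-0.04, 0, 0], [0, 0, 0], 0]
    - [[-0.043, 0.001, 0], [0, 0, 0], 0]
    - [[-0.043, 0.001, 0], [0, 0, 0], 0]
    - [[-0.043, 0.001, 0], [0, 0, 0], 0]
    - [[-0.043, 0.001, 0], [0, 0, 0], 0]
    - [[-0.043, 0.001, 0], [0, 0, 0], 0]
    - [[-0.03, 0.001, 0], [0, 0, 0], 0]
    - [[0, 0, 0], [0, 0, 0], 0]

```text
time: 7.3
tool_pos: [490.3, -390.3, 227.2]
tcp_rot: [-179.2, -0.3, 60.5]
ft_force: [0.8, 0.3, -0.7]
finger_gap: 85.6
```

```bash
python3 -c "
from m import *
plan(491.8,-407.5,130,61.7)
"
```

```text
pos [490.3, -390.3, 227.2] rot [-179.18, -0.3, 60.5] gap 85.6 F [0.8, 0.3, -0.7] t 7.3 j6 -13.8
 turn rows 1 [-0.0142, -0.0054, -0.0208] | then shift total(m) tool [-0.0144, 0.0095, 0.0972] rows 3 [-0.0048, 0.0032, 0.0324]
 shift in present tool axes [-0.0147, 0.0112, 0.097]
```

Emit:
carry_out:
  increments:
    - [[-0.014, 0.01, 0], [-0.014, -0.005, -0.021], 0]
    - [[0, 0, 0.03], [0, 0, 0], 0]
    - [[0, 0, 0.03], [0, 0, 0], 0]
    - [[0, 0, 0.03], [0, 0, 0], 0]
    - [[0, 0, 0], [0, 0, 0], 0]
    - [[0, 0, 0], [0, 0, 0], 0]

```text
time: 7.9
tool_pos: [495.2, -402.4, 133.6]
tcp_rot: [-179.8, -0.3, 61.0]
ft_force: [0.0, 0.6, 0.8]
finger_gap: 85.2
```

```bash
python3 -c "
from m import *
plan(491.8,-407.5,66,61.7)
"
```

```text
pos [495.2, -402.4, 133.6] rot [-179.83, -0.26, 60.95] gap 85.2 F [0.0, 0.6, 0.8] t 7.9 j6 -14.8
 turn rows 1 [-0.0029, -0.0046, -0.0131] | then shift total(m) tool [-0.0061, -0.0005, 0.0676] rows 2 [-0.0031, -0.0003, 0.0338]
 shift in present tool axes [-0.0064, -0.0002, 0.0675]
```

Emit:
carry_out:
  increments:
    - [[-0.006, 0, 0.01], [-0.003, -0.005, -0.013], 0]
    - [[0, 0, 0.02], [0, 0, 0], 0]
    - [[0, 0, 0.02], [0, 0, 0], 0]
    - [[0, 0, 0.016], [0, 0, 0], 0]
    - [[0, 0, 0], [0, 0, 0], 0]
    - [[0, 0, 0], [0, 0, 0], 0]

```text
time: 8.5
tool_pos: [496.9, -411.0, 73.3]
tcp_rot: [179.3, 0.3, 61.8]
ft_force: [-0.5, 0.4, -0.2]
finger_gap: 85.6
```

```bash
python3 -c "
from m import *
plan(491.8,-407.5,66,61.7)
s=snap('scene');save(s,'s5',(100,160,260,300),5)
"
```

```text
pos [496.9, -411.0, 73.3] rot [179.29, 0.27, 61.81] gap 85.6 F [-0.5, 0.4, -0.2] t 8.5 j6 -15.9
 turn rows 1 [0.0123, 0.0047, 0.002] | then shift total(m) tool [0.0007, -0.0061, 0.0073] rows 1 [0.0007, -0.0061, 0.0073]
 shift in present tool axes [0.0008, -0.0062, 0.0072]
```

View pics/s5.png

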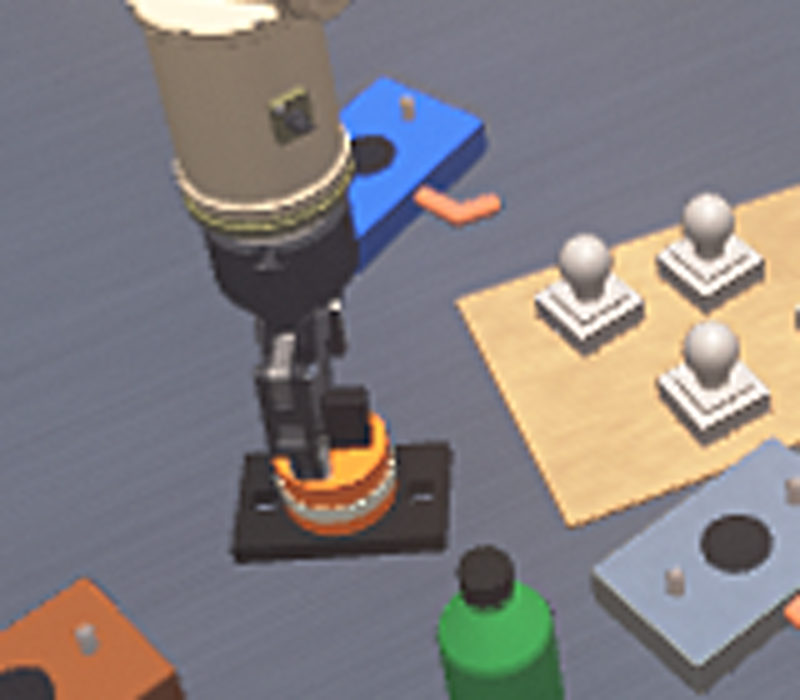

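Emit:
carry_out:
  increments:
    - [[0.001, -0.006, 0.006], [0.012, 0.005, 0.002], 0]
    - [[0, 0, 0], [0, 0, 0], 0]
    - [[0, 0, 0], [0, 0, 0], 0]
  newtons: 60

```text
time: 8.85
tool_pos: [492.7, -408.2, 69.5]
tcp_rot: [179.8, 0.0, 61.7]
ft_force: [0.2, -0.4, 0.1]
finger_gap: 85.7
```

```bash
python3 -c "
from m import *
plan(491.8,-407.5,66,61.7)
"
```

```text
pos [492.7, -408.2, 69.5] rot [179.84, 0.02, 61.69] gap 85.7 F [0.2, -0.4, 0.1] t 8.8 j6 -15.9
 turn rows 1 [0.0027, 0.0003, -0.0002] | then shift total(m) tool [0.0002, -0.0011, 0.0035] rows 1 [0.0002, -0.0011, 0.0035]
 shift in present tool axes [0.0002, -0.0012, 0.0035]
```

Centred on the bar. Closing the fingers.

Emit:
carry_out:
  increments:
    - [[0, -0.001, 0.003], [0, 0, 0], 0.4]
    - [[0, 0, 0], [0, 0, 0], 0.7]
    - [[0, 0, 0], [0, 0, 0], 1]
    - [[0, 0, 0], [0, 0, 0], 1]
    - [[0, 0, 0], [0, 0, 0], 1]
    - [[0, 0, 0], [0, 0, 0], 1]
  newtons: 80

```text
time: 9.45
tool_pos: [492.3, -408.1, 67.0]
tcp_rot: [179.8, 0.0, 61.7]
ft_force: [-0.7, 0.7, -2.7]
finger_gap: 12.7
```

```bash
python3 -c "
from m import *
plan(656.5,-240.5,200,101.4)
"
```

```text
pos [492.3, -408.1, 67.0] rot [179.76, 0.04, 61.69] gap 12.7 F [-0.7, 0.7, -2.7] t 9.4 j6 -16.0
 turn rows 5 [0.0008, 0.0004, -0.1386] | then shift total(m) tool [0.1318, 0.1941, -0.133] rows 6 [0.022, 0.0324, -0.0222]
 shift in present tool axes [0.2253, 0.0657, -0.1328]
```

Emit:
carry_out:
  increments:
    - [[0, 0, -0.01], [0, 0, 0], 1]
    - [[0, 0, -0.02], [0, 0, 0], 1]
    - [[0, 0, -0.03], [0, 0, 0], 1]
    - [[0, 0, -0.03], [0, 0, 0], 1]
    - [[0, 0, -0.03], [0, 0, 0], 1]
    - [[0, 0, -0.02], [0, 0, 0], 1]
    - [[0, 0, 0], [0, 0, -0.1], 1]
    - [[0, 0, 0], [0, 0, -0.13], 1]
    - [[0, 0, 0], [0, 0, -0.13], 1]
    - [[0, 0, 0], [0, 0, -0.13], 1]
    - [[0, 0, 0], [0, 0, -0.1], 1]
    - [[0, 0, 0], [0, 0, 0], 1]

```text
time: 10.65
tool_pos: [489.2, -405.3, 216.1]
tcp_rot: [-179.9, -0.1, 96.8]
ft_force: [0.4, 0.4, -3.1]
finger_gap: 12.8
```

```bash
python3 -c "
from m import *
plan(656.5,-240.5,200,101.4)
"
```

```text
pos [489.2, -405.3, 216.1] rot [-179.92, -0.12, 96.79] gap 12.8 F [0.4, 0.4, -3.1] t 10.7 j6 -51.1
 turn rows 1 [-0.0013, -0.0021, -0.0804] | then shift total(m) tool [0.1285, 0.1966, 0.0161] rows 6 [0.0214, 0.0328, 0.0027]
 shift in present tool axes [0.1438, 0.1857, 0.0161]
```

Emit:
carry_out:
  increments:
    - [[0, 0, 0], [0, 0, -0.08], 1]
    - [[0.015, 0.022, 0], [0, 0, 0], 1]
    - [[0.021, 0.033, 0.003], [0, 0, 0], 1]
    - [[0.021, 0.033, 0.003], [0, 0, 0], 1]
    - [[0.021, 0.033, 0.003], [0, 0, 0], 1]
    - [[0.021, 0.033, 0.003], [0, 0, 0], 1]
    - [[0.015, 0.022, 0.003], [0, 0, 0], 1]
    - [[0, 0, 0], [0, 0, 0], 1]
    - [[0, 0, 0], [0, 0, 0], 1]

```text
time: 11.55
tool_pos: [644.0, -255.2, 201.7]
tcp_rot: [-179.8, -0.2, 99.7]
ft_force: [-1.1, -0.9, -3.1]
finger_gap: 12.8
```

```bash
python3 -c "
from m import *
plan(656.5,-240.5,150,101.4)
"
```

```text
pos [644.0, -255.2, 201.7] rot [-179.78, -0.16, 99.66] gap 12.8 F [-1.1, -0.9, -3.1] t 11.6 j6 -35.5
 turn rows 1 [-0.0038, -0.0029, -0.0304] | then shift total(m) tool [0.0119, 0.0152, 0.0517] rows 2 [0.006, 0.0076, 0.0259]
 shift in present tool axes [0.0122, 0.015, 0.0517]
```

Emit:
carry_out:
  increments:
    - [[0.012, 0.015, 0], [-0.004, -0.003, -0.03], 1]
    - [[0, 0, 0.02], [0, 0, 0], 1]
    - [[0, 0, 0.025], [0, 0, 0], 1]
    - [[0, 0, 0.02], [0, 0, 0], 1]
    - [[0, 0, 0], [0, 0, 0], 1]
    - [[0, 0, 0], [0, 0, 0], 1]

```text
time: 12.15
tool_pos: [657.4, -242.7, 138.5]
tcp_rot: [179.8, 0.2, 101.0]
ft_force: [-0.3, -0.6, -2.1]
finger_gap: 12.7
```

```bash
python3 -c "
from m import *
plan(656.5,-240.5,128,101.4)
s=snap('scene');save(s,'s6',(180,160,320,300),5)
s=snap('top');save(s,'t6',(240,110,360,210),6)
"
```

```text
pos [657.4, -242.7, 138.5] rot [179.77, 0.15, 101.03] gap 12.7 F [-0.3, -0.6, -2.1] t 12.2 j6 -35.5
 turn rows 1 [0.004, 0.0027, -0.0065] | then shift total(m) tool [0.0023, -0.0005, 0.0105] rows 1 [0.0023, -0.0005, 0.0105]
 shift in present tool axes [0.0023, -0.0005, 0.0105]
```

View pics/s6.png

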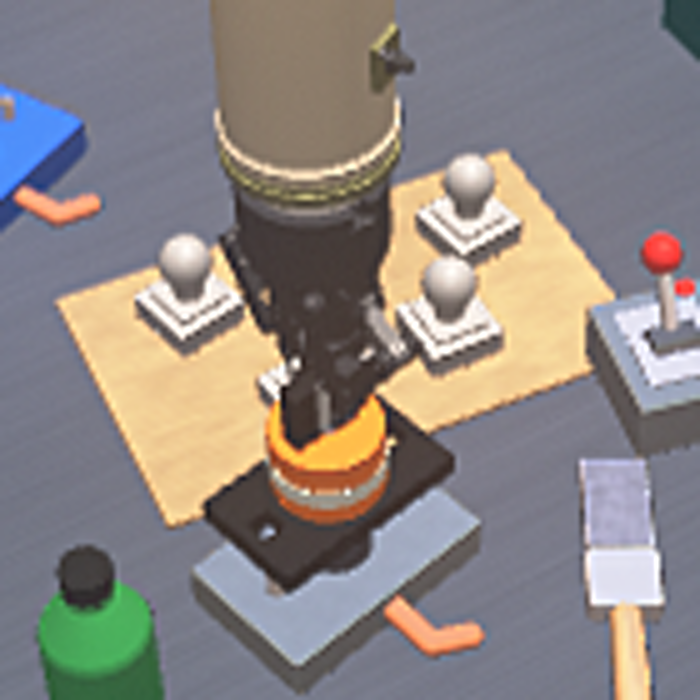

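View pics/t6.png

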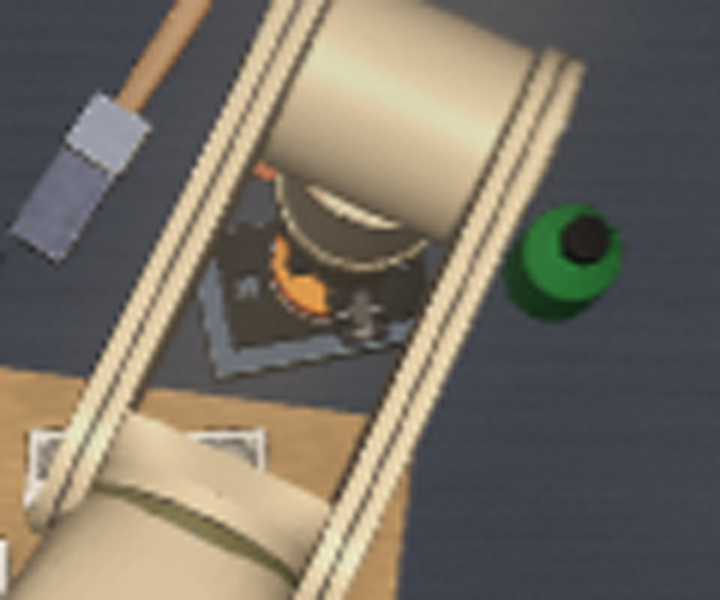

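```bash
python3 -c "
from m import *
np.set_printoptions(precision=1,suppress=True)
t=snap('top'); s=snap('scene')
o=lambda P,f,x,y:(np.array(P,float)+.5)/f-.5+[x,y]
A=lambda P:o(P,5,210,130); S=lambda P:o(P,4,140,180)
p1=tri([t,s],[A([(351,146)]),S([(475,304)])]); p2=tri([t,s],[A([(472,124)]),S([(380,377)])]);print(p1,p2,(p1+p2)/2)
a=onz(t,A([(351,146),(472,124)]),47);print(a,a.mean(0)); d=a[0]-a[1];print(np.degrees(np.arctan2(d[1],d[0]))-90, np.linalg.norm(d))
b=onz(s,S([(475,304),(380,377)]),47);print(b,b.mean(0))
zz=r.sense()['tool_pos'][2]-67+14
f=onz(s,o([(207,507),(455,460),(264,531)],5,180,160),zz);print('foot corner L,R,hole',f)
p=r.sense()['tool_pos'];an=np.radians(101.03);y=np.array([np.cos(an),np.sin(an)]);x=np.array([y[1],-y[0]])
print('pred L',p[:2]-60*y-35*x,'R',p[:2]+60*y+35*x,'hole',p[:2]-45*y)
print('tophole',onz(t,o([(247,287)],6,240,110),zz),p[:2]+45*y)
"
```

```text
[ 648.  -195.9   44.8] [ 666.  -283.5   43.3] [ 657.  -239.7   44. ]
[[ 647.7 -195.7   47. ]
 [ 665.1 -283.6   47. ]] [ 656.4 -239.6   47. ]
11.226865068130422 89.63074857126261
[[ 649.5 -196.9   47. ]
 [ 668.8 -284.3   47. ]] [ 659.1 -240.6   47. ]
foot corner L,R,hole [[ 639.5 -307.2   86.4]
 [ 683.  -177.9   86.4]
 [ 669.8 -289.3   86.4]]
pred L [ 635.2 -308.4] R [ 681.  -177.2] hole [ 666.7 -287. ]
tophole [[ 646.1 -197.2   86.4]] [ 649.5 -198.6]
```

Emit:
carry_out:
  increments:
    - [[0.0025, -0.0005, 0.008], [0.004, 0.003, -0.006], 1]
    - [[0, 0, 0.003], [0, 0, 0], 1]
    - [[0, 0, 0], [0, 0, 0], 1]

```text
time: 12.65
tool_pos: [658.3, -240.9, 130.1]
tcp_rot: [179.8, 0.2, 101.4]
ft_force: [0.4, -0.0, -2.5]
finger_gap: 13.2
```

```bash
python3 -c "
from m import *
plan(656.7,-240.1,117,101.3)
"
```

```text
pos [658.3, -240.9, 130.1] rot [179.76, 0.15, 101.42] gap 13.2 F [0.4, -0.0, -2.5] t 12.7 j6 -35.7
 turn rows 1 [0.0042, 0.0027, 0.002] | then shift total(m) tool [0.0011, -0.0014, 0.0131] rows 1 [0.0011, -0.0014, 0.0131]
 shift in present tool axes [0.0011, -0.0014, 0.0131]
```

Emit:
carry_out:
  increments:
    - [[0.001, -0.0015, 0.006], [0.004, 0.002, 0.001], 1]
    - [[0, 0, 0.006], [0, 0, 0], 1]
    - [[0, 0, 0], [0, 0, 0], 1]

```text
time: 12.95
tool_pos: [656.5, -240.0, 117.0]
tcp_rot: [-180.0, 0.0, 101.4]
ft_force: [-0.4, -0.0, -2.4]
finger_gap: 12.9
```

```bash
python3 -c "
from m import *
plan(656.7,-240.1,97,101.3)
s=snap('scene');save(s,'s7',(180,160,320,300),5)
s=snap('top');save(s,'t7',(240,110,360,210),6)
"
```

```text
pos [656.5, -240.0, 117.0] rot [-179.99, 0.03, 101.36] gap 12.9 F [-0.4, -0.0, -2.4] t 12.9 j6 -35.6
 turn rows 1 [-0.0002, 0.0005, 0.0011] | then shift total(m) tool [-0.0001, 0.0002, 0.02] rows 1 [-0.0001, 0.0002, 0.02]
 shift in present tool axes [-0.0001, 0.0002, 0.02]
```

View pics/s7.png

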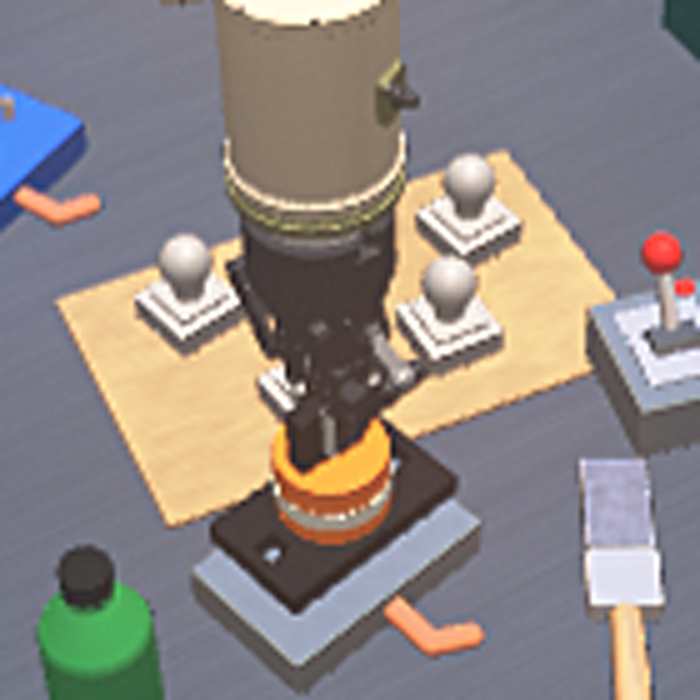

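View pics/t7.png

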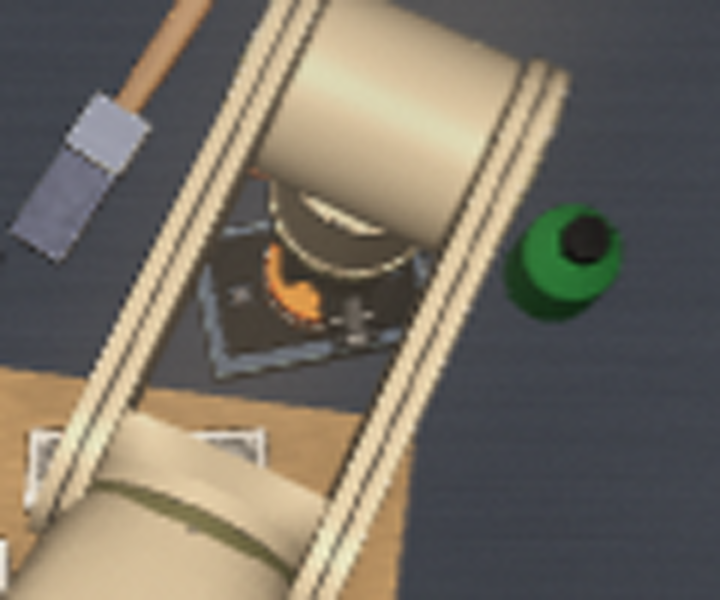

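Both views show the foot centred over the base, with the holes at scene crop (271,549) and top crop (240,293). Lowering it.

Emit:
carry_out:
  increments:
    - [[0, 0, 0.004], [0, 0, 0], 1]
    - [[0, 0, 0.004], [0, 0, 0], 1]
    - [[0, 0, 0.002], [0, 0, 0], 1]

```text
time: 13.35
tool_pos: [657.5, -240.5, 108.2]
tcp_rot: [179.9, 0.1, 101.4]
ft_force: [-0.3, 0.2, -2.0]
finger_gap: 12.7
```

```bash
python3 -c "
from m import *
plan(656.7,-240.1,97,101.3)
"
```

```text
pos [657.5, -240.5, 108.2] rot [179.89, 0.11, 101.36] gap 12.7 F [-0.3, 0.2, -2.0] t 13.3 j6 -35.6
 turn rows 1 [0.0019, 0.002, 0.001] | then shift total(m) tool [0.0005, -0.0007, 0.0112] rows 1 [0.0005, -0.0007, 0.0112]
 shift in present tool axes [0.0006, -0.0007, 0.0112]
```

Pegs are entering the holes without resistance; continuing.

Emit:
carry_out:
  increments:
    - [[0.0005, -0.0005, 0.004], [0, 0, 0], 1]
    - [[0, 0, 0.004], [0, 0, 0], 1]
    - [[0, 0, 0.003], [0, 0, 0], 1]
    - [[0, 0, 0], [0, 0, 0], 1]

```text
time: 13.75
tool_pos: [657.4, -240.2, 96.6]
tcp_rot: [179.8, 0.1, 101.4]
ft_force: [1.1, -0.7, -1.5]
finger_gap: 12.8
```

```bash
python3 -c "
from m import *
plan(656.7,-240.1,97,101.3)
"
```

```text
pos [657.4, -240.2, 96.6] rot [179.82, 0.15, 101.37] gap 12.8 F [1.1, -0.7, -1.5] t 13.8 j6 -35.6
 turn rows 1 [0.0031, 0.0026, 0.0011] | then shift total(m) tool [0.0002, -0.0007, -0.0004] rows 1 [0.0002, -0.0007, -0.0004]
 shift in present tool axes [0.0002, -0.0007, -0.0004]
```

Emit:
carry_out:
  increments:
    - [[0, 0, 0.001], [0, 0, 0], 1]
    - [[0, 0, 0], [0, 0, 0], 0.6]
    - [[0, 0, 0], [0, 0, 0], 0.2]
    - [[0, 0, 0], [0, 0, 0], 0]
    - [[0, 0, 0], [0, 0, 0], 0]
    - [[0, 0, -0.03], [0, 0, 0], 0]
    - [[0, 0, -0.04], [0, 0, 0], 0]
    - [[0, 0, -0.04], [0, 0, 0], 0]
    - [[0, 0, -0.03], [0, 0, 0], 0]
    - [[-0.015, -0.03, 0], [0, 0, 0], 0]
    - [[-0.02, -0.045, 0], [0, 0, 0], 0]
    - [[-0.02, -0.045, 0], [0, 0, 0], 0]

```text
time: 14.95
tool_pos: [551.6, -315.4, 241.5]
tcp_rot: [179.7, 0.2, 101.8]
ft_force: [0.7, -1.4, 1.2]
finger_gap: 85.4
```

```bash
python3 -c "
from m import *
plan(440.5,-217.5,150,0)
t=snap('top')
s=snap('scene');save(s,'s8',(140,160,340,300),4);save(t,'t8',(200,110,370,240),4.5)
"
```

```text
pos [551.6, -315.4, 241.5] rot [179.72, 0.2, 101.84] gap 85.4 F [0.7, -1.4, 1.2] t 14.9 j6 -46.3
 turn rows 13 [0.0005, -0.0001, 0.1367] | then shift total(m) tool [-0.1111, -0.0979, 0.0915] rows 4 [-0.0278, -0.0245, 0.0229]
 shift in present tool axes [0.1189, -0.0891, 0.0906]
```

View pics/s8.png

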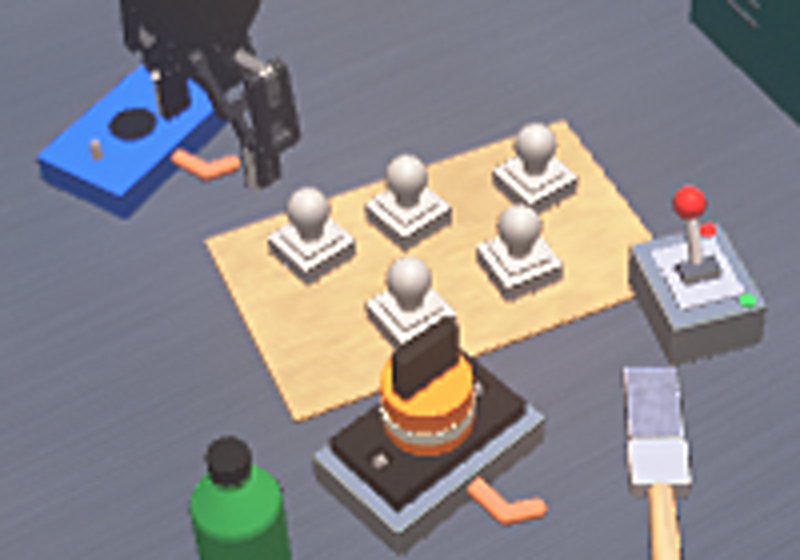

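View pics/t8.png

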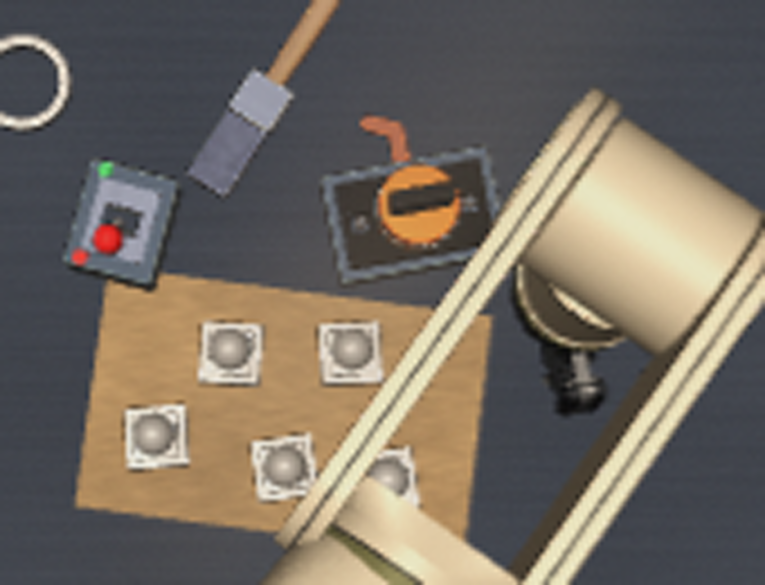

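The canister sits flat on the base and the toggle stays off. On to the castings, starting at (440,-217), with the jaws along y.

Emit:
carry_out:
  increments:
    - [[0, 0, 0], [0, 0, -0.133], 0.3]
    - [[0, 0, 0], [0, 0, -0.133], 0.3]
    - [[0, 0, 0], [0, 0, -0.133], 0.3]
    - [[0, 0, 0], [0, 0, -0.133], 0.3]
    - [[0, 0, 0], [0, 0, -0.133], 0.3]
    - [[0, 0, 0], [0, 0, -0.133], 0.3]
    - [[0, 0, 0], [0, 0, -0.133], 0.3]
    - [[0, 0, 0], [0, 0, -0.133], 0.3]
    - [[0, 0, 0], [0, 0, -0.133], 0.3]
    - [[0, 0, 0], [0, 0, -0.1], 0.3]
    - [[0, 0, 0], [0, 0, 0], 0.3]

```text
time: 16.15
tool_pos: [548.6, -318.3, 241.3]
tcp_rot: [-179.9, 0.3, 178.6]
ft_force: [-1.1, 0.2, 0.1]
finger_gap: 59.9
```

```bash
python3 -c "
from m import *
plan(440.5,-217.5,150,177.5)
"
```

```text
pos [548.6, -318.3, 241.3] rot [-179.87, 0.25, 178.63] gap 59.9 F [-1.1, 0.2, 0.1] t 16.1 j6 -123.4
 turn rows 1 [-0.0023, 0.0045, 0.0196] | then shift total(m) tool [0.1124, 0.096, 0.0913] rows 4 [0.0281, 0.024, 0.0228]
 shift in present tool axes [0.1109, 0.0984, 0.0906]
```

Emit:
carry_out:
  increments:
    - [[0.02, 0.018, 0.01], [0, 0.004, 0.02], 0.3]
    - [[0.028, 0.024, 0.02], [0, 0, 0], 0.3]
    - [[0.028, 0.024, 0.025], [0, 0, 0], 0.3]
    - [[0.028, 0.024, 0.02], [0, 0, 0], 0.3]
    - [[0, 0, 0], [0, 0, 0], 0.3]
    - [[0, 0, 0], [0, 0, 0], 0.3]

```text
time: 16.75
tool_pos: [444.6, -219.0, 160.0]
tcp_rot: [-180.0, -0.1, 176.3]
ft_force: [0.5, -0.6, -0.5]
finger_gap: 59.3
```

```bash
python3 -c "
from m import *
plan(440.5,-217.5,80,177.5)
s=snap('scene');save(s,'s9',(140,160,340,300),4)
"
```

```text
pos [444.6, -219.0, 160.0] rot [-179.98, -0.12, 176.31] gap 59.3 F [0.5, -0.6, -0.5] t 16.8 j6 -118.4
 turn rows 1 [-0.0004, -0.0022, -0.0208] | then shift total(m) tool [0.0041, 0.0013, 0.08] rows 2 [0.0021, 0.0007, 0.04]
 shift in present tool axes [0.004, 0.0013, 0.08]
```

View pics/s9.png

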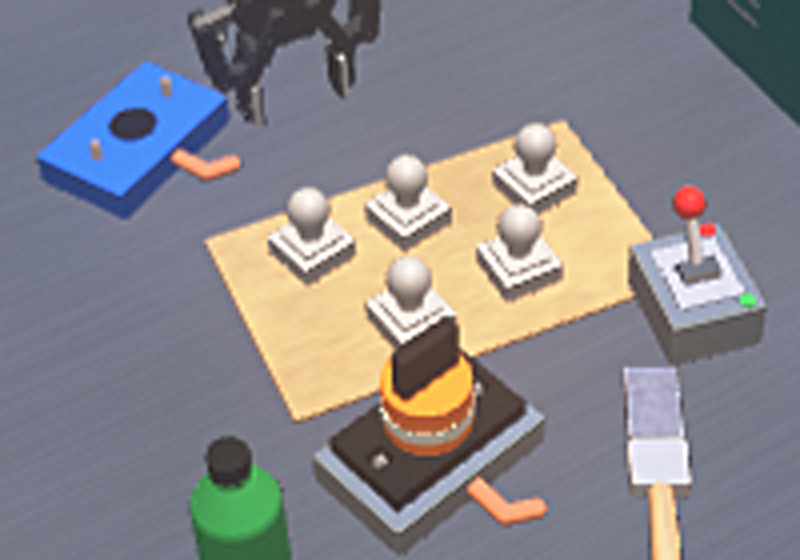

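Emit:
carry_out:
  increments:
    - [[0.004, 0.001, 0.02], [0, -0.002, -0.02], 0.3]
    - [[0, 0, 0.03], [0, 0, 0], 0.3]
    - [[0, 0, 0.02], [0, 0, 0], 0.3]
    - [[0, 0, 0], [0, 0, 0], 0.3]

```text
time: 17.2
tool_pos: [447.9, -223.0, 94.7]
tcp_rot: [-179.6, 0.6, 177.2]
ft_force: [-0.5, -0.1, -0.5]
finger_gap: 59.5
```

```bash
python3 -c "
from m import *
plan(440.5,-217.5,33,177.5)
"
```

```text
pos [447.9, -223.0, 94.7] rot [-179.64, 0.6, 177.15] gap 59.5 F [-0.5, -0.1, -0.5] t 17.2 j6 -119.5
 turn rows 1 [-0.0063, 0.0104, -0.0061] | then shift total(m) tool [0.0076, 0.0052, 0.0617] rows 2 [0.0038, 0.0026, 0.0309]
 shift in present tool axes [0.0083, 0.0055, 0.0616]
```

Emit:
carry_out:
  increments:
    - [[0.008, 0.005, 0], [-0.006, 0.01, -0.006], 0.3]
    - [[0.002, 0.001, 0.02], [0, 0, 0], 0.3]
    - [[0.002, 0.001, 0.02], [0, 0, 0], 0.3]
    - [[0.001, 0.001, 0.018], [0, 0, 0], 0.3]
    - [[0, 0, 0], [0, 0, 0], 0.3]

```text
time: 17.7
tool_pos: [441.7, -218.8, 45.1]
tcp_rot: [-179.7, 0.6, 177.4]
ft_force: [-0.2, -0.5, -0.4]
finger_gap: 59.8
```

```bash
python3 -c "
from m import *
plan(440.5,-217.5,33,177.5)
"
```

```text
pos [441.7, -218.8, 45.1] rot [-179.67, 0.59, 177.37] gap 59.8 F [-0.2, -0.5, -0.4] t 17.7 j6 -119.7
 turn rows 1 [-0.0058, 0.0102, -0.0024] | then shift total(m) tool [0.0012, 0.0012, 0.0121] rows 1 [0.0012, 0.0012, 0.0121]
 shift in present tool axes [0.0014, 0.0013, 0.0121]
```

Emit:
carry_out:
  increments:
    - [[0.001, 0.001, 0.006], [-0.006, 0.01, 0], 0.3]
    - [[0.001, 0.0005, 0.006], [0, 0, 0], 0.3]
    - [[0, 0, 0], [0, 0, 0], 0.6]
    - [[0, 0, 0], [0, 0, 0], 1]
    - [[0, 0, 0], [0, 0, 0], 1]
    - [[0, 0, 0], [0, 0, 0], 1]
    - [[0, 0, 0], [0, 0, 0], 1]
  newtons: 80

```text
time: 18.4
tool_pos: [443.4, -219.4, 38.6]
tcp_rot: [-179.8, 0.3, 177.3]
ft_force: [-0.3, 0.4, -2.1]
finger_gap: 30.0
```

```bash
python3 -c "
from m import *
plan(487.7,329.9,330,177.5)
"
```

```text
pos [443.4, -219.4, 38.6] rot [-179.84, 0.33, 177.35] gap 30.0 F [-0.3, 0.4, -2.1] t 18.4 j6 -119.6
 turn rows 1 [-0.0027, 0.0058, -0.0027] | then shift total(m) tool [-0.0203, 0.5507, -0.2914] rows 14 [-0.0014, 0.0393, -0.0208]
 shift in present tool axes [-0.0205, 0.5499, -0.2928]
```

Gap of 30 mm means I hold the ball about 6 mm above its middle (tcp 38.6); I'll reopen and go lower.

Emit:
carry_out:
  increments:
    - [[0, 0, 0], [0, 0, 0], 0.3]
    - [[0, 0, 0], [0, 0, 0], 0.3]
    - [[0.003, 0.001, 0.004], [-0.003, 0.006, 0], 0.3]
    - [[0, 0, 0.003], [0, 0, 0], 0.3]
    - [[0, 0, 0], [0, 0, 0], 0.3]

```text
time: 18.9
tool_pos: [440.5, -218.5, 31.5]
tcp_rot: [-180.0, 0.0, 177.3]
ft_force: [-0.4, 0.1, 0.4]
finger_gap: 59.5
```

```bash
python3 -c "
from m import *
plan(440.5,-217.5,33,177.5)
"
```

```text
pos [440.5, -218.5, 31.5] rot [-179.99, 0.01, 177.34] gap 59.5 F [-0.4, 0.1, 0.4] t 18.9 j6 -119.7
 turn rows 1 [-0.0001, 0.0001, -0.0028] | then shift total(m) tool [0.0001, 0.001, -0.0015] rows 1 [0.0001, 0.001, -0.0015]
 shift in present tool axes [0.0001, 0.001, -0.0015]
```

Emit:
carry_out:
  increments:
    - [[0, 0, 0], [0, 0, 0], 0.6]
    - [[0, 0, 0], [0, 0, 0], 1]
    - [[0, 0, 0], [0, 0, 0], 1]
    - [[0, 0, 0], [0, 0, 0], 1]
    - [[0, 0, -0.01], [0, 0, 0], 1]
    - [[0, 0, -0.02], [0, 0, 0], 1]
    - [[0, 0, 0], [0, 0, 0], 1]
  newtons: 80

```text
time: 19.6
tool_pos: [439.6, -217.9, 62.1]
tcp_rot: [179.9, -0.1, 177.3]
ft_force: [-0.4, -1.3, -1.4]
finger_gap: 31.3
```

```bash
python3 -c "
from m import *
plan(487.7,329.9,330,177.5)
"
```

```text
pos [439.6, -217.9, 62.1] rot [179.93, -0.13, 177.34] gap 31.3 F [-0.4, -1.3, -1.4] t 19.6 j6 -119.7
 turn rows 1 [0.0012, -0.0022, -0.0027] | then shift total(m) tool [-0.0241, 0.5493, -0.2679] rows 14 [-0.0017, 0.0392, -0.0191]
 shift in present tool axes [-0.0221, 0.5497, -0.2672]
```

Emit:
carry_out:
  increments:
    - [[0, 0, -0.03], [0, 0, 0], 1]
    - [[0, 0, -0.04], [0, 0, 0], 1]
    - [[0, 0.01, -0.04], [0, 0, 0], 1]
    - [[0, 0.025, -0.04], [0, 0, 0], 1]
    - [[-0.002, 0.035, -0.035], [0, 0, 0], 1]
    - [[-0.003, 0.042, -0.03], [0, 0, 0], 1]
    - [[-0.003, 0.045, -0.02], [0, 0, 0], 1]
    - [[-0.003, 0.045, -0.01], [0, 0, 0], 1]
    - [[-0.003, 0.045, -0.01], [0, 0, 0], 1]
    - [[-0.003, 0.045, 0], [0, 0, 0], 1]
    - [[-0.003, 0.045, 0], [0, 0, 0], 1]
    - [[-0.003, 0.045, 0], [0, 0, 0], 1]

```text
time: 20.8
tool_pos: [481.2, 170.2, 322.7]
tcp_rot: [179.7, -0.1, 176.7]
ft_force: [0.7, -0.5, -1.5]
finger_gap: 30.8
```

```bash
python3 -c "
from m import *
plan(487.7,329.9,330,177.5)
"
```

```text
pos [481.2, 170.2, 322.7] rot [179.66, -0.08, 176.7] gap 30.8 F [0.7, -0.5, -1.5] t 20.8 j6 -73.2
 turn rows 1 [0.0059, -0.0014, -0.0139] | then shift total(m) tool [0.0005, 0.1598, -0.0073] rows 4 [0.0001, 0.0399, -0.0018]
 shift in present tool axes [0.0027, 0.1598, -0.0063]
```

Emit:
carry_out:
  increments:
    - [[0.001, 0.04, 0], [0.006, 0, -0.014], 1]
    - [[0.001, 0.04, 0], [0, 0, 0], 1]
    - [[0.001, 0.035, 0], [0, 0, 0], 1]
    - [[0, 0.025, 0], [0, 0, 0], 1]
    - [[0, 0, 0], [0, 0, 0], 1]
    - [[0, 0, 0], [0, 0, 0], 1]

```text
time: 21.4
tool_pos: [482.1, 322.4, 316.9]
tcp_rot: [-179.9, -0.4, 178.0]
ft_force: [0.7, -0.7, -1.9]
finger_gap: 31.0
```

```bash
python3 -c "
from m import *
plan(487.7,329.9,275,177.5)
s=snap('scene');save(s,'s10',(290,40,450,210),4)
"
```

```text
pos [482.1, 322.4, 316.9] rot [-179.9, -0.36, 178.0] gap 31.0 F [0.7, -0.7, -1.9] t 21.4 j6 -59.3
 turn rows 1 [-0.0017, -0.0063, 0.0088] | then shift total(m) tool [-0.0053, 0.0077, 0.0419] rows 1 [-0.0053, 0.0077, 0.0419]
 shift in present tool axes [-0.0056, 0.0077, 0.0418]
```

View pics/s10.png

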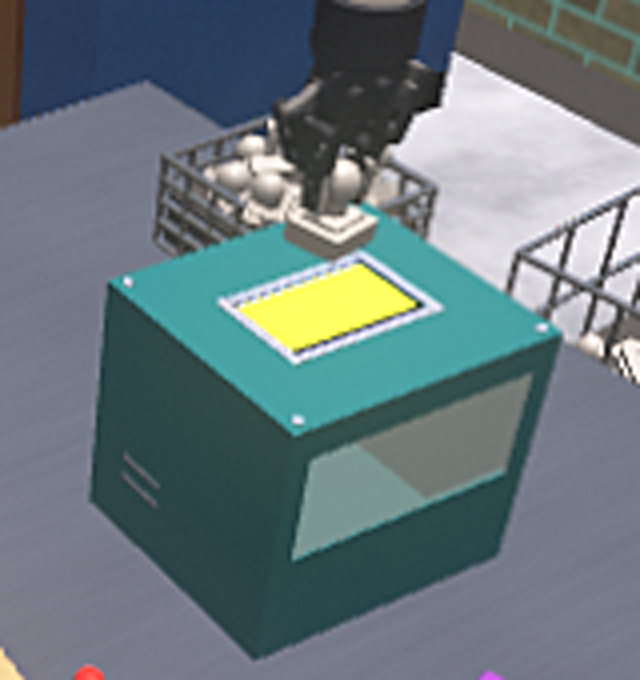

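Emit:
carry_out:
  increments:
    - [[-0.0055, 0.0075, 0], [0, -0.006, 0.009], 1]
    - [[0.001, -0.001, 0.02], [0, 0, 0], 1]
    - [[0.001, -0.001, 0.02], [0, 0, 0], 1]
    - [[0, 0, 0], [0, 0, 0], 1]

```text
time: 21.85
tool_pos: [488.4, 325.1, 276.7]
tcp_rot: [-180.0, 0.2, 177.1]
ft_force: [-0.1, -1.4, -2.0]
finger_gap: 30.5
```

```bash
python3 -c "
from m import *
plan(487.7,329.9,180,177.5)
"
```

```text
pos [488.4, 325.1, 276.7] rot [-179.96, 0.19, 177.06] gap 30.5 F [-0.1, -1.4, -2.0] t 21.9 j6 -58.3
 turn rows 1 [-0.0006, 0.0033, -0.0078] | then shift total(m) tool [0.0009, 0.0048, 0.0967] rows 3 [0.0003, 0.0016, 0.0322]
 shift in present tool axes [0.0013, 0.0048, 0.0967]
```

Emit:
carry_out:
  increments:
    - [[0.001, 0.005, 0.01], [0, 0.003, -0.008], 1]
    - [[0.001, 0, 0.012], [0, 0, 0], 1]
    - [[0.001, 0, 0.012], [0, 0, 0], 1]
    - [[0, 0, 0.012], [0, 0, 0], 1]
    - [[0, 0, 0], [0, 0, 0], 1]
  newtons: 100

```text
time: 22.35
tool_pos: [499.5, 332.1, 248.9]
tcp_rot: [179.1, 2.1, 177.2]
ft_force: [-0.6, -0.9, -0.5]
finger_gap: 30.9
```

```bash
python3 -c "
from m import *
plan(487.7,329.9,180,177.5)
"
```

```text
pos [499.5, 332.1, 248.9] rot [179.15, 2.13, 177.2] gap 30.9 F [-0.6, -0.9, -0.5] t 22.4 j6 -58.2
 turn rows 1 [0.0148, 0.0373, -0.005] | then shift total(m) tool [0.0117, -0.0027, 0.0689] rows 2 [0.0059, -0.0014, 0.0345]
 shift in present tool axes [0.0143, -0.0038, 0.0684]
```

Emit:
carry_out:
  increments:
    - [[0.014, -0.004, -0.004], [0.015, 0.037, -0.005], 1]
    - [[0, 0, 0], [0, 0, 0], 1]

```text
time: 22.55
tool_pos: [486.9, 329.3, 255.3]
tcp_rot: [179.8, 0.3, 177.5]
ft_force: [-0.8, -0.4, 0.5]
finger_gap: 30.6
```

```bash
python3 -c "
from m import *
plan(487.7,329.9,180,177.5)
s=snap('scene');save(s,'s11',(290,40,450,210),4)
"
```

```text
pos [486.9, 329.3, 255.3] rot [179.85, 0.31, 177.46] gap 30.6 F [-0.8, -0.4, 0.5] t 22.6 j6 -58.4
 turn rows 1 [0.0026, 0.0054, -0.0006] | then shift total(m) tool [-0.0008, 0.0007, 0.0753] rows 2 [-0.0004, 0.0003, 0.0376]
 shift in present tool axes [-0.0004, 0.0005, 0.0753]
```

View pics/s11.png

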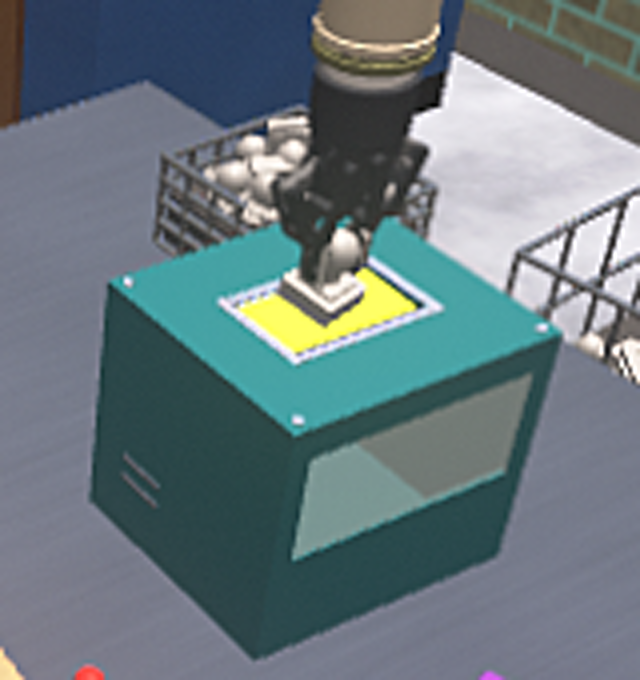

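Emit:
carry_out:
  increments:
    - [[0.002, 0, 0.025], [0.003, 0.01, 0], 1]
    - [[0.004, 0, 0.03], [0.003, 0.01, 0], 1]
    - [[0.004, 0, 0.03], [0, 0.01, 0], 1]
  newtons: 110

```text
time: 22.9
tool_pos: [494.8, 336.4, 193.4]
tcp_rot: [178.9, 1.2, 177.3]
ft_force: [1.1, -0.8, -2.6]
finger_gap: 16.5
```

```bash
python3 -c "
from m import *
plan(487.7,329.9,180,177.5)
s=snap('scene');save(s,'s12',(290,40,450,210),4)
"
```

```text
pos [494.8, 336.4, 193.4] rot [178.85, 1.24, 177.33] gap 16.5 F [1.1, -0.8, -2.6] t 22.9 j6 -58.3
 turn rows 1 [0.02, 0.0217, -0.0027] | then shift total(m) tool [0.0068, -0.0068, 0.0134] rows 1 [0.0068, -0.0068, 0.0134]
 shift in present tool axes [0.0071, -0.0071, 0.0131]
```

View pics/s12.png

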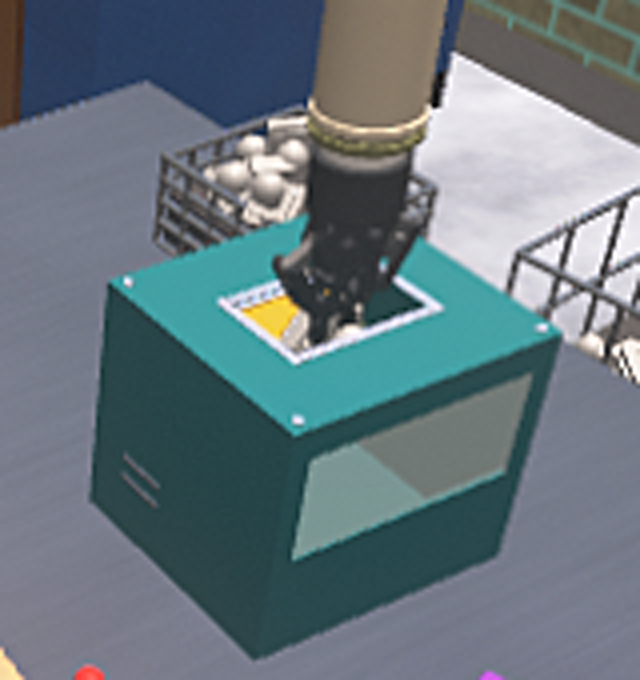

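```bash
python3 -c "
from m import *
s=snap('scene');save(s,'s13',(340,90,405,140),12)
t=snap('top');save(t,'t13',(70,150,180,240),7)
"
```

```text
(no output)
```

View pics/s13.png

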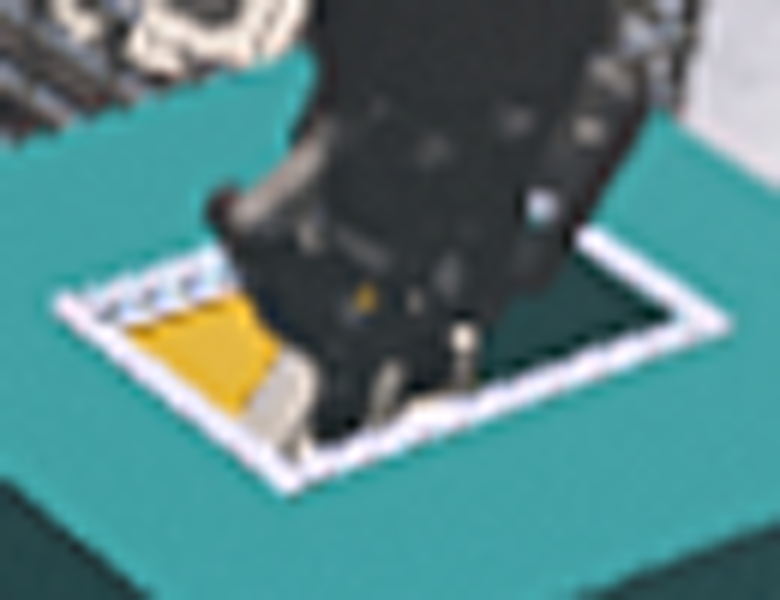

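View pics/t13.png

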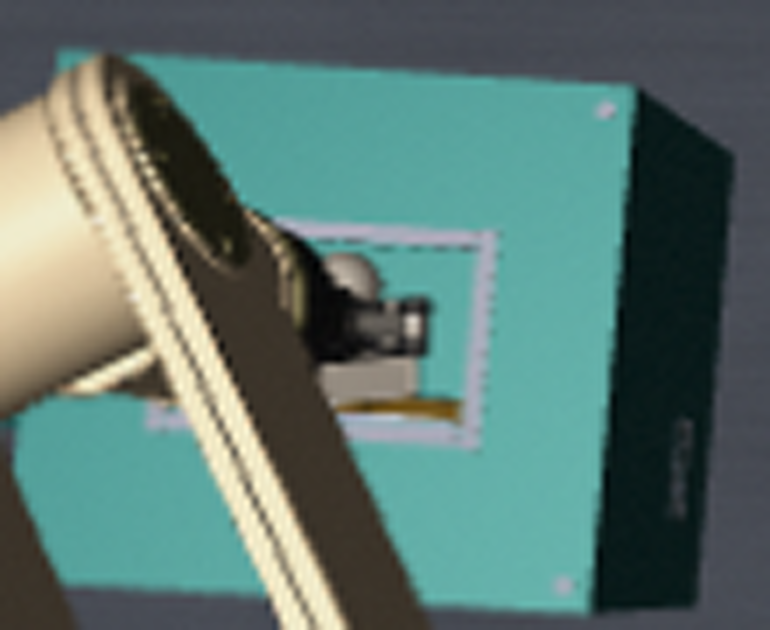

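The casting swivelled in the grip: the ball is at top crop (350,280) and the foot lies against the hanging flap at (370,385). It is still over the opening, so I'll push it deeper and release.

Emit:
carry_out:
  increments:
    - [[0.003, -0.004, 0.015], [0.01, 0.01, 0], 1]
    - [[0.003, -0.002, 0.015], [0, 0, 0], 1]

```text
time: 23.25
tool_pos: [490.3, 329.1, 160.9]
tcp_rot: [179.7, 0.7, 177.3]
ft_force: [13.7, 0.5, 7.8]
finger_gap: 16.4
```

```bash
python3 -c "
from m import *
plan(487.7,329.9,175,177.5)
s=snap('scene');save(s,'s14',(340,90,405,140),12)
t=snap('top');save(t,'t14',(70,150,180,240),7)
"
```

```text
pos [490.3, 329.1, 160.9] rot [179.67, 0.72, 177.29] gap 16.4 F [13.7, 0.5, 7.8] t 23.2 j6 -58.3
 turn rows 1 [0.0058, 0.0125, -0.0036] | then shift total(m) tool [0.0027, 0.0007, -0.0141] rows 1 [0.0027, 0.0007, -0.0141]
 shift in present tool axes [0.0025, 0.0008, -0.0141]
```

View pics/s14.png

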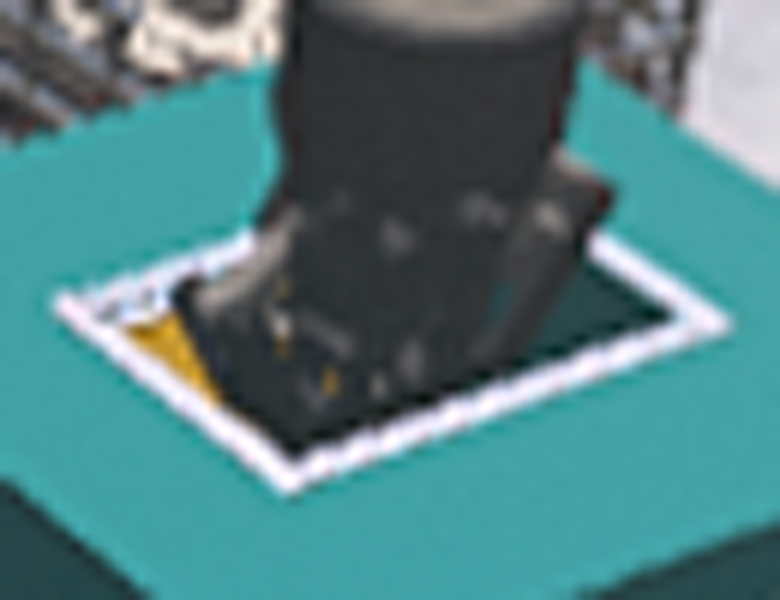

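View pics/t14.png

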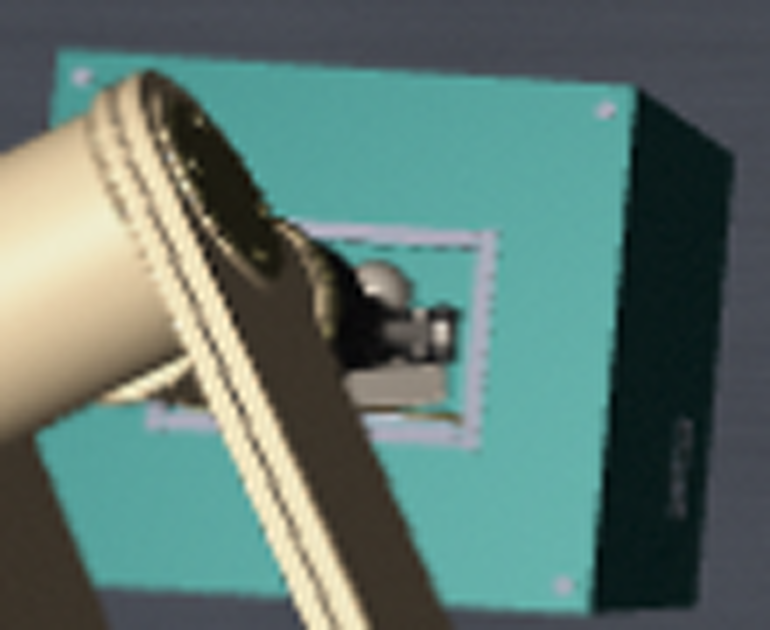

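Emit:
carry_out:
  increments:
    - [[0, 0, -0.008], [0, 0, 0], 0.5]
    - [[0, 0, 0], [0, 0, 0], 0.45]
    - [[0, 0, 0], [0, 0, 0], 0.45]
    - [[0, 0, 0], [0, 0, 0], 0.45]

```text
time: 23.75
tool_pos: [490.9, 327.0, 164.0]
tcp_rot: [179.9, 0.7, 177.2]
ft_force: [-0.2, 0.1, 0.1]
finger_gap: 46.8
```

```bash
python3 -c "
from m import *
plan(487.7,329.9,330,177.5)
t=snap('top');save(t,'t15',(70,150,180,240),7)
s=snap('scene');save(s,'s15',(290,40,450,210),4)
"
```

```text
pos [490.9, 327.0, 164.0] rot [179.87, 0.68, 177.2] gap 46.8 F [-0.2, 0.1, 0.1] t 23.8 j6 -58.3
 turn rows 1 [0.0022, 0.0119, -0.0052] | then shift total(m) tool [0.0034, 0.0028, -0.166] rows 4 [0.0008, 0.0007, -0.0415]
 shift in present tool axes [0.0014, 0.0032, -0.166]
```

View pics/t15.png

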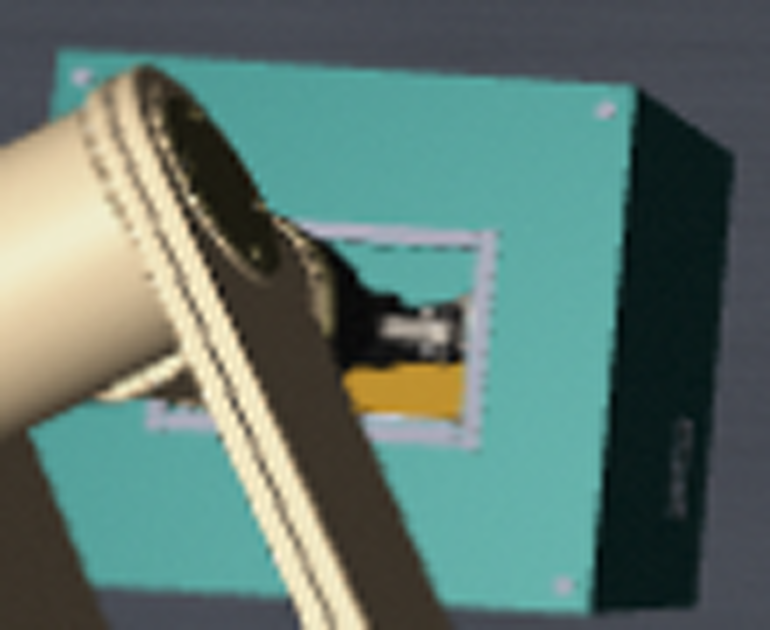

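View pics/s15.png

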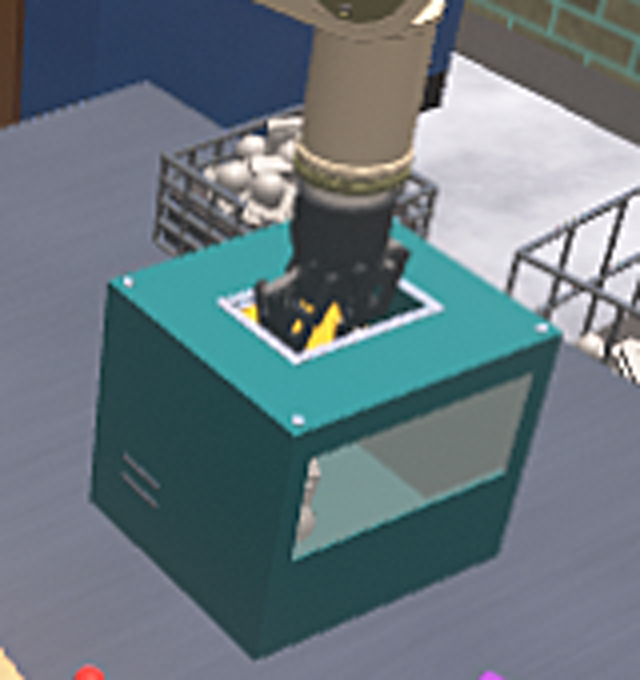

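Casting 1 is inside; it shows through the window at (305,510) in the scene crop. Retracting and checking the flap.

Emit:
carry_out:
  increments:
    - [[0, 0.004, -0.01], [0, 0.01, 0], 0.45]
    - [[0, 0, -0.03], [0, 0, 0], 0.45]
    - [[0, 0, -0.04], [0, 0, 0], 0.45]
    - [[0, 0, -0.045], [0, 0, 0], 0.4]
    - [[0, 0, -0.03], [0, 0, 0], 0.3]
    - [[0, -0.03, 0], [0, 0, 0], 0.3]
    - [[0, -0.045, 0], [0, 0, 0], 0.3]
    - [[0, -0.045, 0], [0, 0, 0], 0.3]
    - [[0, -0.045, 0], [0, 0, 0], 0.3]
    - [[0.003, -0.045, 0], [0, 0, 0], 0.3]
    - [[0.003, -0.045, 0], [0, 0, 0], 0.3]
    - [[0.003, -0.045, 0], [0, 0, 0], 0.3]

```text
time: 25.05
tool_pos: [465.1, 30.3, 332.5]
tcp_rot: [179.6, -0.0, 178.0]
ft_force: [1.3, -0.2, 0.1]
finger_gap: 59.8
```

```bash
python3 -c "
from m import *
plan(449,-137,150,177.5)
s=snap('scene');save(s,'s16',(140,50,440,300),2.6)
"
```

```text
pos [465.1, 30.3, 332.5] rot [179.65, -0.01, 177.99] gap 59.8 F [1.3, -0.2, 0.1] t 25.1 j6 -90.8
 turn rows 1 [0.0061, -0.0003, 0.0086] | then shift total(m) tool [0.0087, -0.1678, 0.1825] rows 6 [0.0015, -0.028, 0.0304]
 shift in present tool axes [0.0101, -0.1689, 0.1815]
```

View pics/s16.png

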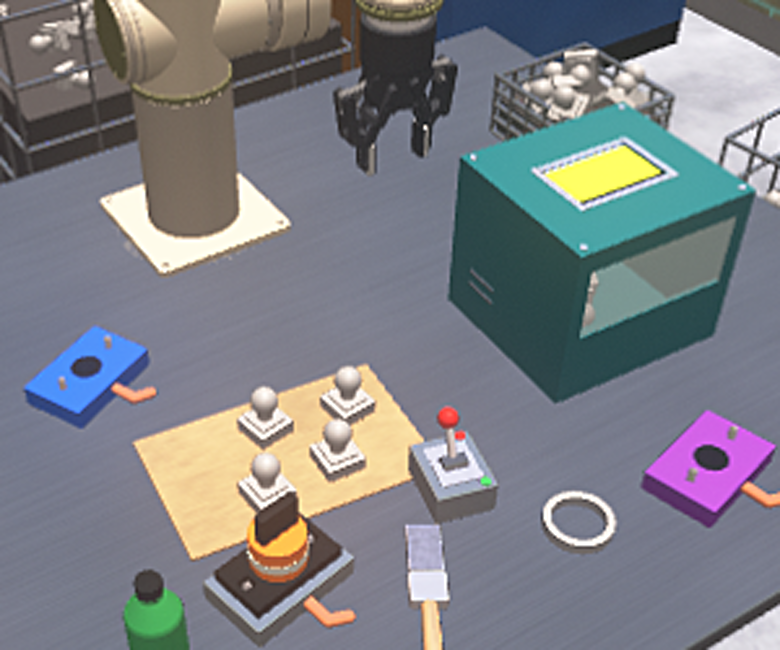

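The flap is shut, casting 1 is inside, and the four remaining castings have not moved. Next is the one at (472,-31).

Emit:
carry_out:
  increments:
    - [[-0.006, -0.03, 0.02], [0.006, 0, 0.008], 0.3]
    - [[0, -0.02, 0.04], [0, 0, 0], 0.3]
    - [[0.002, -0.01, 0.045], [0, 0, 0], 0.3]
    - [[0.002, 0, 0.045], [0, 0, 0], 0.3]
    - [[0.002, 0, 0.03], [0, 0, 0], 0.3]
    - [[0, 0, 0], [0, 0, 0], 0.3]

```text
time: 25.7
tool_pos: [464.0, -41.4, 155.0]
tcp_rot: [-179.9, 0.4, 176.9]
ft_force: [-0.9, 0.6, 0.5]
finger_gap: 59.9
```

```bash
python3 -c "
from m import *
plan(472,-31.5,32,177.5)
t=snap('top');save(t,'t17',(200,150,330,245),6)
"
```

```text
pos [464.0, -41.4, 155.0] rot [-179.87, 0.44, 176.87] gap 59.9 F [-0.9, 0.6, 0.5] t 25.7 j6 -98.2
 turn rows 1 [-0.0024, 0.0077, -0.0111] | then shift total(m) tool [-0.0076, 0.0103, 0.123] rows 3 [-0.0025, 0.0034, 0.041]
 shift in present tool axes [-0.0065, 0.0106, 0.123]
```

View pics/t17.png

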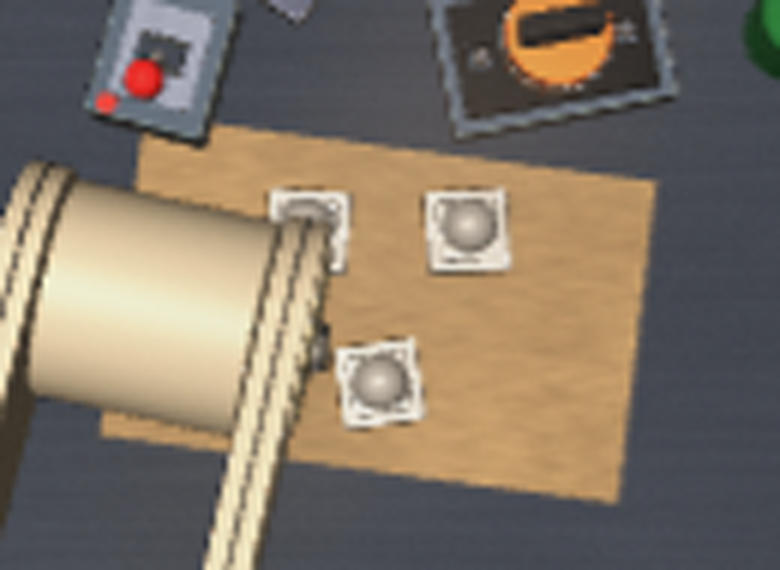

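Emit:
carry_out:
  increments:
    - [[-0.0065, 0.0105, 0], [-0.002, 0.007, -0.011], 0.3]
    - [[0.001, 0, 0.025], [0, 0, 0], 0.3]
    - [[0.002, 0, 0.025], [0, 0, 0], 0.3]
    - [[0.002, 0, 0.02], [0, 0, 0], 0.3]
    - [[0, 0, 0], [0, 0, 0], 0.3]

```text
time: 26.25
tool_pos: [480.5, -28.4, 100.9]
tcp_rot: [-179.9, 1.4, 177.8]
ft_force: [0.8, 0.2, -0.7]
finger_gap: 59.7
```

```bash
python3 -c "
from m import *
plan(472,-31.5,32,177.5)
"
```

```text
pos [480.5, -28.4, 100.9] rot [-179.93, 1.37, 177.77] gap 59.7 F [0.8, 0.2, -0.7] t 26.2 j6 -97.4
 turn rows 1 [-0.0012, 0.0238, 0.0047] | then shift total(m) tool [0.0084, -0.0034, 0.0689] rows 2 [0.0042, -0.0017, 0.0345]
 shift in present tool axes [0.01, -0.0033, 0.0687]
```

Emit:
carry_out:
  increments:
    - [[0.009, -0.003, 0], [0, 0.023, 0.005], 0.3]
    - [[0.002, 0, 0.02], [0, 0.003, 0], 0.3]
    - [[0.002, 0, 0.02], [0, 0.003, 0], 0.3]
    - [[0.002, 0, 0.015], [0, 0.003, 0], 0.3]
    - [[0, 0, 0], [0, 0, 0], 0.3]

```text
time: 26.75
tool_pos: [473.8, -31.0, 57.0]
tcp_rot: [-179.8, 0.2, 177.6]
ft_force: [-0.1, 0.9, 0.4]
finger_gap: 59.8
```

```bash
python3 -c "
from m import *
plan(472,-31.5,32,177.5)
"
```

```text
pos [473.8, -31.0, 57.0] rot [-179.84, 0.21, 177.58] gap 59.8 F [-0.1, 0.9, 0.4] t 26.8 j6 -97.4
 turn rows 1 [-0.0028, 0.0036, 0.0014] | then shift total(m) tool [0.0018, -0.0006, 0.025] rows 1 [0.0018, -0.0006, 0.025]
 shift in present tool axes [0.0019, -0.0005, 0.025]
```

Emit:
carry_out:
  increments:
    - [[0.002, -0.0005, 0.008], [-0.002, 0.004, 0], 0.3]
    - [[0.001, 0, 0.01], [0, 0.003, 0], 0.3]
    - [[0.001, 0, 0.01], [0, 0.003, 0], 0.3]
    - [[0, 0, 0], [0, 0, 0], 0.3]
    - [[0, 0, 0], [0, 0, 0], 0.3]

```text
time: 27.25
tool_pos: [471.9, -31.8, 30.2]
tcp_rot: [-179.9, -0.2, 177.6]
ft_force: [0.2, -1.1, -0.5]
finger_gap: 60.2
```

```bash
python3 -c "
from m import *
plan(472,-31.5,32,177.5)
"
```

```text
pos [471.9, -31.8, 30.2] rot [-179.93, -0.2, 177.57] gap 60.2 F [0.2, -1.1, -0.5] t 27.2 j6 -97.5
 turn rows 1 [-0.0012, -0.0035, 0.0013] | then shift total(m) tool [-0.0001, 0.0003, -0.0018] rows 1 [-0.0001, 0.0003, -0.0018]
 shift in present tool axes [-0.0001, 0.0003, -0.0018]
```

Emit:
carry_out:
  increments:
    - [[0, 0, -0.001], [0, 0, 0], 0.6]
    - [[0, 0, 0], [0, 0, 0], 1]
    - [[0, 0, 0], [0, 0, 0], 1]
    - [[0, 0, 0], [0, 0, 0], 1]
    - [[0, 0, 0], [0, 0, 0], 1]
    - [[0, 0, -0.01], [0, 0, 0], 1]
    - [[0, 0, -0.02], [0, 0, 0], 1]
    - [[0, 0, 0], [0, 0, 0], 1]
  newtons: 110

```text
time: 28.05
tool_pos: [471.3, -31.7, 62.7]
tcp_rot: [-179.9, -0.3, 177.6]
ft_force: [1.5, -0.4, -2.2]
finger_gap: 30.3
```

```bash
python3 -c "
from m import *
plan(497,330,330,177.5)
s=snap('scene');save(s,'s18',(240,140,320,220),8)
"
```

```text
pos [471.3, -31.7, 62.7] rot [-179.94, -0.31, 177.58] gap 30.3 F [1.5, -0.4, -2.2] t 28.1 j6 -97.5
 turn rows 1 [-0.0011, -0.0053, 0.0013] | then shift total(m) tool [-0.0099, 0.3624, -0.2673] rows 11 [-0.0009, 0.0329, -0.0243]
 shift in present tool axes [-0.009, 0.3621, -0.2677]
```

View pics/s18.png

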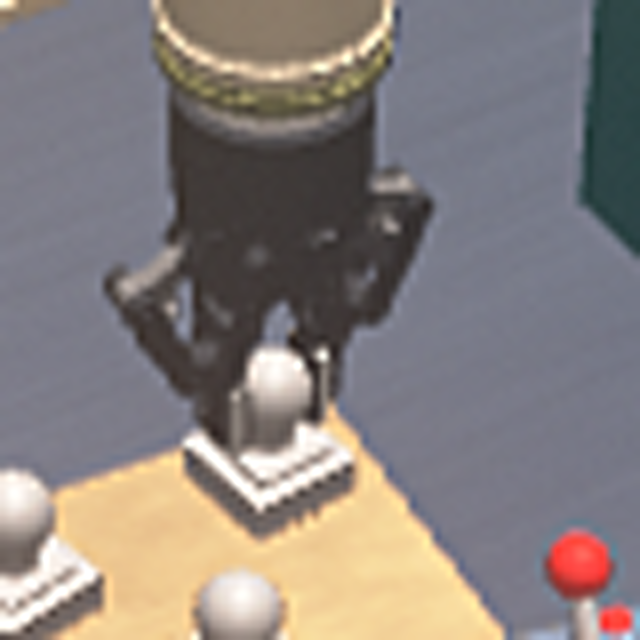

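The pads sit below the ball's middle, so a push down would slip. I'll set it back and regrip about 6 mm higher.

Emit:
carry_out:
  increments:
    - [[0, 0, 0.015], [0, 0, 0], 1]
    - [[0, 0, 0.013], [0, 0, 0], 1]
    - [[0, 0, 0], [0, 0, 0], 1]

```text
time: 28.4
tool_pos: [470.9, -31.7, 32.2]
tcp_rot: [-179.9, -0.3, 177.6]
ft_force: [-0.6, -0.0, -2.6]
finger_gap: 29.9
```

Emit:
carry_out:
  increments:
    - [[0, 0, 0.001], [0, 0, 0], 0.5]
    - [[0, 0, 0], [0, 0, 0], 0.4]
    - [[0, 0, 0], [0, 0, 0], 0.4]

```text
time: 28.7
tool_pos: [470.2, -31.6, 30.5]
tcp_rot: [-179.9, -0.4, 177.6]
ft_force: [-0.3, -0.3, -0.2]
finger_gap: 50.8
```

```bash
python3 -c "
from m import *
plan(472,-31.5,37,177.5)
"
```

```text
pos [470.2, -31.6, 30.5] rot [-179.95, -0.38, 177.57] gap 50.8 F [-0.3, -0.3, -0.2] t 28.7 j6 -97.5
 turn rows 1 [-0.001, -0.0066, 0.0013] | then shift total(m) tool [-0.0018, 0.0002, -0.0065] rows 1 [-0.0018, 0.0002, -0.0065]
 shift in present tool axes [-0.0018, 0.0002, -0.0065]
```

Emit:
carry_out:
  increments:
    - [[-0.0015, 0, -0.0055], [0, -0.006, 0], 0.4]
    - [[0, 0, 0], [0, 0, 0], 0.4]
    - [[0, 0, 0], [0, 0, 0], 1]
    - [[0, 0, 0], [0, 0, 0], 1]
    - [[0, 0, 0], [0, 0, 0], 1]
    - [[0, 0, 0], [0, 0, 0], 1]
  newtons: 110

```text
time: 29.3
tool_pos: [472.6, -31.6, 38.0]
tcp_rot: [-180.0, 0.1, 177.6]
ft_force: [-0.9, -0.5, -0.1]
finger_gap: 30.0
```

```bash
python3 -c "
from m import *
plan(497,330,330,177.5)
"
```

```text
pos [472.6, -31.6, 38.0] rot [-179.95, 0.09, 177.58] gap 30.0 F [-0.9, -0.5, -0.1] t 29.3 j6 -97.6
 turn rows 1 [-0.0008, 0.0015, 0.0015] | then shift total(m) tool [-0.0086, 0.3623, -0.292] rows 11 [-0.0008, 0.0329, -0.0265]
 shift in present tool axes [-0.0096, 0.362, -0.2923]
```

Emit:
carry_out:
  increments:
    - [[0, 0, -0.01], [0, 0, 0], 1]
    - [[0, 0, -0.03], [0, 0, 0], 1]
    - [[0, 0, -0.04], [0, 0, 0], 1]
    - [[0, 0.01, -0.045], [0, 0, 0], 1]
    - [[0, 0.02, -0.045], [0, 0, 0], 1]
    - [[0, 0.03, -0.04], [0, 0, 0], 1]
    - [[-0.001, 0.04, -0.03], [0, 0, 0], 1]
    - [[-0.003, 0.04, -0.02], [0, 0, 0], 1]
    - [[-0.003, 0.04, -0.01], [0, 0, 0], 1]
    - [[-0.003, 0.04, -0.01], [0, 0, 0], 1]
    - [[-0.003, 0.04, 0], [0, 0, 0], 1]
    - [[-0.002, 0.03, 0], [0, 0, 0], 1]

```text
time: 30.5
tool_pos: [496.9, 263.7, 331.2]
tcp_rot: [179.8, -0.1, 177.1]
ft_force: [0.6, 0.2, -3.2]
finger_gap: 29.6
```

```bash
python3 -c "
from m import *
plan(496,330,320,177.5)
"
```

```text
pos [496.9, 263.7, 331.2] rot [179.83, -0.11, 177.08] gap 29.6 F [0.6, 0.2, -3.2] t 30.5 j6 -64.5
 turn rows 1 [0.0029, -0.0019, -0.0074] | then shift total(m) tool [0.0038, 0.0662, 0.0112] rows 2 [0.0019, 0.0331, 0.0056]
 shift in present tool axes [0.0042, 0.0662, 0.0114]
```

Emit:
carry_out:
  increments:
    - [[0.002, 0.03, 0], [0.003, -0.002, -0.007], 1]
    - [[0.001, 0.025, 0], [0, 0, 0], 1]
    - [[0, 0.005, 0.005], [0, 0, 0], 1]
    - [[0, 0, 0], [0, 0, 0], 1]

```text
time: 30.9
tool_pos: [494.7, 329.9, 325.8]
tcp_rot: [-180.0, -0.1, 177.8]
ft_force: [0.3, -0.7, -2.9]
finger_gap: 29.7
```

```bash
python3 -c "
from m import *
plan(496,330,290,177.5)
"
```

```text
pos [494.7, 329.9, 325.8] rot [-179.95, -0.12, 177.8] gap 29.7 F [0.3, -0.7, -2.9] t 30.9 j6 -59.0
 turn rows 1 [-0.0009, -0.002, 0.0052] | then shift total(m) tool [-0.0013, 0.0001, 0.0358] rows 1 [-0.0013, 0.0001, 0.0358]
 shift in present tool axes [-0.0014, 0.0002, 0.0358]
```

Emit:
carry_out:
  increments:
    - [[0, -0.001, 0.015], [0, 0, 0.005], 1]
    - [[0.002, -0.001, 0.02], [0, 0.002, 0], 1]
    - [[0.002, -0.001, 0.012], [0, 0.002, 0], 1]
    - [[0, 0, 0], [0, 0, 0], 1]

```text
time: 31.3
tool_pos: [490.4, 322.8, 275.0]
tcp_rot: [-179.8, -0.4, 177.3]
ft_force: [0.2, -0.5, -3.3]
finger_gap: 29.7
```

```bash
python3 -c "
from m import *
plan(495,330,180,177.5)
"
```

```text
pos [490.4, 322.8, 275.0] rot [-179.83, -0.4, 177.27] gap 29.7 F [0.2, -0.5, -3.3] t 31.3 j6 -59.0
 turn rows 1 [-0.003, -0.0071, -0.004] | then shift total(m) tool [-0.0043, 0.0074, 0.095] rows 3 [-0.0014, 0.0025, 0.0317]
 shift in present tool axes [-0.0049, 0.0077, 0.095]
```

Emit:
carry_out:
  increments:
    - [[-0.006, 0.007, 0], [-0.003, -0.006, 0], 1]
    - [[0, 0, 0.025], [0, 0.003, 0], 1]
    - [[0.001, 0, 0.03], [0, 0.006, 0], 1]
    - [[0.003, 0, 0.03], [0, 0.008, 0], 1]

```text
time: 31.7
tool_pos: [500.5, 332.2, 199.0]
tcp_rot: [179.4, 0.0, 177.1]
ft_force: [1.7, 0.9, -2.3]
finger_gap: 30.1
```

```bash
python3 -c "
from m import *
plan(495,330,180,177.5)
s=snap('scene');save(s,'s19',(340,80,405,140),10)
t=snap('top');save(t,'t19',(70,150,180,240),7)
"
```

```text
pos [500.5, 332.2, 199.0] rot [179.38, 0.02, 177.08] gap 30.1 F [1.7, 0.9, -2.3] t 31.7 j6 -58.8
 turn rows 1 [0.0109, 0.0004, -0.0073] | then shift total(m) tool [0.0053, -0.0024, 0.019] rows 1 [0.0053, -0.0024, 0.019]
 shift in present tool axes [0.0053, -0.0027, 0.019]
```

View pics/s19.png

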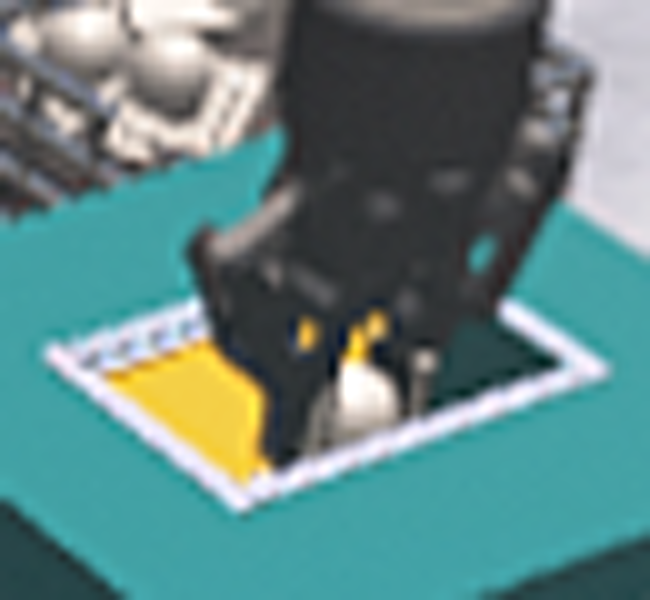

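View pics/t19.png

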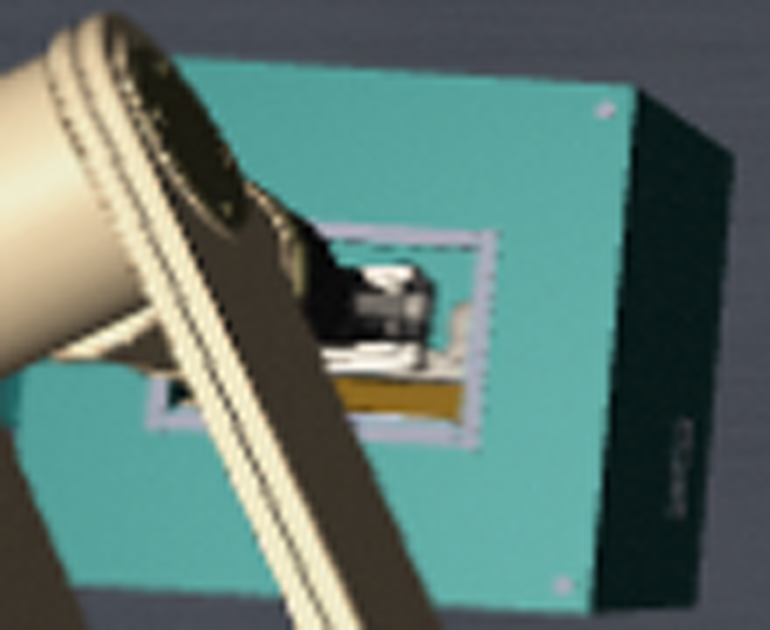

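Casting 2 stays upright in the grip and is going through. A little deeper, then release.

Emit:
carry_out:
  increments:
    - [[0.005, -0.002, 0.015], [0.01, 0, 0], 1]
    - [[0.002, 0, 0.009], [0, 0.003, 0], 1]
    - [[0, 0, 0], [0, 0, 0], 0.5]
    - [[0, 0, 0], [0, 0, 0], 0.45]
    - [[0, 0, 0], [0, 0, 0], 0.45]

```text
time: 32.3
tool_pos: [493.1, 330.5, 175.0]
tcp_rot: [-179.9, -0.2, 177.1]
ft_force: [1.5, -0.7, -0.1]
finger_gap: 47.0
```

```bash
python3 -c "
from m import *
plan(490,330,330,177.5)
s=snap('scene');save(s,'s20',(290,40,450,210),4)
"
```

```text
pos [493.1, 330.5, 175.0] rot [-179.94, -0.18, 177.08] gap 47.0 F [1.5, -0.7, -0.1] t 32.3 j6 -58.2
 turn rows 1 [-0.0011, -0.0031, -0.0073] | then shift total(m) tool [0.0031, -0.0006, -0.155] rows 4 [0.0008, -0.0002, -0.0387]
 shift in present tool axes [0.0036, -0.0008, -0.1549]
```

View pics/s20.png

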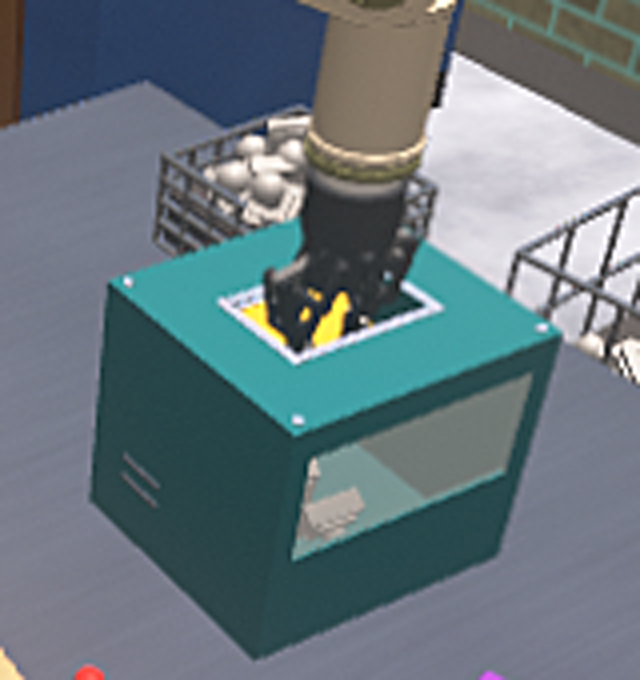

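Both castings show inside. Retracting and going to the one at (449,-137).

Emit:
carry_out:
  increments:
    - [[0, 0, -0.02], [0, 0, 0], 0.45]
    - [[0, 0, -0.035], [0, 0, 0], 0.45]
    - [[0, 0, -0.045], [0, 0, 0], 0.45]
    - [[0, 0, -0.045], [0, 0, 0], 0.4]
    - [[0.001, -0.02, -0.02], [0, 0, 0], 0.3]
    - [[0.001, -0.045, 0], [0, 0, 0], 0.3]
    - [[0.002, -0.045, 0], [0, 0, 0], 0.3]
    - [[0.003, -0.045, 0], [0, 0, 0], 0.3]
    - [[0.003, -0.045, 0], [0, 0, 0], 0.3]
    - [[0.003, -0.045, 0], [0, 0, 0], 0.3]
    - [[0.003, -0.045, 0.01], [0, 0, 0], 0.3]
    - [[0.003, -0.045, 0.01], [0, 0, 0], 0.3]

```text
time: 33.55
tool_pos: [459.7, -7.7, 339.4]
tcp_rot: [179.6, 1.2, 177.7]
ft_force: [1.1, -1.2, -1.6]
finger_gap: 59.4
```

```bash
python3 -c "
from m import *
plan(449,-137,150,177.5)
s=snap('scene');save(s,'s21',(140,50,440,300),2.6)
"
```

```text
pos [459.7, -7.7, 339.4] rot [179.6, 1.18, 177.67] gap 59.4 F [1.1, -1.2, -1.6] t 33.5 j6 -95.4
 turn rows 1 [0.0071, 0.0206, 0.003] | then shift total(m) tool [0.005, -0.1296, 0.1894] rows 6 [0.0008, -0.0216, 0.0316]
 shift in present tool axes [0.0093, -0.1309, 0.1883]
```

View pics/s21.png

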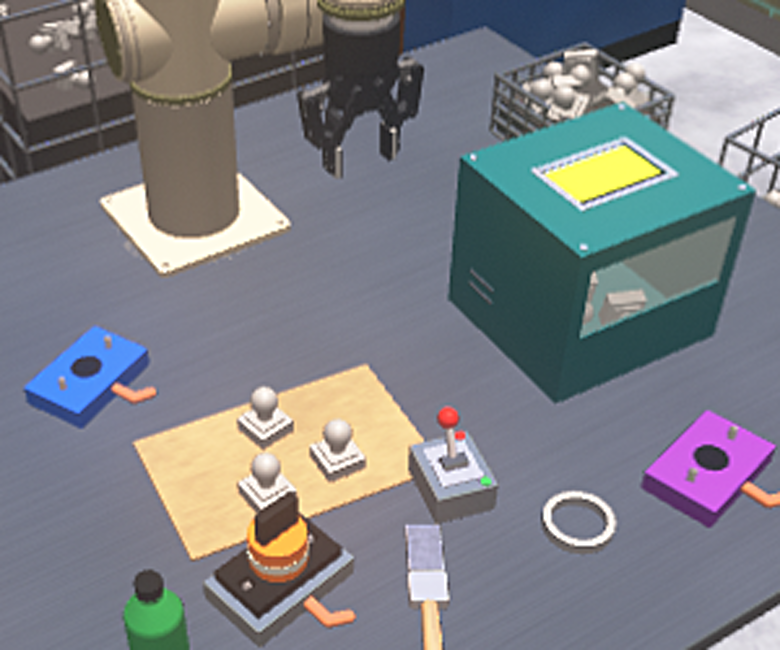

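The flap is shut, two castings are inside, and three remain where they were. Moving to (449,-137).

Emit:
carry_out:
  increments:
    - [[0.005, -0.03, 0.01], [0.007, 0.02, 0.003], 0.3]
    - [[0, -0.035, 0.03], [0, 0, 0], 0.3]
    - [[0, -0.03, 0.04], [0, 0, 0], 0.3]
    - [[0, -0.015, 0.04], [0, 0, 0], 0.3]
    - [[0, 0, 0.03], [0, 0, 0], 0.3]
    - [[0, 0, 0], [0, 0, 0], 0.3]

```text
time: 34.2
tool_pos: [450.0, -132.0, 190.4]
tcp_rot: [-179.7, 0.6, 176.8]
ft_force: [-1.5, 0.2, -0.3]
finger_gap: 59.9
```

```bash
python3 -c "
from m import *
plan(449,-137,37,177.5)
"
```

```text
pos [450.0, -132.0, 190.4] rot [-179.66, 0.62, 176.78] gap 59.9 F [-1.5, 0.2, -0.3] t 34.2 j6 -109.3
 turn rows 1 [-0.0061, 0.0108, -0.0125] | then shift total(m) tool [0.0007, -0.0051, 0.1534] rows 4 [0.0002, -0.0013, 0.0383]
 shift in present tool axes [0.0023, -0.0041, 0.1534]
```

Emit:
carry_out:
  increments:
    - [[0.002, -0.004, 0.02], [-0.006, 0.01, -0.012], 0.3]
    - [[0.002, 0, 0.03], [0, 0.004, 0], 0.3]
    - [[0.003, 0, 0.03], [0, 0.004, 0], 0.3]
    - [[0.003, 0, 0.02], [0, 0.004, 0], 0.3]
    - [[0, 0, 0], [0, 0, 0], 0.3]

```text
time: 34.7
tool_pos: [445.5, -136.6, 95.1]
tcp_rot: [-179.8, -0.0, 177.8]
ft_force: [-0.7, -0.6, -0.4]
finger_gap: 59.9
```

```bash
python3 -c "
from m import *
plan(449,-137,37,177.5)
"
```

```text
pos [445.5, -136.6, 95.1] rot [-179.82, -0.05, 177.78] gap 59.9 F [-0.7, -0.6, -0.4] t 34.7 j6 -110.9
 turn rows 1 [-0.0031, -0.0008, 0.0048] | then shift total(m) tool [-0.0035, -0.0003, 0.0581] rows 2 [-0.0018, -0.0001, 0.029]
 shift in present tool axes [-0.0036, -0.0001, 0.0581]
```

Emit:
carry_out:
  increments:
    - [[-0.003, 0, 0.01], [-0.003, 0, 0.004], 0.3]
    - [[0.001, 0, 0.02], [0, 0.002, 0], 0.3]
    - [[0.001, 0, 0.018], [0, 0.002, 0], 0.3]
    - [[0, 0, 0.005], [0, 0, 0], 0.3]
    - [[0, 0, 0], [0, 0, 0], 0.3]

```text
time: 35.2
tool_pos: [454.6, -138.4, 48.2]
tcp_rot: [-179.8, 0.5, 177.7]
ft_force: [0.1, 0.3, -0.1]
finger_gap: 59.8
```

```bash
python3 -c "
from m import *
plan(449,-137,37,177.5)
s=snap('scene');save(s,'s22',(200,140,320,240),6)
"
```

```text
pos [454.6, -138.4, 48.2] rot [-179.79, 0.47, 177.66] gap 59.8 F [0.1, 0.3, -0.1] t 35.2 j6 -110.7
 turn rows 1 [-0.0037, 0.0082, 0.0029] | then shift total(m) tool [0.0057, 0.0012, 0.0112] rows 1 [0.0057, 0.0012, 0.0112]
 shift in present tool axes [0.0058, 0.0012, 0.0111]
```

View pics/s22.png

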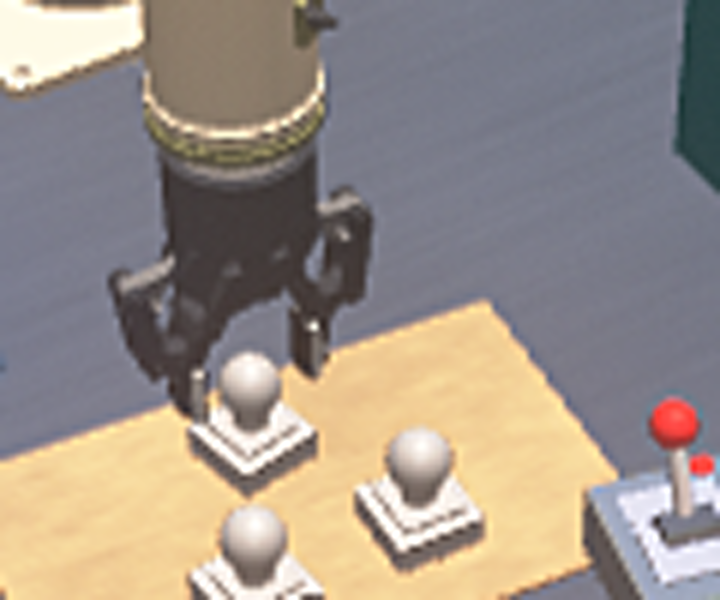

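Emit:
carry_out:
  increments:
    - [[0.005, 0.001, 0.003], [-0.004, 0.008, 0.003], 0.3]
    - [[0, 0, 0.006], [0, 0, 0], 0.3]
    - [[0, 0, 0], [0, 0, 0], 0.3]

```text
time: 35.55
tool_pos: [451.7, -138.0, 41.9]
tcp_rot: [-179.9, 0.3, 177.5]
ft_force: [-1.3, -0.3, -0.3]
finger_gap: 59.8
```

```bash
python3 -c "
from m import *
plan(449,-137,37,177.5)
"
```

```text
pos [451.7, -138.0, 41.9] rot [-179.94, 0.26, 177.48] gap 59.8 F [-1.3, -0.3, -0.3] t 35.5 j6 -110.7
 turn rows 1 [-0.0011, 0.0045, -0.0003] | then shift total(m) tool [0.0028, 0.0009, 0.0049] rows 1 [0.0028, 0.0009, 0.0049]
 shift in present tool axes [0.0028, 0.0009, 0.0049]
```

Emit:
carry_out:
  increments:
    - [[0.003, 0.001, 0.004], [0, 0.004, 0], 0.3]
    - [[0, 0, 0], [0, 0, 0], 0.5]
    - [[0, 0, 0], [0, 0, 0], 1]
    - [[0, 0, 0], [0, 0, 0], 1]
    - [[0, 0, 0], [0, 0, 0], 1]
    - [[0, 0, 0], [0, 0, 0], 1]
  newtons: 110

```text
time: 36.15
tool_pos: [449.2, -137.3, 38.7]
tcp_rot: [-179.9, 0.1, 177.5]
ft_force: [1.1, 0.4, 0.4]
finger_gap: 29.6
```

```bash
python3 -c "
from m import *
plan(496,330,330,177.5)
"
```

```text
pos [449.2, -137.3, 38.7] rot [-179.89, 0.09, 177.48] gap 29.6 F [1.1, 0.4, 0.4] t 36.1 j6 -110.6
 turn rows 1 [-0.0019, 0.0017, -0.0004] | then shift total(m) tool [-0.0264, 0.4689, -0.2913] rows 13 [-0.002, 0.0361, -0.0224]
 shift in present tool axes [-0.0267, 0.4684, -0.2921]
```

Emit:
carry_out:
  increments:
    - [[0, 0, -0.01], [0, 0, 0], 1]
    - [[0, 0, -0.03], [0, 0, 0], 1]
    - [[0, 0, -0.04], [0, 0, 0], 1]
    - [[-0.002, 0.015, -0.045], [0, 0, 0], 1]
    - [[-0.002, 0.025, -0.045], [0, 0, 0], 1]
    - [[-0.003, 0.04, -0.035], [0, 0, 0], 1]
    - [[-0.003, 0.045, -0.03], [0, 0, 0], 1]
    - [[-0.003, 0.045, -0.02], [0, 0, 0], 1]
    - [[-0.003, 0.045, -0.01], [0, 0, 0], 1]
    - [[-0.003, 0.045, -0.01], [0, 0, 0], 1]
    - [[-0.003, 0.045, 0], [0, 0, 0], 1]
    - [[-0.003, 0.04, 0], [0, 0, 0], 1]

```text
time: 37.35
tool_pos: [485.8, 206.7, 321.7]
tcp_rot: [179.8, 0.0, 176.9]
ft_force: [0.5, -0.7, -1.6]
finger_gap: 29.6
```

```bash
python3 -c "
from m import *
plan(495,335,320,177.5)
"
```

```text
pos [485.8, 206.7, 321.7] rot [179.76, 0.04, 176.9] gap 29.6 F [0.5, -0.7, -1.6] t 37.4 j6 -69.5
 turn rows 1 [0.0041, 0.0006, -0.0104] | then shift total(m) tool [-0.0036, 0.1286, 0.0017] rows 3 [-0.0012, 0.0429, 0.0006]
 shift in present tool axes [-0.0022, 0.1286, 0.0022]
```

Emit:
carry_out:
  increments:
    - [[-0.002, 0.04, 0], [0.004, 0, -0.01], 1]
    - [[-0.002, 0.04, 0], [0, 0, 0], 1]
    - [[-0.002, 0.03, 0], [0, 0, 0], 1]
    - [[-0.002, 0.018, 0], [0, 0, 0], 1]
    - [[0, 0, 0.005], [0, 0, 0], 1]
    - [[0, 0, 0], [0, 0, 0], 1]

```text
time: 37.95
tool_pos: [496.2, 345.1, 317.0]
tcp_rot: [-180.0, -0.1, 177.9]
ft_force: [-0.1, 0.6, -3.3]
finger_gap: 29.7
```

```bash
python3 -c "
from m import *
plan(495,340,275,177.5)
"
```

```text
pos [496.2, 345.1, 317.0] rot [-179.97, -0.13, 177.95] gap 29.7 F [-0.1, 0.6, -3.3] t 38.0 j6 -58.0
 turn rows 1 [-0.0006, -0.0023, 0.0079] | then shift total(m) tool [0.001, -0.0051, 0.042] rows 1 [0.001, -0.0051, 0.042]
 shift in present tool axes [0.0009, -0.0051, 0.0421]
```

Emit:
carry_out:
  increments:
    - [[0, -0.004, 0.01], [0, -0.002, 0.008], 1]
    - [[0, -0.001, 0.02], [0, 0, 0], 1]
    - [[0, 0, 0.012], [0, 0, 0], 1]
    - [[0, 0, 0], [0, 0, 0], 1]

```text
time: 38.35
tool_pos: [496.0, 335.8, 273.0]
tcp_rot: [-179.9, 0.0, 177.2]
ft_force: [0.3, -0.1, -3.0]
finger_gap: 30.0
```

```bash
python3 -c "
from m import *
plan(495,340,180,177.5)
"
```

```text
pos [496.0, 335.8, 273.0] rot [-179.9, 0.0, 177.22] gap 30.0 F [0.3, -0.1, -3.0] t 38.4 j6 -58.0
 turn rows 1 [-0.0018, 0.0, -0.0049] | then shift total(m) tool [0.0012, 0.0042, 0.093] rows 3 [0.0004, 0.0014, 0.031]
 shift in present tool axes [0.0012, 0.0044, 0.093]
```

Emit:
carry_out:
  increments:
    - [[0.001, 0.002, 0.022], [0, 0.003, -0.004], 1]
    - [[0.001, 0.001, 0.03], [0, 0.006, 0], 1]
    - [[0.003, 0, 0.03], [0, 0.008, 0], 1]

```text
time: 38.65
tool_pos: [496.4, 338.9, 198.8]
tcp_rot: [179.7, -0.1, 177.3]
ft_force: [1.4, 0.0, -1.8]
finger_gap: 29.6
```

```bash
python3 -c "
from m import *
plan(495,338,180,177.5)
s=snap('scene');save(s,'s23',(340,80,405,140),10)
"
```

```text
pos [496.4, 338.9, 198.8] rot [179.66, -0.14, 177.25] gap 29.6 F [1.4, 0.0, -1.8] t 38.6 j6 -58.1
 turn rows 1 [0.0059, -0.0024, -0.0043] | then shift total(m) tool [0.0014, -0.001, 0.0188] rows 1 [0.0014, -0.001, 0.0188]
 shift in present tool axes [0.0013, -0.0011, 0.0188]
```

View pics/s23.png

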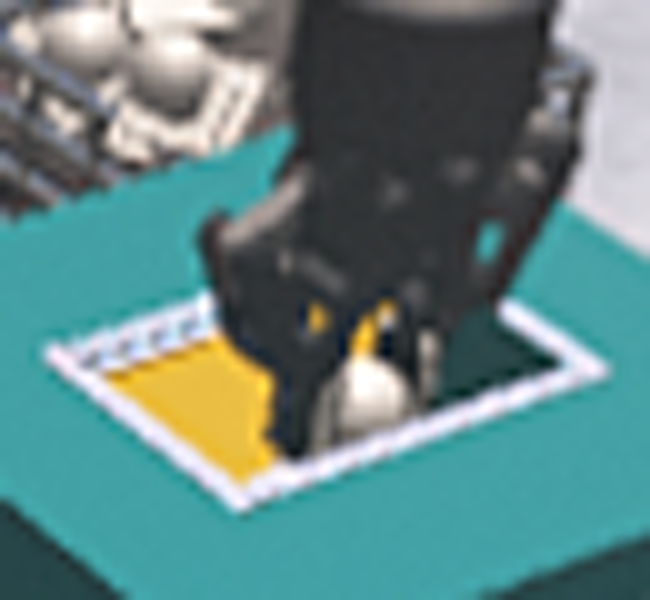

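Held upright, going through. Deeper and release.

Emit:
carry_out:
  increments:
    - [[0.002, -0.001, 0.014], [0.005, 0, 0], 1]
    - [[0.001, 0, 0.009], [0, 0, 0], 1]
    - [[0, 0, 0], [0, 0, 0], 0.5]
    - [[0, 0, 0], [0, 0, 0], 0.45]
    - [[0, 0, 0], [0, 0, 0], 0.45]
    - [[0, 0, -0.02], [0, 0, 0], 0.45]
    - [[0, -0.002, -0.035], [0, 0, 0], 0.45]
    - [[0, 0, -0.045], [0, 0, 0], 0.45]
    - [[0, 0, -0.045], [0, 0, 0], 0.4]
    - [[0, -0.01, -0.02], [0, 0, 0], 0.3]
    - [[0, -0.03, 0], [0, 0, 0], 0.3]
    - [[0, -0.045, 0], [0, 0, 0], 0.3]

```text
time: 39.9
tool_pos: [490.2, 252.9, 353.4]
tcp_rot: [179.6, 0.4, 177.5]
ft_force: [-0.0, -0.4, -0.9]
finger_gap: 59.6
```

```bash
python3 -c "
from m import *
plan(542.3,-90.7,330,177.5)
s=snap('scene');save(s,'s24',(140,50,440,300),2.6)
"
```

```text
pos [490.2, 252.9, 353.4] rot [179.63, 0.43, 177.54] gap 59.6 F [-0.0, -0.4, -0.9] t 39.9 j6 -65.7
 turn rows 1 [0.0065, 0.0075, 0.0007] | then shift total(m) tool [-0.067, -0.341, 0.0234] rows 8 [-0.0084, -0.0426, 0.0029]
 shift in present tool axes [-0.0666, -0.3412, 0.0217]
```

View pics/s24.png

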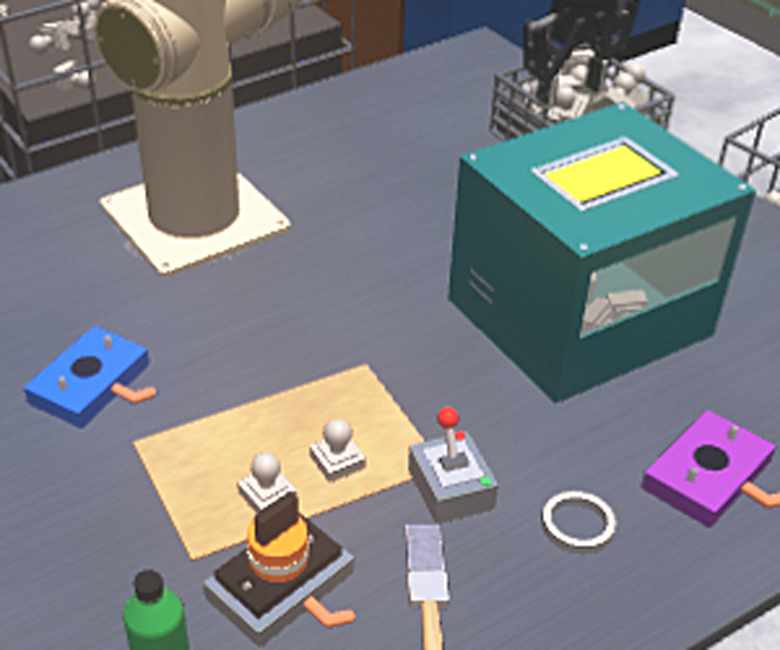

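Three are in and the flap is shut. Next is the one at (542,-91).

Emit:
carry_out:
  increments:
    - [[-0.005, -0.04, 0], [0.006, 0.007, 0], 0.3]
    - [[-0.008, -0.043, 0], [0, 0, 0], 0.3]
    - [[-0.008, -0.043, 0], [0, 0, 0], 0.3]
    - [[-0.008, -0.043, 0.005], [0, 0, 0], 0.3]
    - [[-0.008, -0.043, 0.015], [0, 0, 0], 0.3]
    - [[-0.008, -0.04, 0.03], [0, 0, 0], 0.3]
    - [[-0.008, -0.035, 0.04], [0, 0, 0], 0.3]
    - [[-0.006, -0.025, 0.04], [0, 0, 0], 0.3]
    - [[-0.004, -0.015, 0.03], [0, 0, 0], 0.3]
    - [[0, 0, 0.02], [0, 0, 0], 0.3]
    - [[0, 0, 0], [0, 0, 0], 0.3]

```text
time: 41.05
tool_pos: [548.2, -96.6, 191.5]
tcp_rot: [-179.9, 2.0, 177.2]
ft_force: [-0.4, -0.4, -0.4]
finger_gap: 59.4
```

```bash
python3 -c "
from m import *
plan(542.3,-90.7,37,177.5)
"
```

```text
pos [548.2, -96.6, 191.5] rot [-179.92, 2.0, 177.21] gap 59.4 F [-0.4, -0.4, -0.4] t 41.0 j6 -102.8
 turn rows 1 [-0.0014, 0.0349, -0.0051] | then shift total(m) tool [0.0061, 0.0056, 0.1545] rows 4 [0.0015, 0.0014, 0.0386]
 shift in present tool axes [0.0115, 0.0058, 0.1542]
```

Emit:
carry_out:
  increments:
    - [[0.008, 0.006, 0.02], [0, 0.035, -0.005], 0.3]
    - [[0.002, 0, 0.03], [0, 0.003, 0], 0.3]
    - [[0.002, 0, 0.03], [0, 0.003, 0], 0.3]
    - [[0.002, 0, 0.02], [0, 0.003, 0], 0.3]
    - [[0, 0, 0], [0, 0, 0], 0.3]

```text
time: 41.55
tool_pos: [538.6, -87.7, 95.0]
tcp_rot: [-179.8, -0.2, 177.7]
ft_force: [-0.7, -1.0, -0.7]
finger_gap: 59.5
```

```bash
python3 -c "
from m import *
plan(542.3,-90.7,37,177.5)
"
```

```text
pos [538.6, -87.7, 95.0] rot [-179.81, -0.23, 177.72] gap 59.5 F [-0.7, -1.0, -0.7] t 41.5 j6 -102.1
 turn rows 1 [-0.0034, -0.004, 0.0038] | then shift total(m) tool [-0.0038, -0.0029, 0.058] rows 2 [-0.0019, -0.0014, 0.029]
 shift in present tool axes [-0.004, -0.0027, 0.058]
```

Emit:
carry_out:
  increments:
    - [[-0.002, -0.003, 0.01], [-0.003, -0.004, 0.004], 0.3]
    - [[0.002, 0, 0.02], [0, 0.003, 0], 0.3]
    - [[0.002, 0, 0.018], [0, 0.003, 0], 0.3]
    - [[0, 0, 0.006], [0, 0, 0], 0.3]
    - [[0, 0, 0], [0, 0, 0], 0.3]

```text
time: 42.05
tool_pos: [542.9, -90.6, 46.4]
tcp_rot: [-179.9, 0.3, 177.6]
ft_force: [-0.2, -1.2, -0.5]
finger_gap: 59.7
```

```bash
python3 -c "
from m import *
plan(542.3,-90.7,37,177.5)
s=snap('scene');save(s,'s25',(200,140,320,240),6)
"
```

```text
pos [542.9, -90.6, 46.4] rot [-179.87, 0.29, 177.63] gap 59.7 F [-0.2, -1.2, -0.5] t 42.0 j6 -102.4
 turn rows 1 [-0.0022, 0.0051, 0.0022] | then shift total(m) tool [0.0006, -0.0002, 0.0094] rows 1 [0.0006, -0.0002, 0.0094]
 shift in present tool axes [0.0006, -0.0001, 0.0094]
```

View pics/s25.png

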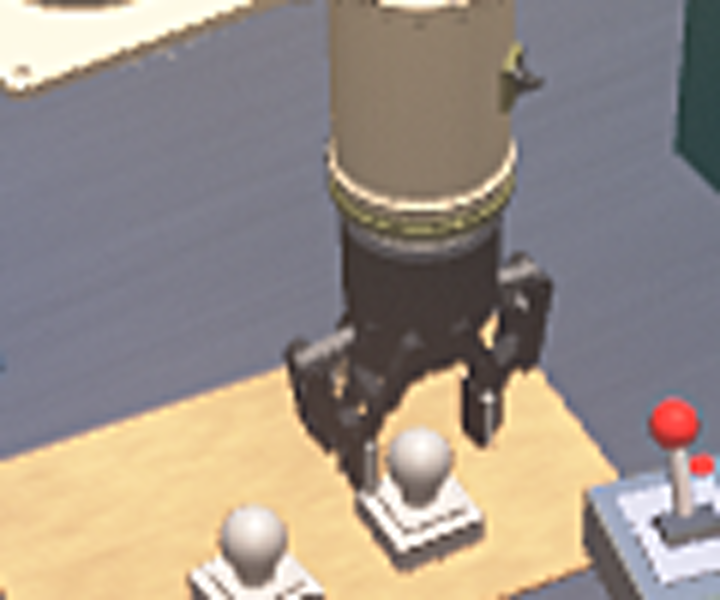

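Emit:
carry_out:
  increments:
    - [[0.001, 0, 0.006], [0, 0.005, 0.002], 0.3]
    - [[0, 0, 0.003], [0, 0, 0], 0.3]
    - [[0, 0, 0], [0, 0, 0], 0.3]

```text
time: 42.4
tool_pos: [544.5, -91.2, 40.5]
tcp_rot: [-179.8, 0.3, 177.5]
ft_force: [1.2, 0.4, -0.2]
finger_gap: 59.4
```

```bash
python3 -c "
from m import *
plan(542.3,-90.7,37,177.5)
"
```

```text
pos [544.5, -91.2, 40.5] rot [-179.81, 0.29, 177.5] gap 59.4 F [1.2, 0.4, -0.2] t 42.4 j6 -102.2
 turn rows 1 [-0.0034, 0.0051, 0.0] | then shift total(m) tool [0.0022, 0.0004, 0.0035] rows 1 [0.0022, 0.0004, 0.0035]
 shift in present tool axes [0.0023, 0.0004, 0.0034]
```

Emit:
carry_out:
  increments:
    - [[0.002, 0, 0.003], [-0.003, 0.005, 0], 0.3]
    - [[0, 0, 0], [0, 0, 0], 0.5]
    - [[0, 0, 0], [0, 0, 0], 1]
    - [[0, 0, 0], [0, 0, 0], 1]
    - [[0, 0, 0], [0, 0, 0], 1]
    - [[0, 0, 0], [0, 0, 0], 1]
  newtons: 110

```text
time: 43.0
tool_pos: [543.2, -91.3, 38.6]
tcp_rot: [-180.0, 0.1, 177.5]
ft_force: [-0.1, -0.5, -0.0]
finger_gap: 29.9
```

```bash
python3 -c "
from m import *
plan(495,330,330,177.5)
"
```

```text
pos [543.2, -91.3, 38.6] rot [-179.98, 0.08, 177.5] gap 29.9 F [-0.1, -0.5, -0.0] t 43.0 j6 -102.4
 turn rows 1 [-0.0003, 0.0014, 0.0001] | then shift total(m) tool [0.0665, 0.4188, -0.2914] rows 12 [0.0055, 0.0349, -0.0243]
 shift in present tool axes [0.0661, 0.4187, -0.2916]
```

Emit:
carry_out:
  increments:
    - [[0, 0, -0.01], [0, 0, 0], 1]
    - [[0, 0, -0.03], [0, 0, 0], 1]
    - [[0, 0, -0.04], [0, 0, 0], 1]
    - [[0.003, 0.012, -0.045], [0, 0, 0], 1]
    - [[0.004, 0.022, -0.045], [0, 0, 0], 1]
    - [[0.006, 0.035, -0.035], [0, 0, 0], 1]
    - [[0.007, 0.042, -0.03], [0, 0, 0], 1]
    - [[0.007, 0.042, -0.02], [0, 0, 0], 1]
    - [[0.007, 0.042, -0.01], [0, 0, 0], 1]
    - [[0.007, 0.042, -0.01], [0, 0, 0], 1]
    - [[0.006, 0.042, 0], [0, 0, 0], 1]
    - [[0.005, 0.035, 0], [0, 0, 0], 1]

```text
time: 44.2
tool_pos: [501.1, 228.7, 326.8]
tcp_rot: [179.8, -0.0, 176.9]
ft_force: [0.1, -1.4, -2.3]
finger_gap: 29.9
```

```bash
python3 -c "
from m import *
plan(495,325,320,177.5)
"
```

```text
pos [501.1, 228.7, 326.8] rot [179.79, -0.03, 176.94] gap 29.9 F [0.1, -1.4, -2.3] t 44.2 j6 -67.9
 turn rows 1 [0.0036, -0.0005, -0.0097] | then shift total(m) tool [0.0103, 0.096, 0.0068] rows 3 [0.0034, 0.032, 0.0023]
 shift in present tool axes [0.0112, 0.0959, 0.0072]
```

Emit:
carry_out:
  increments:
    - [[0.003, 0.035, 0], [0.003, 0, -0.01], 1]
    - [[0.002, 0.035, 0], [0, 0, 0], 1]
    - [[0.002, 0.022, 0.003], [0, 0, 0], 1]
    - [[0, 0, 0.005], [0, 0, 0], 1]
    - [[0, 0, 0], [0, 0, 0], 1]

```text
time: 44.7
tool_pos: [494.7, 329.1, 320.3]
tcp_rot: [180.0, -0.0, 177.9]
ft_force: [0.6, 0.4, -2.2]
finger_gap: 29.4
```

```bash
python3 -c "
from m import *
plan(495,327,275,177.5)
"
```

```text
pos [494.7, 329.1, 320.3] rot [179.96, -0.05, 177.94] gap 29.4 F [0.6, 0.4, -2.2] t 44.7 j6 -59.3
 turn rows 1 [0.0008, -0.0008, 0.0076] | then shift total(m) tool [-0.0004, -0.0021, 0.0453] rows 2 [-0.0002, -0.0011, 0.0226]
 shift in present tool axes [-0.0004, -0.0021, 0.0453]
```

Emit:
carry_out:
  increments:
    - [[0, -0.002, 0.012], [0, -0.001, 0.008], 1]
    - [[0, 0, 0.02], [0, 0, 0], 1]
    - [[0, 0, 0.012], [0, 0, 0], 1]
    - [[0, 0, 0], [0, 0, 0], 1]

```text
time: 45.1
tool_pos: [495.3, 322.8, 273.9]
tcp_rot: [-180.0, 0.0, 177.2]
ft_force: [0.0, -0.1, -2.3]
finger_gap: 29.9
```

```bash
python3 -c "
from m import *
plan(495,328,180,177.5)
s=snap('scene');save(s,'s26',(290,40,450,210),4)
"
```

```text
pos [495.3, 322.8, 273.9] rot [-179.97, 0.04, 177.17] gap 29.9 F [0.0, -0.1, -2.3] t 45.1 j6 -59.0
 turn rows 1 [-0.0005, 0.0007, -0.0058] | then shift total(m) tool [0.0005, 0.0052, 0.0939] rows 3 [0.0002, 0.0017, 0.0313]
 shift in present tool axes [0.0006, 0.0052, 0.0939]
```

View pics/s26.png

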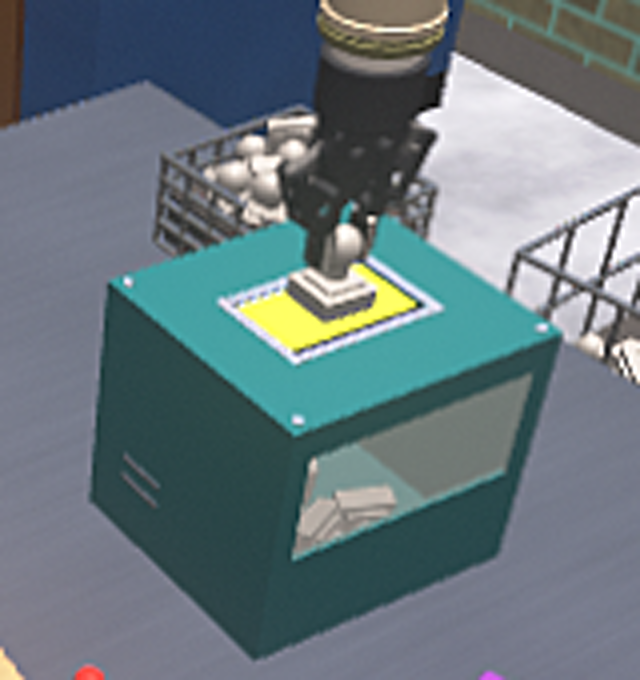

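Emit:
carry_out:
  increments:
    - [[0.001, 0.003, 0.023], [0, 0.003, -0.004], 1]
    - [[0.001, 0.001, 0.03], [0, 0.006, 0], 1]
    - [[0.003, 0, 0.03], [0, 0.008, 0], 1]

```text
time: 45.45
tool_pos: [496.9, 328.1, 200.9]
tcp_rot: [179.5, 0.0, 177.2]
ft_force: [1.0, 0.1, -1.9]
finger_gap: 30.0
```

```bash
python3 -c "
from m import *
plan(495,328,180,177.5)
s=snap('scene');save(s,'s27',(340,80,405,140),10)
"
```

```text
pos [496.9, 328.1, 200.9] rot [179.51, 0.04, 177.24] gap 30.0 F [1.0, 0.1, -1.9] t 45.5 j6 -59.0
 turn rows 1 [0.0085, 0.0007, -0.0045] | then shift total(m) tool [0.0019, -0.0002, 0.0209] rows 1 [0.0019, -0.0002, 0.0209]
 shift in present tool axes [0.0019, -0.0004, 0.0209]
```

View pics/s27.png

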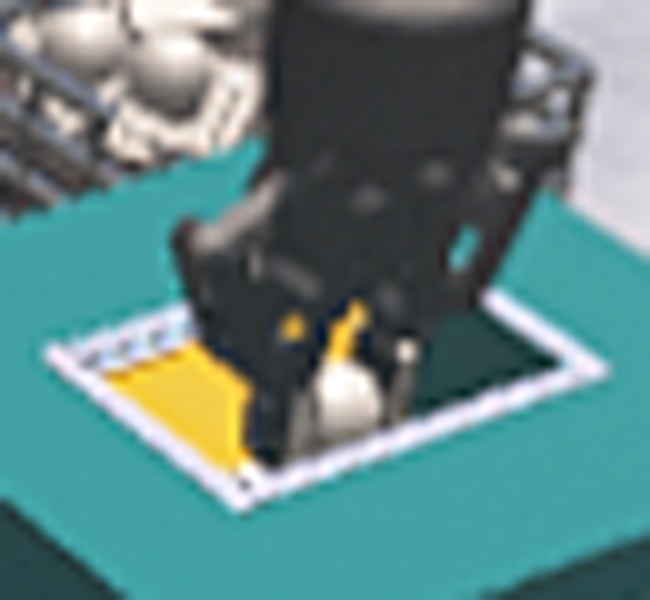

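Emit:
carry_out:
  increments:
    - [[0.002, 0, 0.014], [0.008, 0, 0], 1]
    - [[0.001, 0, 0.011], [0, 0, 0], 1]
    - [[0, 0, 0], [0, 0, 0], 0.5]
    - [[0, 0, 0], [0, 0, 0], 0.45]
    - [[0, 0, 0], [0, 0, 0], 0.45]
    - [[0, 0, -0.02], [0, 0, 0], 0.45]
    - [[0, 0, -0.035], [0, 0, 0], 0.45]
    - [[0, 0, -0.045], [0, 0, 0], 0.45]
    - [[0, 0, -0.045], [0, 0, 0], 0.4]
    - [[0, -0.01, -0.02], [0, 0, 0], 0.3]
    - [[0, -0.03, 0], [0, 0, 0], 0.3]
    - [[0, -0.045, 0], [0, 0, 0], 0.3]

```text
time: 46.7
tool_pos: [490.6, 245.5, 353.5]
tcp_rot: [179.7, 0.6, 177.5]
ft_force: [0.8, -0.8, 0.3]
finger_gap: 59.7
```

```bash
python3 -c "
from m import *
plan(543.8,-189,330,177.5)
s=snap('scene');save(s,'s28',(140,50,440,300),2.6)
"
```

```text
pos [490.6, 245.5, 353.5] rot [179.68, 0.61, 177.52] gap 59.7 F [0.8, -0.8, 0.3] t 46.7 j6 -66.3
 turn rows 1 [0.0056, 0.0106, 0.0004] | then shift total(m) tool [-0.0721, -0.4318, 0.0235] rows 10 [-0.0072, -0.0432, 0.0024]
 shift in present tool axes [-0.0717, -0.4319, 0.0219]
```

View pics/s28.png

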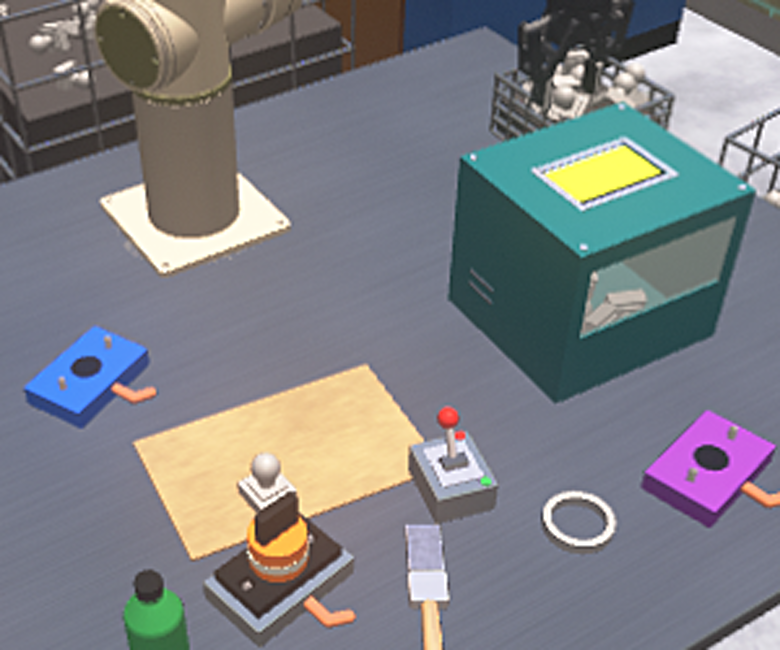

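Flap shut; four in. Now the last one at (544,-189).

Emit:
carry_out:
  increments:
    - [[-0.005, -0.04, 0], [0.006, 0.01, 0], 0.3]
    - [[-0.007, -0.044, 0], [0, 0, 0], 0.3]
    - [[-0.007, -0.044, 0], [0, 0, 0], 0.3]
    - [[-0.007, -0.044, 0], [0, 0, 0], 0.3]
    - [[-0.007, -0.044, 0], [0, 0, 0], 0.3]
    - [[-0.007, -0.044, 0], [0, 0, 0], 0.3]
    - [[-0.007, -0.044, 0.01], [0, 0, 0], 0.3]
    - [[-0.007, -0.044, 0.02], [0, 0, 0], 0.3]
    - [[-0.006, -0.035, 0.035], [0, 0, 0], 0.3]
    - [[-0.006, -0.025, 0.04], [0, 0, 0], 0.3]
    - [[-0.004, -0.015, 0.03], [0, 0, 0], 0.3]
    - [[0, 0, 0], [0, 0, 0], 0.3]

```text
time: 47.95
tool_pos: [549.2, -207.0, 238.3]
tcp_rot: [-179.7, 2.1, 177.3]
ft_force: [-0.5, 0.8, -0.6]
finger_gap: 59.9
```

```bash
python3 -c "
from m import *
plan(543.9,-189,37,177.5)
"
```

```text
pos [549.2, -207.0, 238.3] rot [-179.67, 2.05, 177.26] gap 59.9 F [-0.5, 0.8, -0.6] t 48.0 j6 -113.3
 turn rows 1 [-0.0059, 0.0358, -0.0044] | then shift total(m) tool [0.0061, 0.0178, 0.2013] rows 5 [0.0012, 0.0036, 0.0403]
 shift in present tool axes [0.0134, 0.0189, 0.2008]
```

Emit:
carry_out:
  increments:
    - [[0.008, 0.019, 0.01], [-0.006, 0.035, -0.004], 0.3]
    - [[0.002, 0, 0.035], [0, 0.003, 0], 0.3]
    - [[0.002, 0, 0.035], [0, 0.003, 0], 0.3]
    - [[0.002, 0, 0.035], [0, 0.003, 0], 0.3]
    - [[0.001, 0, 0.025], [0, 0.003, 0], 0.3]
    - [[0, 0, 0], [0, 0, 0], 0.3]

```text
time: 48.55
tool_pos: [540.7, -180.2, 107.0]
tcp_rot: [-179.9, -0.1, 177.7]
ft_force: [-1.4, 0.2, 0.4]
finger_gap: 59.7
```

```bash
python3 -c "
from m import *
plan(543.9,-189,37,177.5)
"
```

```text
pos [540.7, -180.2, 107.0] rot [-179.87, -0.09, 177.74] gap 59.7 F [-1.4, 0.2, 0.4] t 48.5 j6 -111.2
 turn rows 1 [-0.0023, -0.0016, 0.0043] | then shift total(m) tool [-0.0036, -0.0086, 0.07] rows 2 [-0.0018, -0.0043, 0.035]
 shift in present tool axes [-0.0037, -0.0085, 0.0701]
```

Emit:
carry_out:
  increments:
    - [[-0.002, -0.008, 0.008], [-0.002, -0.002, 0.004], 0.3]
    - [[0.002, 0, 0.02], [0, 0.003, 0], 0.3]
    - [[0.002, 0, 0.02], [0, 0.003, 0], 0.3]
    - [[0.001, 0, 0.015], [0, 0, 0], 0.3]
    - [[0, 0, 0], [0, 0, 0], 0.3]

```text
time: 49.05
tool_pos: [545.9, -189.1, 54.1]
tcp_rot: [-179.7, 0.6, 177.7]
ft_force: [-0.5, -0.2, 0.3]
finger_gap: 60.0
```

```bash
python3 -c "
from m import *
plan(543.9,-189,37,177.5)
s=snap('scene');save(s,'s29',(180,140,320,240),5.5)
"
```

```text
pos [545.9, -189.1, 54.1] rot [-179.68, 0.55, 177.72] gap 60.0 F [-0.5, -0.2, 0.3] t 49.0 j6 -111.8
 turn rows 1 [-0.0056, 0.0097, 0.0037] | then shift total(m) tool [0.002, 0.0, 0.0171] rows 1 [0.002, 0.0, 0.0171]
 shift in present tool axes [0.0022, 0.0001, 0.0171]
```

View pics/s29.png

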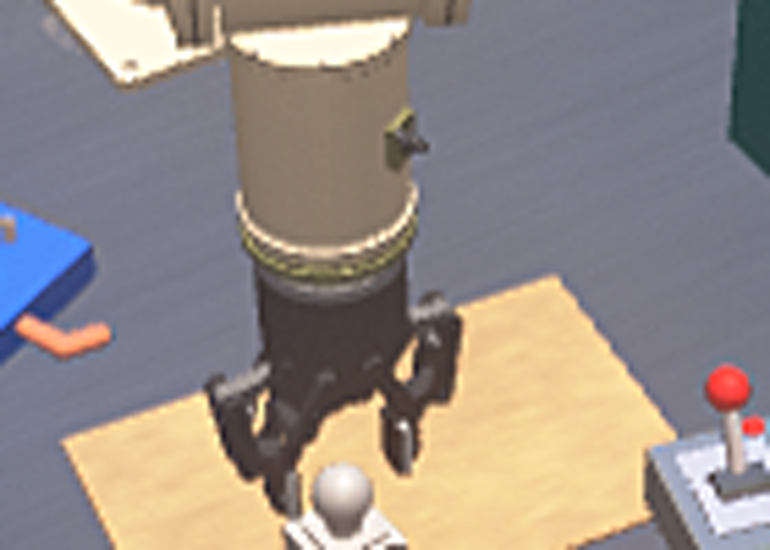

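Emit:
carry_out:
  increments:
    - [[0.002, 0, 0.006], [-0.005, 0.009, 0.003], 0.3]
    - [[0, 0, 0.008], [0, 0, 0], 0.3]
    - [[0, 0, 0.002], [0, 0, 0], 0.3]
    - [[0, 0, 0], [0, 0, 0], 0.3]

```text
time: 49.5
tool_pos: [547.6, -190.8, 42.4]
tcp_rot: [-179.8, 0.4, 177.5]
ft_force: [0.2, -0.5, -0.2]
finger_gap: 59.9
```

```bash
python3 -c "
from m import *
plan(543.9,-189,37,177.5)
"
```

```text
pos [547.6, -190.8, 42.4] rot [-179.83, 0.42, 177.51] gap 59.9 F [0.2, -0.5, -0.2] t 49.5 j6 -111.8
 turn rows 1 [-0.003, 0.0073, 0.0002] | then shift total(m) tool [0.0038, 0.0016, 0.0054] rows 1 [0.0038, 0.0016, 0.0054]
 shift in present tool axes [0.0038, 0.0016, 0.0053]
```

Emit:
carry_out:
  increments:
    - [[0.0035, 0.0015, 0.004], [-0.003, 0.007, 0], 0.3]
    - [[0, 0, 0], [0, 0, 0], 0.5]
    - [[0, 0, 0], [0, 0, 0], 1]
    - [[0, 0, 0], [0, 0, 0], 1]
    - [[0, 0, 0], [0, 0, 0], 1]
    - [[0, 0, 0], [0, 0, 0], 1]
  newtons: 110

```text
time: 50.1
tool_pos: [544.3, -189.1, 39.1]
tcp_rot: [180.0, 0.0, 177.5]
ft_force: [-0.9, 0.2, 0.7]
finger_gap: 30.1
```

```bash
python3 -c "
from m import *
plan(495,330,330,177.5)
"
```

```text
pos [544.3, -189.1, 39.1] rot [180.0, 0.03, 177.52] gap 30.1 F [-0.9, 0.2, 0.7] t 50.1 j6 -111.8
 turn rows 1 [0.0, 0.0006, 0.0003] | then shift total(m) tool [0.0719, 0.5165, -0.2909] rows 14 [0.0051, 0.0369, -0.0208]
 shift in present tool axes [0.0716, 0.5165, -0.291]
```

Emit:
carry_out:
  increments:
    - [[0, 0, -0.01], [0, 0, 0], 1]
    - [[0, 0, -0.03], [0, 0, 0], 1]
    - [[0, 0, -0.04], [0, 0, 0], 1]
    - [[0.003, 0.015, -0.045], [0, 0, 0], 1]
    - [[0.004, 0.03, -0.04], [0, 0, 0], 1]
    - [[0.005, 0.04, -0.03], [0, 0, 0], 1]
    - [[0.006, 0.045, -0.025], [0, 0, 0], 1]
    - [[0.006, 0.045, -0.02], [0, 0, 0], 1]
    - [[0.006, 0.045, -0.015], [0, 0, 0], 1]
    - [[0.006, 0.045, -0.01], [0, 0, 0], 1]
    - [[0.006, 0.045, -0.01], [0, 0, 0], 1]
    - [[0.006, 0.045, 0], [0, 0, 0], 1]

```text
time: 51.3
tool_pos: [508.4, 171.0, 326.8]
tcp_rot: [179.7, -0.1, 176.9]
ft_force: [1.4, 0.4, -2.1]
finger_gap: 29.5
```

```bash
python3 -c "
from m import *
plan(495,335,325,177.5)
"
```

```text
pos [508.4, 171.0, 326.8] rot [179.73, -0.08, 176.88] gap 29.5 F [1.4, 0.4, -2.1] t 51.3 j6 -73.9
 turn rows 1 [0.0047, -0.0013, -0.0108] | then shift total(m) tool [0.0205, 0.1632, 0.0018] rows 4 [0.0051, 0.0408, 0.0004]
 shift in present tool axes [0.0223, 0.163, 0.0026]
```

Emit:
carry_out:
  increments:
    - [[0.005, 0.041, 0], [0.005, 0, -0.01], 1]
    - [[0.004, 0.041, 0], [0, 0, 0], 1]
    - [[0.003, 0.036, 0], [0, 0, 0], 1]
    - [[0.002, 0.025, 0.003], [0, 0, 0], 1]
    - [[0.001, 0.012, 0.005], [0, 0, 0], 1]
    - [[0, 0, 0], [0, 0, 0], 1]

```text
time: 51.9
tool_pos: [495.7, 338.4, 320.9]
tcp_rot: [180.0, -0.1, 177.9]
ft_force: [-0.1, 0.1, -2.8]
finger_gap: 30.0
```

```bash
python3 -c "
from m import *
plan(495,335,275,177.5)
"
```

```text
pos [495.7, 338.4, 320.9] rot [179.97, -0.05, 177.92] gap 30.0 F [-0.1, 0.1, -2.8] t 51.9 j6 -58.5
 turn rows 1 [0.0005, -0.0009, 0.0072] | then shift total(m) tool [0.0006, -0.0034, 0.0459] rows 2 [0.0003, -0.0017, 0.0229]
 shift in present tool axes [0.0006, -0.0034, 0.0459]
```

Emit:
carry_out:
  increments:
    - [[0, -0.001, 0.012], [0, -0.001, 0.007], 1]
    - [[0, 0, 0.02], [0, 0, 0], 1]
    - [[0, 0, 0.012], [0, 0, 0], 1]
    - [[0, 0, 0], [0, 0, 0], 1]

```text
time: 52.3
tool_pos: [496.5, 332.6, 274.0]
tcp_rot: [-179.9, 0.0, 177.2]
ft_force: [0.1, -0.5, -3.0]
finger_gap: 29.8
```

```bash
python3 -c "
from m import *
plan(495,335,180,177.5)
s=snap('scene');save(s,'s30',(290,40,450,210),4)
"
```

```text
pos [496.5, 332.6, 274.0] rot [-179.9, 0.01, 177.23] gap 29.8 F [0.1, -0.5, -3.0] t 52.3 j6 -58.3
 turn rows 1 [-0.0017, 0.0002, -0.0047] | then shift total(m) tool [0.0016, 0.0023, 0.094] rows 3 [0.0005, 0.0008, 0.0313]
 shift in present tool axes [0.0017, 0.0024, 0.094]
```

View pics/s30.png

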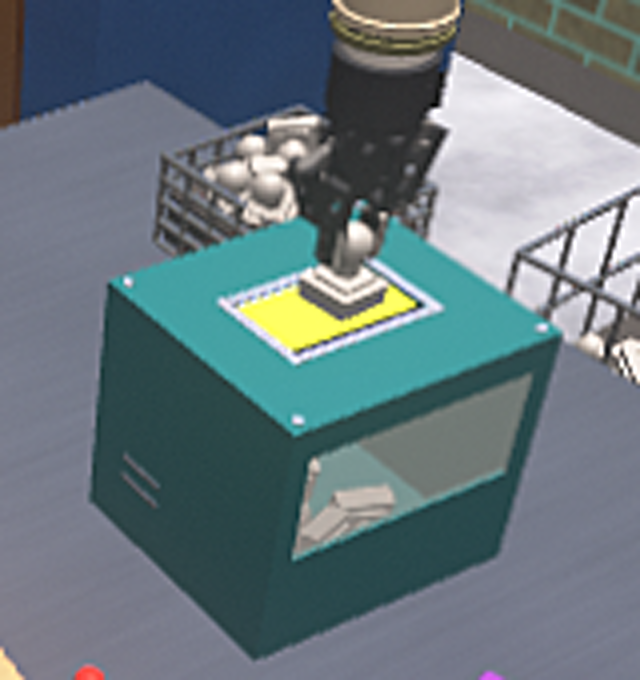

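Emit:
carry_out:
  increments:
    - [[0.001, 0.001, 0.023], [0, 0.003, -0.004], 1]
    - [[0.001, 0, 0.03], [0, 0.006, 0], 1]
    - [[0.003, 0, 0.03], [0, 0.008, 0], 1]

```text
time: 52.65
tool_pos: [498.4, 334.8, 201.4]
tcp_rot: [179.5, 0.0, 177.3]
ft_force: [0.2, 0.8, -2.4]
finger_gap: 29.6
```

```bash
python3 -c "
from m import *
plan(495,334,180,177.5)
s=snap('scene');save(s,'s31',(340,80,405,140),10)
"
```

```text
pos [498.4, 334.8, 201.4] rot [179.52, 0.05, 177.28] gap 29.6 F [0.2, 0.8, -2.4] t 52.6 j6 -58.6
 turn rows 1 [0.0083, 0.0008, -0.0039] | then shift total(m) tool [0.0033, -0.0009, 0.0214] rows 1 [0.0033, -0.0009, 0.0214]
 shift in present tool axes [0.0034, -0.0011, 0.0214]
```

View pics/s31.png

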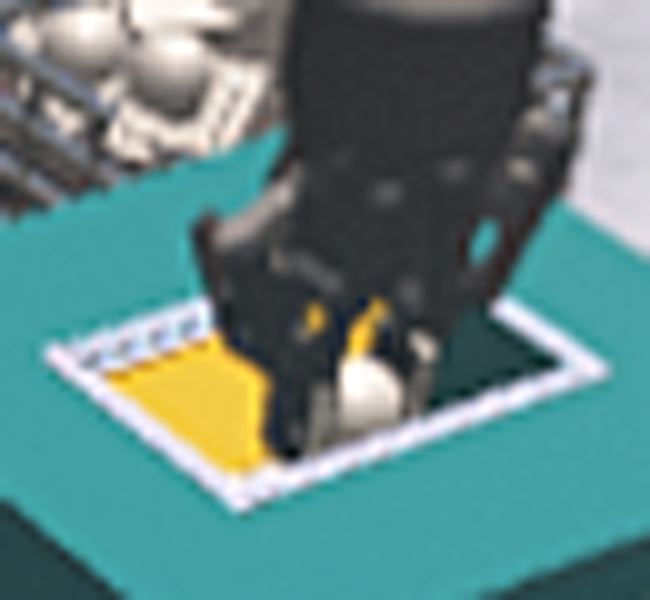

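Emit:
carry_out:
  increments:
    - [[0.003, -0.001, 0.014], [0.008, 0, 0], 1]
    - [[0.001, 0, 0.011], [0, 0, 0], 1]
    - [[0, 0, 0], [0, 0, 0], 0.5]
    - [[0, 0, 0], [0, 0, 0], 0.45]
    - [[0, 0, 0], [0, 0, 0], 0.45]
    - [[0, 0, -0.02], [0, 0, 0], 0.45]
    - [[0, -0.001, -0.035], [0, 0, 0], 0.45]
    - [[0, 0, -0.045], [0, 0, 0], 0.45]
    - [[0, 0, -0.045], [0, 0, 0], 0.4]
    - [[0, -0.01, -0.02], [0, 0, 0], 0.5]
    - [[0, -0.03, 0], [0, 0, 0], 0.8]
    - [[0, -0.045, 0], [0, 0, 0], 1]

```text
time: 53.9
tool_pos: [491.2, 250.3, 354.8]
tcp_rot: [179.6, 0.7, 177.6]
ft_force: [0.3, -0.1, -0.2]
finger_gap: 14.8
```

```bash
python3 -c "
from m import *
plan(575,15,330,165)
s=snap('scene');save(s,'s32',(140,50,440,300),2.6)
save(s,'s33',(340,80,430,185),6)
"
```

```text
pos [491.2, 250.3, 354.8] rot [179.64, 0.69, 177.57] gap 14.8 F [0.3, -0.1, -0.2] t 53.9 j6 -65.9
 turn rows 2 [0.0038, 0.0057, 0.1097] | then shift total(m) tool [-0.1418, -0.2056, 0.0248] rows 6 [-0.0236, -0.0343, 0.0041]
 shift in present tool axes [-0.0934, -0.2317, 0.0244]
```

View pics/s32.png

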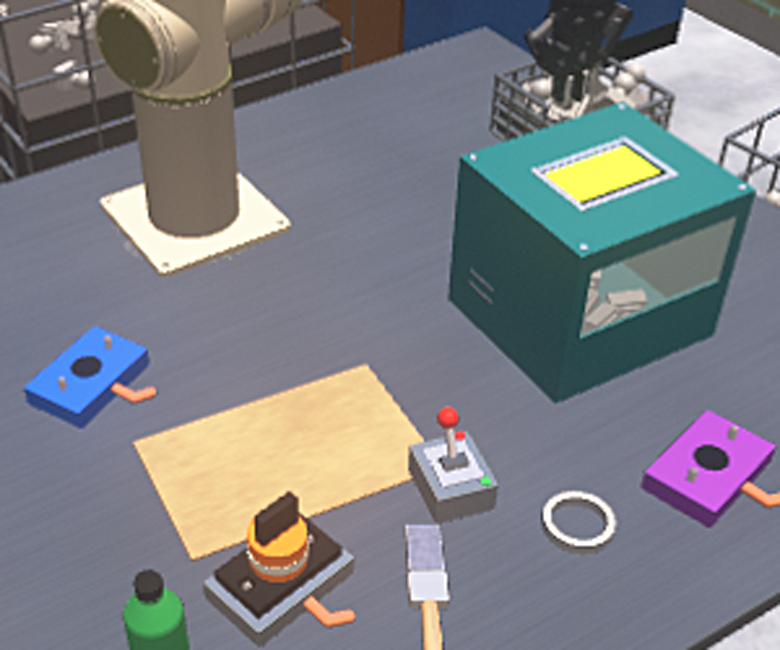

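View pics/s33.png

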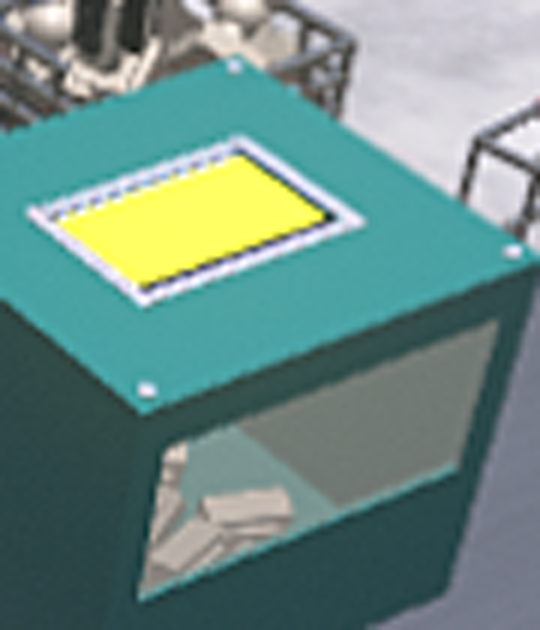

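```bash
python3 -c "
from m import *
np.set_printoptions(precision=1,suppress=True)
t=snap('top'); s=snap('scene')
c,D=ray(s,[(340+175/6,80+448/6)]);D=D[0]
for x in (590,560,520,480,440,400): k=(x-c[0])/D[0]; print(c+k*D)
save(t,'t34',(230,120,330,200),7)
o=blob(t['image'],(8,150,150),(20,255,255),(240,120,325,190)); print(o[0],onz(t,o[0][0],59))
plan(575,15,330,165)
"
```

```text
[590.  237.5 181.8]
[560.  271.1 147.8]
[520.  315.8 102.5]
[480.  360.5  57.3]
[440.  405.3  12. ]
[400.  450.  -33.3]
(array([292.3, 155.6]), np.int32(155)) [[ 657.8 -240.2   59. ]]
pos [491.5, 247.8, 354.6] rot [179.69, 0.69, 177.24] gap 0.1 F [-0.9, 0.6, 0.5] t 54.0 j6 -65.8
 turn rows 2 [0.0034, 0.0057, 0.1069] | then shift total(m) tool [-0.1409, -0.2033, 0.0246] rows 6 [-0.0235, -0.0339, 0.0041]
 shift in present tool axes [-0.0943, -0.2287, 0.0245]
```

View pics/t34.png

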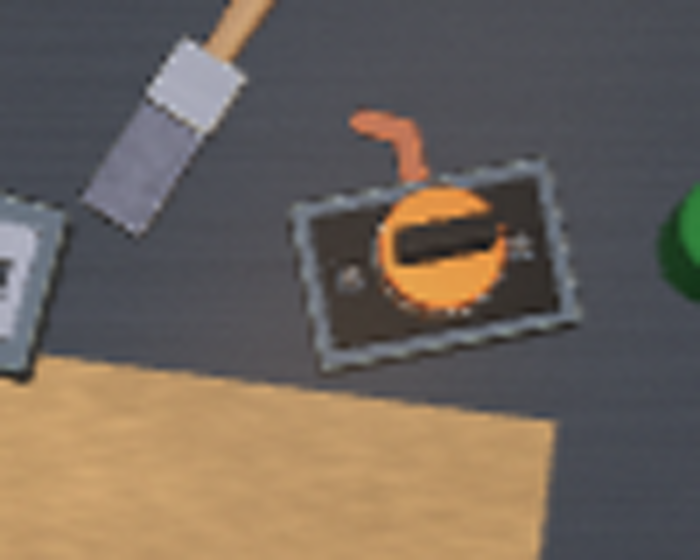

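Canister centre is measured at (657.8,-240.2), against the base at (657,-240). All five castings are inside and the flap is shut. Next is the isolator, pushed from its -x side.

Emit:
carry_out:
  increments:
    - [[0, -0.03, 0], [0.003, 0.005, 0.107], 1]
    - [[0, 0, 0], [0, 0, 0.107], 1]
    - [[-0.02, -0.034, 0], [0, 0, 0], 1]
    - [[-0.023, -0.034, 0.01], [0, 0, 0], 1]
    - [[-0.023, -0.034, 0.02], [0, 0, 0], 1]
    - [[-0.023, -0.034, 0.02], [0, 0, 0], 1]
    - [[-0.02, -0.025, 0.02], [0, 0, 0], 1]
    - [[0, 0, 0], [0, 0, 0], 1]

```text
time: 54.85
tool_pos: [557.7, 35.1, 288.5]
tcp_rot: [179.2, 0.9, 164.9]
ft_force: [-0.7, -0.0, -0.4]
finger_gap: -0.0
```

```bash
python3 -c "
from m import *
plan(575,14.5,150,165)
"
```

```text
pos [557.7, 35.1, 288.5] rot [179.21, 0.85, 164.92] gap -0.0 F [-0.7, -0.0, -0.4] t 54.9 j6 -76.9
 turn rows 1 [0.0137, 0.0149, -0.0012] | then shift total(m) tool [-0.0221, -0.0154, 0.1385] rows 4 [-0.0055, -0.0039, 0.0346]
 shift in present tool axes [-0.02, -0.0173, 0.1386]
```

Emit:
carry_out:
  increments:
    - [[-0.015, -0.015, 0.01], [0.014, 0.015, 0], 1]
    - [[0.001, 0, 0.04], [0, 0, 0], 1]
    - [[0.002, 0, 0.045], [0, 0.003, 0], 1]
    - [[0.002, 0, 0.045], [0, 0.003, 0], 1]
    - [[0.002, 0, 0.03], [0, 0.003, 0], 1]
    - [[0, 0, 0], [0, 0, 0], 1]

```text
time: 55.45
tool_pos: [567.0, 24.9, 120.2]
tcp_rot: [179.7, -0.0, 165.0]
ft_force: [-0.4, 0.9, 0.3]
finger_gap: 0.2
```

```bash
python3 -c "
from m import *
plan(577,14.2,84,165)
"
```

```text
pos [567.0, 24.9, 120.2] rot [179.69, -0.03, 165.03] gap 0.2 F [-0.4, 0.9, 0.3] t 55.5 j6 -78.0
 turn rows 1 [0.0055, -0.0005, 0.0006] | then shift total(m) tool [-0.0124, -0.0078, 0.0362] rows 1 [-0.0124, -0.0078, 0.0362]
 shift in present tool axes [-0.0124, -0.008, 0.0361]
```

Emit:
carry_out:
  increments:
    - [[-0.007, -0.008, 0.015], [0.005, 0, 0], 1]
    - [[0.001, 0, 0.02], [0, 0.003, 0], 1]
    - [[0, 0, 0.002], [0, 0, 0], 1]
    - [[0, 0, 0], [0, 0, 0], 1]

```text
time: 55.85
tool_pos: [576.1, 19.6, 91.0]
tcp_rot: [179.8, 0.3, 165.2]
ft_force: [-0.1, -0.3, 1.3]
finger_gap: -0.3
```

```bash
python3 -c "
from m import *
plan(644.5,-4,84,165)
s=snap('scene');save(s,'s35',(240,140,400,280),5)
"
```

```text
pos [576.1, 19.6, 91.0] rot [179.8, 0.28, 165.24] gap -0.3 F [-0.1, -0.3, 1.3] t 55.9 j6 -78.5
 turn rows 1 [0.0035, 0.0049, 0.0042] | then shift total(m) tool [-0.0721, -0.0051, 0.007] rows 2 [-0.0361, -0.0025, 0.0035]
 shift in present tool axes [-0.0721, -0.0054, 0.0074]
```

View pics/s35.png

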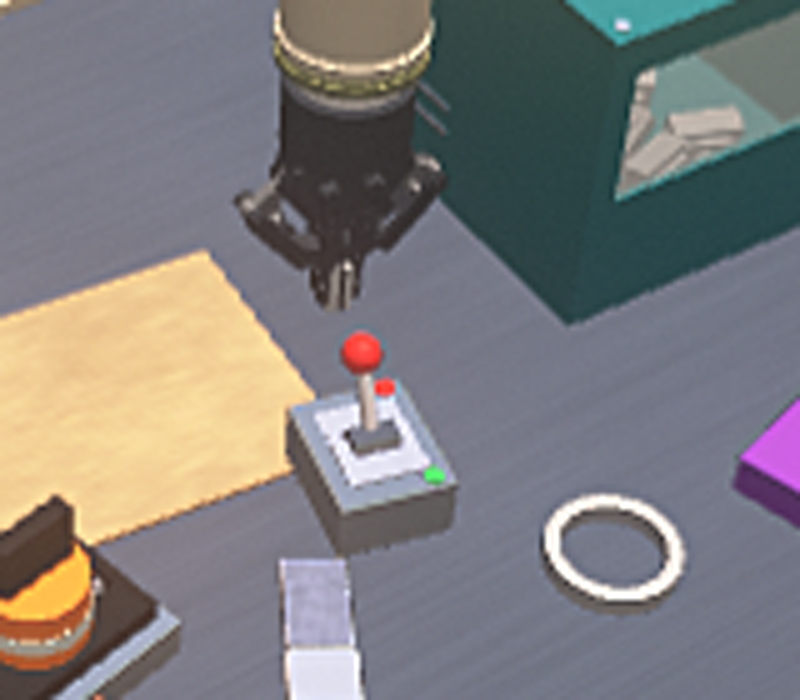

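Emit:
carry_out:
  increments:
    - [[-0.008, -0.0055, 0.007], [0, 0.005, 0.004], 1]
    - [[-0.013, 0, 0.001], [0, 0, 0], 1]
    - [[-0.014, 0, 0.002], [0, 0, 0], 1]
    - [[-0.014, 0, 0.003], [0, 0, 0], 1]
    - [[-0.013, 0, 0.003], [0, 0, 0], 1]
    - [[-0.01, 0, 0.003], [0, 0, 0], 1]
    - [[0, 0, 0], [0, 0, 0], 1]

```text
time: 56.6
tool_pos: [648.6, -5.1, 80.2]
tcp_rot: [179.7, -0.1, 165.0]
ft_force: [-8.2, 3.3, -0.8]
finger_gap: 0.1
```

```bash
python3 -c "
from m import *
plan(644.5,-4,84,165)
s=snap('scene');save(s,'s36',(240,140,400,280),5)
"
```

```text
pos [648.6, -5.1, 80.2] rot [179.67, -0.13, 165.03] gap 0.1 F [-8.2, 3.3, -0.8] t 56.6 j6 -80.3
 turn rows 1 [0.0058, -0.0023, 0.0005] | then shift total(m) tool [0.0042, -0.0, -0.0038] rows 1 [0.0042, -0.0, -0.0038]
 shift in present tool axes [0.0042, -0.0, -0.0038]
```

View pics/s36.png

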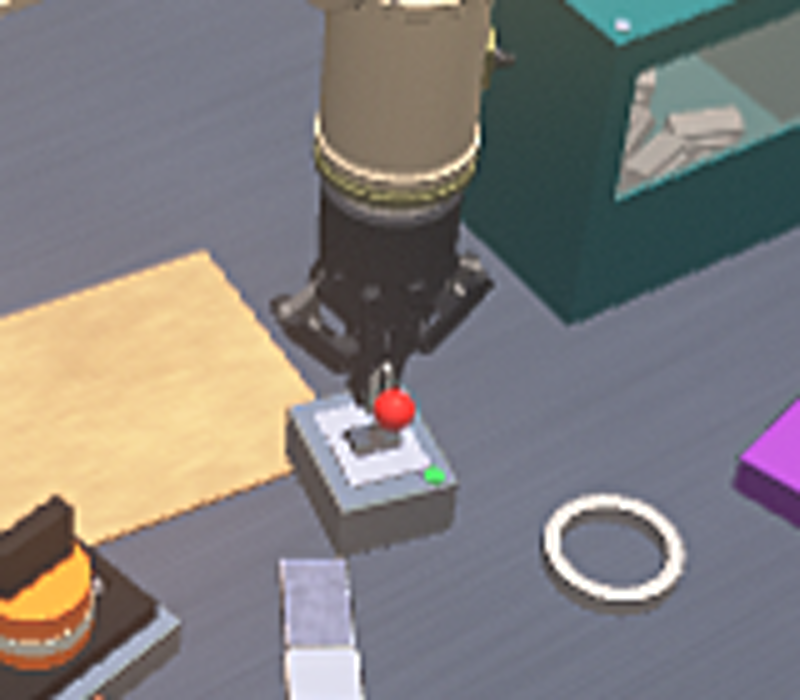

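The toggle is on: the ball has moved to (395,410), toward the green dot. Backing off and rising.

Emit:
carry_out:
  increments:
    - [[0.015, 0, 0], [0, 0, 0], 1]
    - [[0.02, 0, -0.02], [0, 0, 0], 1]
    - [[0.01, 0, -0.04], [0, 0, 0], 1]
    - [[0, 0, -0.045], [0, 0, 0], 1]
    - [[0, 0, -0.045], [0, 0, 0], 1]
    - [[0.03, 0, -0.045], [0, 0, 0], 1]
    - [[0.045, 0, -0.02], [0, 0, 0], 1]
    - [[0.045, 0, 0], [0, 0, 0], 1]
    - [[0.03, 0, 0], [0, 0, 0], 1]
    - [[0, 0, 0], [0, 0, 0], 1]
    - [[0, 0, 0], [0, 0, 0], 1]

```text
time: 57.75
tool_pos: [463.9, 40.4, 309.6]
tcp_rot: [179.4, 0.8, 164.7]
ft_force: [0.4, -0.5, 0.4]
finger_gap: -0.3
```

```bash
python3 -c "
from m import *
q=r.sense();print(q['tool_pos'],q['ft_force'],q['time'])
s=snap('scene');save(s,'s37',(140,50,440,300),2.6)
R=blob(s['image'],(0,180,120),(5,255,255),(290,195,345,245));print(R)
t=snap('top');save(t,'t37',(60,90,370,250),2.5)
for d,z in((-24,96),(24,96)): print(d,proj(s,[644.5+d*.966,-4-d*.259,z]))
"
```

```text
[463.85862615  40.36469052 309.58678865] [ 0.43038344 -0.45305569  0.39793039] 57.75
[(array([318.05405405, 220.72972973]), np.int32(37))]
-24 [[310.83750298 210.25714207]]
24 [[317.04348959 221.61099068]]
```

View pics/s37.png

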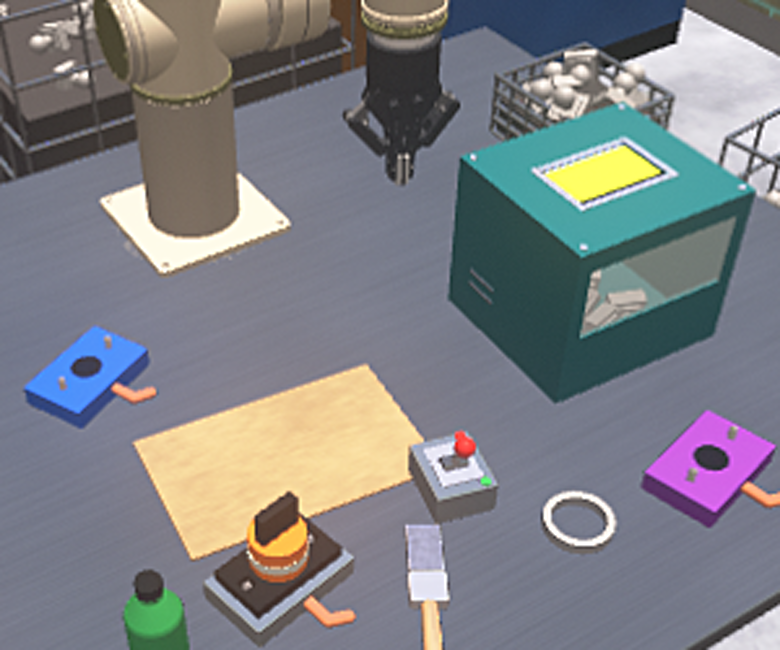

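View pics/t37.png

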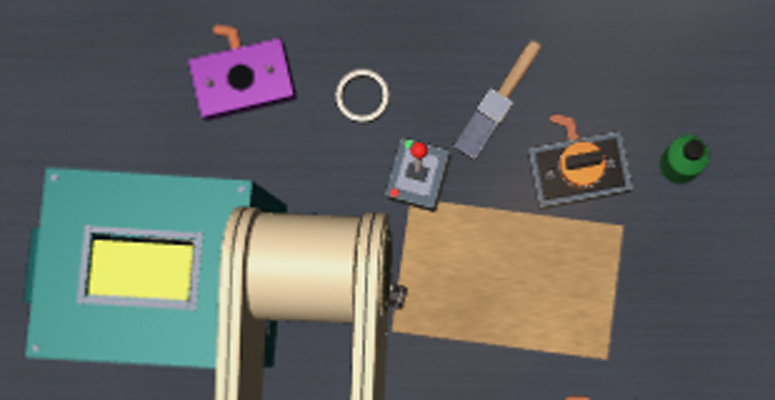

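The ball is at (318.05,220.7), the same pixel as at the start, so the toggle is on. The flap is shut, the canister is home, and the ring, brush and bottle are in place. Handing in.

```bash
python3 -c "
from bench import r
print(r.hand_in())"
```

```text
the job is handed in; nothing more can be done
None
```

The job is handed in at about 58 s of the 210 s allowed. I flipped the isolator off, seated the canister on the grey base, pushed all five castings through the flap, and flipped the isolator back on last.

**Last checks:**
- **Isolator:** its ball is back at its starting pixel (318, 221), so it is on.
- **Flap:** looks shut in both cameras. I judged this by eye and did not measure its angle.
- **Canister:** measured at (657.8, -240.2) mm against the base at about (657, -240), so within about 1 mm. It looks level in the pictures; its height came only from the tool height as I set it down.
- **Castings:** the cardboard is empty and castings show through the machine window. I could not see all five separately or measure each one's height. The flap swung and shut freely above them.
- **Bystanders:** the ring, brush and oil bottle look unmoved.
- **Arm:** clear of everything.

**What went wrong on the way:** the first casting swivelled in the grip while I pushed it through the flap. I pushed it deeper before letting go, and it dropped in. I held the other four slightly above the middle of the ball, and they went through upright. I noticed no slackened grip and no knocked casting.

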